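# Turn the welded test plates over and clamp them

### The arm

A 6-joint arm with a two-finger parallel gripper is mounted at the origin on a cart in front of the work surface, level with it; the furniture and walls round the work are solid. World frame = base frame: x ahead of the robot, y to its left, z up, the work surface at z = 0. Lengths are in m, angles in rad, forces in N, time in s.
With the tool pointing down it reaches from about 0.375 to 0.925 m from the base axis. Payload 5.7 kg.
Tool frame: the origin (TCP) lies on the centre line of the jaws, within the pads' length; the fingertips stand 8 mm ahead of it and the grasp point (between the pads) lies 11 mm behind it; z points along the fingers, y is the line along which they close (so a half turn about z gives the same grasp; the last joint's range is limited). The gripper opens to 88 mm and grips with 3 to 60 N. Pads are 20 mm wide; open, the fingers measure 115 mm over their backs; the gripper's body (75 mm by 178 mm) begins 61 mm behind the grasp point.
Start: joints at [-1.411, 0.359, 1.51, -0, 1.272, -0.115], TCP at [0.163, -0.577, 0.2] pointing down, gripper open.
Joint ranges: [-2.97, 2.97], [-1.01, 2.36], [0.21, 2.38], [-0.96, 4.11], [0.2, 2.71], [-2.98, 2.98]. Speed limits (rad/s): [2.39, 2.39, 3.14, 3.14, 3.14, 3.14].

### API

Orientations are given as a unit quaternion [x, y, z, w].
In Python, from bench import env gives the robot as it stands.
- The arm moves only by the tool jog_arm, never from a script. Its argument "series" is a list of rows, each an object with "rot": the turn, a rotation vector about the world's x, y, z in degrees, a list of three; "travel": the shift along the world's x, y, z in m, a list of three; "gripper": the closure, from 0 (fully open) to 1 (shut). A call has 1 to 12 rows; each row shifts and turns the commanded pose from where the row before left it; what a row does not reach is not made up. A row lasts 1/8 s, in which the tool goes at most 62.5 mm and 10.7 degrees, less where a joint would pass 70% of its speed; a pose out of reach is approached as far as the arm can. A call is refused whole if a number of a shift passes 0.0625 or a number of a turn 10.7, either way. A call with a gripper value outside its range is refused whole. The fingers move at their own pace and stop on an object; "force" is the grip in N (left out, the last holds). Time passes only in rows, so rows that do not move let the fingers close. It gives the time, the measured TCP pose, the force, the opening and the grip force at its end, in the units of the state.
- env.read_state(): the state, without advancing time (a new reading comes with each control period).
- env.get_image(name): name is "scene" or "top" or "wrist"; returns a dict with "color" (420x560x3 uint8, red, green, blue), "range_z" (420x560 float32, m along the optical axis (not along the pixel's ray), 0 where there is no reading), "camera_matrix" (3x3 intrinsics, pixels), "camera_from_world" (4x4, takes a point from world to camera coordinates). Camera axes: x right, y down, z forward; pixel columns grow to the right and rows downward; lengths in m; the calibration is good to about 2 mm. The wrist camera is an equidistant fisheye: a pixel r from the principal point sees the ray r / f radians off the axis. A picture is of the moment at which its call begins.
- env.hand_in(): hands the job in; it is judged then, once.
Trained networks look in a picture, given as the dict that the camera call returned (one of the last four; its "shot" number tells which), for a name from the list of things; names that differ only in an ending like _2 or _b are one class to them, and where a whole thing is asked for, a point or a joint stands for the part that bears it (a point fixed in the world has none). Each returns a list of dicts, best first, with "confidence" (0 to 1); they miss things now and then, are a little off and sometimes report something else, mostly with a low value. They report only what shows in the picture. A call takes as long as a camera call.
- env.boxes_of(picture, name): "extent" ([left, top, right, bottom] as shares, 0 to 1, of the picture: columns of its width, rows of its height, round what is visible of it).
- env.masks_of(picture, name): "mask" (420x560 bool, what is visible of it) and "extent" ([left, top, right, bottom] as shares, 0 to 1, of the picture: columns of its width, rows of its height, round what is visible of it).
The state is a dict: "t": time; "q": joint angles; "qd": joint speeds; "joint_efforts": joint torques, N m; "tool_pos": TCP position; "tool_rot": TCP orientation; "ft_force": force on the tool from outside, world axes, zero at the start; "wrist_torque": the same for the moment, N m; "finger_gap": finger opening in m; "finger_force": force on a finger pad.
Only numpy, scipy, OpenCV 4.12 (cv2) and the standard library are available. Lean on these libraries where they do the work, as an engineer would, in place of code of your own. Each camera call takes 0.05 s, during which the arm holds its last target. There are 200 camera calls.

### The job

Turn over every welded test plate that lies on the bench (two or three) and lay them side by side across the two rails of the clamping fixture, flat, with the weld bead hanging down between the rails and the plain face up; the leaning turning rest is there to help you turn them. Then swing the fixture's strap shut over the plates, screw its lever bolt down clockwise by the upright lever until it is snug, and only then fold the lever down flat.

Things in the scene. Friction and masses are not known exactly. Their poses are not given: they have to be found in the camera images.
- plate_1_c (a point): Steel test plate 100 mm long (x), 44 wide (y), 10 thick (z), square edges, about 0.32 kg. A weld bead 12 mm wide, 3.5 high runs along y across the middle of its +z face, which is up at the start; turned over, z points down. This point: its centre, 5 mm from either face. May be absent.
- plate_2_c (a point): Steel test plate 100 mm long (x), 44 wide (y), 10 thick (z), square edges, about 0.32 kg. A weld bead 12 mm wide, 3.5 high runs along y across the middle of its +z face, which is up at the start; turned over, z points down. This point: its centre, 5 mm from either face. May be absent.
- plate_3_c (a point): Steel test plate 100 mm long (x), 44 wide (y), 10 thick (z), square edges, about 0.32 kg. A weld bead 12 mm wide, 3.5 high runs along y across the middle of its +z face, which is up at the start; turned over, z points down. This point: its centre, 5 mm from either face. May be absent.
- fixture: Clamping fixture, fixed, 336 mm long (y, away from the robot) by 136 (x, to the robot's right); origin on the bench under its centre, z up. Base 8 mm thick; two rails along y, 18 wide, 236 long, at x = -36 and +36, tops at z = 26 mm, open channel between. Lips 34 mm high outside them, inner faces at x = -57 and +57. A post 28 mm across, 40 high at each end, y = -145 and +145.
- strap_pivot (a point): Axis of the strap's vertical hinge, on the far post, at half the strap's height: 47 mm above the bench.
- bolt_post (a point): Top centre of the near post, 40 mm above the bench; the strap's end with the lever bolt lies on it when shut.
- strap (a joint): Level steel bar 22 mm wide, from 40 to 54 mm above the bench (4 mm over plates lying on the rails), turning about strap_pivot; the lever bolt is 290 mm from the pivot. Rad: 0 = shut (a stop), over the middle of the rails, bolt over the near post; grows to 1.7 as it opens, anticlockwise from above, to the robot's right. Stays where left (0.15 N m friction).
- clamp_bolt (a joint): Lever bolt on a vertical axis at the strap's free end. Rad: grows as it is turned clockwise from above; starts at 0 to 0.7, 3.4 = snug (a hard stop). It sinks 10 mm over that range and stays where left (0.06 N m friction). Its round head is 30 mm across.
- lever (a joint): Lever hinged on the bolt's head. Rad: 0 = upright (as at the start, a stop), 1.45 = folded down flat (a stop). It folds one way only; with the strap shut and the bolt snug that way is the fixture's +y, towards strap_pivot, over the strap. Stays where left (0.05 N m friction).
- lever_mid (a point): Centre of the lever's blade: 24 mm wide (this point's x axis, parallel to the fold axis), 12 mm thick (y; it folds towards +y), 60 mm long (z, to its tip, 30 mm from here). Its hinge is on the bolt's axis, 40 mm from here along -z: 78 mm above the bench at bolt value 0, 68 mm when snug.
- rest: Turning rest, fixed, to lean a plate on end; origin on the bench, z up. Foot 70 mm wide, 6 thick, x = -45 to +55. Its back, 34 wide, 62 long, rises from the foot's top at x = 0, leaning to +x, 72 degrees from level, face to -x. Toe lip 5 high at x = -26 to -20. Mind the fume hood over the far left of the bench: 0.52 m across, rim 0.28 m up, centred at world x = 0.91, y = 0.57 m.
- seat_1 (a point): A convenient place for a plate, nearest the bolt post: the centre of a plate lying there on the rails, 31 mm above the bench. Its x axis runs across the rails, as the plate's length should (either way round). Seats are 76 mm apart along the rails; a plate may lie elsewhere on them.
- seat_2 (a point): A convenient place for a plate, in the middle: the centre of a plate lying there on the rails, 31 mm above the bench. Its x axis runs across the rails, as the plate's length should (either way round). Seats are 76 mm apart along the rails; a plate may lie elsewhere on them.
- seat_3 (a point): A convenient place for a plate, nearest the strap pivot: the centre of a plate lying there on the rails, 31 mm above the bench. Its x axis runs across the rails, as the plate's length should (either way round). Seats are 76 mm apart along the rails; a plate may lie elsewhere on them.

How it is judged:
By the outcome, as a careful person would: the job done as asked, in the order asked, and still so for the second after the job is handed in, with the robot touching nothing.
Of plate_1, plate_2, plate_3 only 2 to 3 are there at a start; the rules pass over those that are not, and their reading is None.
At some moment in a run one of plate_1, plate_2, plate_3 may be knocked a few centimetres aside while the robot is not near it.
Once in a run the grip may slacken for a moment while it holds something.
It also fails if it takes over 210 s, if anything falls off the work surface, if the arm or the gripper's body presses on something with over 40 N, if the wrist force passes 120 N, or if a joint passes its speed limit or range.

## Working session

There is one attempt and no reset: what is moved stays moved. The work goes in short steps, Python scripts to look and compute and a tool call to move; the robot and the scene stay as the last step left them, time stands still between calls to the robot, and variables do not carry over. Pictures are saved under pics/ and viewed, at most 14 in all, crops included, and the job is handed in when it is done.

Besides the shell and the picture viewer there is one more tool, called after "Request:" by a JSON object that holds its "method" and its "body", one argument or row to a line. jog_arm: Moves the arm, as the interface text tells. Its arguments: {"type":"object","properties":{"series":{"type":"array","items":{"type":"object","properties":{"rot":{"type":"array","items":{"type":"number"}},"travel":{"type":"array","items":{"type":"number"}},"gripper":{"type":"number"}}}},"force":{"type":"number"}},"required":["series"]}

```bash
ls; mkdir -p pics; cat > h.py <<'E'
import numpy as np, cv2
from bench import env
def shot(n,f=None):
    p=env.get_image(n)
    if f: cv2.imwrite('pics/'+f,cv2.cvtColor(p['color'],cv2.COLOR_RGB2BGR))
    return p
def cloud(p):
    K=p['camera_matrix'];T=np.linalg.inv(p['camera_from_world']);z=p['range_z']
    v,u=np.mgrid[0:420,0:560]
    P=np.stack([(u-K[0,2])/K[0,0]*z,(v-K[1,2])/K[1,1]*z,z],-1)
    W=P@T[:3,:3].T+T[:3,3]; W[z<=0]=np.nan
    return W
def st():
    s=env.read_state()
    for k in ['t','q','tool_pos','tool_rot','ft_force','finger_gap','finger_force']: print(k,np.round(s[k],4))
    return s
E
python3 - <<'E'
from h import *
st()
for n in ['top','scene']:
    p=shot(n,n+'1.png'); W=cloud(p); np.save(n+'1.npy',W)
    print(n,np.round(p['camera_matrix'],1).tolist(),np.round(np.linalg.inv(p['camera_from_world']),3).tolist())
    for nm in ['plate_1_c','fixture','strap','lever_mid','rest','clamp_bolt']:
        for m in env.masks_of(p,nm)[:5]:
            M=m['mask']; w=W[M]; w=w[~np.isnan(w[:,0])]
            e=np.array(m['extent'])*[560,420,560,420]
            r=cv2.minAreaRect((w[:,:2]*1000).astype(np.float32)) if len(w)>3 else None
            print(nm,round(m['confidence'],2),e.round(),M.sum(),np.round(np.median(w,0),3) if len(w) else '',np.round(np.percentile(w[:,2],[5,95]),3) if len(w) else '',np.round(r[0]+r[1]+(r[2],),1) if r else '')
E
```

```text
pics
t 0.0
q [-1.4111  0.3595  1.5114 -0.      1.2725 -0.1151]
tool_pos [ 0.1627 -0.5768  0.1993]
tool_rot [ 9.906e-01  1.370e-01 -0.000e+00 -9.000e-04]
ft_force [-0.4418  0.4572  0.064 ]
finger_gap 0.0879
finger_force 0.0
top [[381.3, 0.0, 284.4], [0.0, 381.3, 204.9], [0.0, 0.0, 1.0]] [[0.007, -0.988, 0.152, 0.441], [-1.0, -0.004, 0.016, 0.187], [-0.016, -0.152, -0.988, 0.931], [0.0, 0.0, 0.0, 1.0]]
plate_1_c 0.58 [206. 193. 251. 220.] 780 [0.574 0.34  0.01 ] [0.001 0.013] [575.3 341.3  47.8 107.6  13.4]
plate_1_c 0.43 [258. 166. 302. 200.] 790 [0.637 0.211 0.01 ] [-0.     0.013] [639.7 212.  106.4  50.9  66.3]
fixture 0.59 [305. 141. 481. 286.] 8968 [0.588 0.061 0.01 ] [0.005 0.055] [ 720.3 -297.4  353.1 1023.5   22.4]
strap 0.88 [325. 139. 479. 164.] 1614 [ 0.699 -0.085  0.054] [0.044 0.132] [ 780.3 -247.3  170.6  697.2   21.2]
lever_mid 0.5 [458. 135. 476. 161.] 210 [ 0.688 -0.2    0.125] [0.078 0.146] [ 862.  -443.9   22.1  622.9   35.6]
rest 0.62 [211. 217. 258. 255.] 1191 [0.503 0.325 0.006] [0.003 0.056] [503.6 327.5  71.5 101.2  14.6]
clamp_bolt 0.66 [452. 141. 482. 164.] 30
[... 212 characters left out ...]
, -0.721, -0.693, 0.698], [0.0, 0.0, 0.0, 1.0]]
plate_1_c 0.63 [176. 244. 237. 285.] 1198 [0.569 0.342 0.01 ] [0.002 0.013] [574.1 336.   84.2 114.2  44.9]
fixture 0.7 [258.  91. 415. 288.] 10519 [0.565 0.062 0.018] [0.006 0.055] [736.3 -60.2 317.3 765.   52.8]
strap 0.86 [283.  91. 413. 166.] 1789 [ 0.695 -0.084  0.053] [0.042 0.126] [ 915.8 -380.9  224.5 1039.2   32.7]
strap 0.58 [258.  88. 412. 286.] 10612 [0.564 0.061 0.018] [0.006 0.055] [ 897.8 -220.2  331.8 1208.2   48.5]
lever_mid 0.5 [401.  89. 416. 128.] 227 [ 0.682 -0.198  0.12 ] [0.081 0.146] [ 685.  -200.9   12.5   29.2   66.9]
rest 0.68 [190. 264. 262. 321.] 1974 [0.494 0.334 0.006] [0.004 0.045] [504.  327.8  76.6 100.8  13.6]
```

View pics/top1.png

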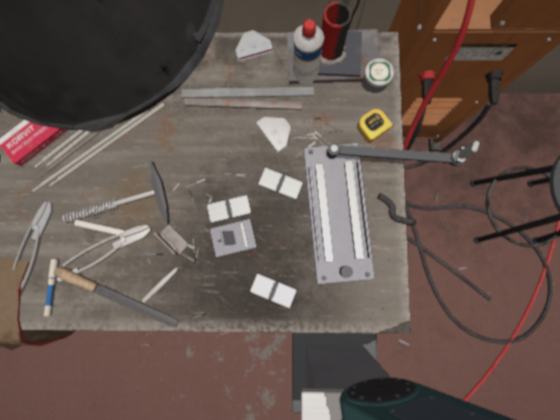

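View pics/scene1.png

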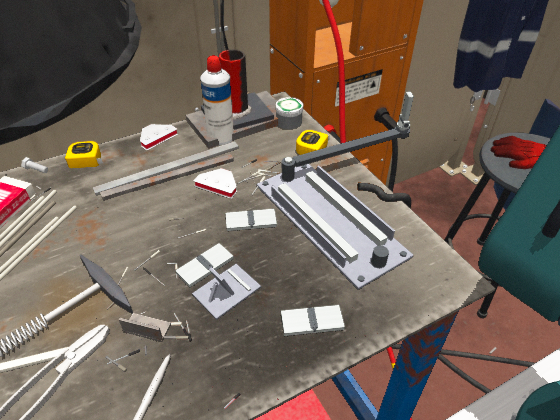

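The pictures show three plates at top-image pixels (229,208), (281,183) and (273,290). The rest is at (233,238) with its toe lip on the right, so its +x points to world +y. The fixture is at (340,213), with its strap open to the right and the lever at (465,150). Next I'll measure exact poses.

```bash
python3 - <<'E'
from h import *
def rect(P):
    c,s,a=cv2.minAreaRect((P[:,:2]*1000).astype(np.float32)); return np.round(c+s+(a,),1)
for n in ['top','scene']:
    W=np.load(n+'1.npy'); I=cv2.imread(f'pics/{n}1.png').astype(int)
    z=W[...,2]
    # plates: bright, z 6..16mm
    B=(I.min(-1)>150)&(z>0.004)&(z<0.02)
    B=cv2.morphologyEx(B.astype(np.uint8),cv2.MORPH_CLOSE,np.ones((7,7)))
    k,L,S,C=cv2.connectedComponentsWithStats(B)
    for i in range(1,k):
        if S[i,4]>300:
            m=(L==i)&(np.abs(z-.011)<.006); P=W[m]; print(n,'white',C[i].round(),S[i,4],rect(P),np.median(P[:,2]).round(4))
    box=(W[...,0]>.35)&(W[...,0]<.8)&(W[...,1]>-.1)&(W[...,1]<.17)
    m=box&(z>.021)&(z<.029); 
    k,L,S,C=cv2.connectedComponentsWithStats(m.astype(np.uint8))
    for i in range(1,k):
        if S[i,4]>150: print(n,'rail',C[i].round(),S[i,4],rect(W[L==i]))
    m=box&(z>.004)&(z<.012);k,L,S,C=cv2.connectedComponentsWithStats(m.astype(np.uint8))
    i=1+np.argmax(S[1:,4]); print(n,'base',S[i,4],rect(W[L==i]))
    for lo,hi,nm in [(.036,.046,'near post'),(.049,.058,'strap'),(.055,.2,'lever')]:
        m=(W[...,0]>.35)&(W[...,0]<.85)&(W[...,1]>-.3)&(W[...,1]<.17)&(z>lo)&(z<hi)
        k,L,S,C=cv2.connectedComponentsWithStats(m.astype(np.uint8))
        for i in range(1,k):
            if S[i,4]>25: print(n,nm,C[i].round(),S[i,4],rect(W[L==i]),np.nanmedian(W[L==i],0).round(4),W[L==i][:,2].max().round(3))
    m=(abs(W[...,0]-.505)<.08)&(abs(W[...,1]-.33)<.08)&(z>.018)&(z<.08)
    k,L,S,C=cv2.connectedComponentsWithStats(m.astype(np.uint8))
    for i in range(1,k):
        if S[i,4]>15: print(n,'back',C[i].round(),S[i,4],rect(W[L==i]),np.nanmedian(W[L==i],0).round(3))
E
```

```text
top white [252.  44.] 591 [1010.1  290.5   61.    90.8   16.7] 0.0157
top white [ 98. 147.] 675 [737.2 661.4  19.  356.4  37.6] 0.008
top white [275. 130.] 697 [774.  221.8  93.4  62.4  36.2] 0.0158
top white [328. 215.] 5199 [561.  132.2 341.7 241.1   8.3] 0.008
top white [232. 224.] 1615 [532.7 330.5 128.  102.4  13.3] 0.0084
top white [ 40. 219.] 338 [542.5 801.1  31.2  90.2  70.4] 0.0117
top white [118. 233.] 744 [489.2 625.5 186.4  95.2  86. ] 0.0108
top white [273. 290.] 785 [378.7 227.9  99.8  43.7  68.4] 0.0098
top rail [354. 210.] 758 [572.5  35.4 236.4  18.9   5.5]
top rail [324. 212.] 727 [565.2 107.  234.1  18.3   5.5]
top base 4772 [571.9  72.6 342.9 136.9   5.7]
top near post [347. 271.] 115 [424.4  57.7  27.4  24.4  46.6] [0.4245 0.0569 0.0395] 0.043
top strap [393. 153.] 1162 [702.2 -59.8 317.8  33.4  84.9] [ 0.7011 -0.0546  0.0532] 0.058
top lever [465. 151.] 304 [ 689.7 -200.4   29.3   30.    36.9] [ 0.688 -0.199  0.105] 0.148
top lever [334. 147.] 45 [713.3  83.6  20.3  18.3  31.2] [0.7128 0.0846 0.0597] 0.063
top back [226. 237.] 182 [499.3 341.4  33.3  32.9  13.1
[... 1037 characters left out ...]
60.6 132.5 235.1   5.4   5.9]
scene base 4357 [574.   75.2 352.2 144.1   5.6]
scene near post [341. 153.] 244 [688.3 -54.3 312.5  18.8  83.3] [ 0.692  -0.0313  0.0435] 0.046
scene near post [381. 252.] 157 [422.3  57.8  26.3  27.4  37. ] [0.4215 0.0585 0.0397] 0.043
scene strap [344. 146.] 989 [701.5 -60.2 320.8  37.   85. ] [ 0.6983 -0.0504  0.0535] 0.058
scene lever [405. 113.] 369 [ 689.3 -199.6   35.9   27.3   16.9] [ 0.6825 -0.1985  0.0991] 0.148
scene lever [288. 160.] 45 [712.   85.6  21.6  18.   30.3] [0.7101 0.0862 0.0593] 0.062
scene back [220. 279.] 152 [498.2 339.3  36.2  18.3  22. ] [0.49  0.339 0.054]
scene back [214. 289.] 59 [495.  351.2   5.8  16.4  16.7] [0.495 0.351 0.03 ]
```

Request:
{"method": "jog_arm", "body": {
  "series": [
    {"travel": [0.03, 0.05, 0.0]},
    {"travel": [0.03, 0.05, 0.0]},
    {"travel": [0.03, 0.05, 0.0]},
    {"travel": [0.03, 0.05, 0.0]},
    {"travel": [0.02, 0.06, 0.0]},
    {"travel": [0.02, 0.06, 0.0]},
    {"travel": [0.02, 0.06, 0.0]}
  ]
}}

```text
validation failed for argument at $.se...
```

```bash
python3 -c "
from h import *
st()"
```

```text
t 0.7
q [-1.4111  0.3587  1.5104  0.      1.2725 -0.1151]
tool_pos [ 0.1628 -0.5775  0.2002]
tool_rot [ 0.9906  0.137   0.     -0.    ]
ft_force [-0.0985 -0.0281  0.1717]
finger_gap 0.0878
finger_force 0.0
```

Request:
{"method": "jog_arm", "body": {
  "series": [
    {"travel": [0.03, 0.05, 0.01], "rot": [0, 0, 5], "gripper": 0},
    {"travel": [0.03, 0.05, 0.01], "rot": [0, 0, 5], "gripper": 0},
    {"travel": [0.03, 0.05, 0.01], "rot": [0, 0, 5], "gripper": 0},
    {"travel": [0.03, 0.05, 0.01], "rot": [0, 0, 5], "gripper": 0},
    {"travel": [0.03, 0.05, 0.01], "rot": [0, 0, 5], "gripper": 0},
    {"travel": [0.03, 0.05, 0.01], "rot": [0, 0, 5], "gripper": 0},
    {"travel": [0.02, 0.06, 0], "rot": [0, 0, 5], "gripper": 0},
    {"travel": [0.02, 0.06, 0], "rot": [0, 0, 5], "gripper": 0},
    {"travel": [0.02, 0.06, 0], "rot": [0, 0, 5], "gripper": 0},
    {"travel": [0.0, 0.06, 0], "rot": [0, 0, 5], "gripper": 0},
    {"travel": [0, 0.06, 0], "rot": [0, 0, 2], "gripper": 0},
    {"travel": [0, 0.06, 0], "rot": [0, 0, 0], "gripper": 0}
  ],
  "force": 40
}}

```text
t: 2.2
tool_pos: [0.402, 0.0824, 0.2605]
tool_rot: [0.83, 0.557, 0.0, 0.0]
ft_force: [1.6, -0.1, -0.0]
finger_gap: 0.0879
finger_force: 0.0
```

```bash
python3 -c "
from h import *
st()"
```

```text
t 2.2
q [0.0333 0.0166 1.7971 0.     1.3268 0.4214]
tool_pos [0.402  0.0824 0.2605]
tool_rot [8.302e-01 5.575e-01 5.000e-04 3.000e-04]
ft_force [ 1.6229 -0.1158 -0.002 ]
finger_gap 0.0879
finger_force 0.0
```

Request:
{"method": "jog_arm", "body": {
  "series": [
    {"travel": [0, 0, 0], "rot": [10, 0, 0], "gripper": 0},
    {"travel": [0, 0, 0], "rot": [10, 0, 0], "gripper": 0},
    {"travel": [0, 0, 0], "rot": [10, 0, 0], "gripper": 0},
    {"travel": [0, 0, 0], "rot": [0, 0, 0], "gripper": 0}
  ]
}}

```text
t: 2.7
tool_pos: [0.4024, 0.078, 0.2591]
tool_rot: [0.804, 0.536, 0.144, -0.216]
ft_force: [0.1, -0.1, 0.3]
finger_gap: 0.0877
finger_force: 0.0
```

```bash
python3 -c "
from h import *
st()"
```

```text
t 2.7
q [-0.4643  0.0905  1.8643  0.4683  1.4537 -0.1881]
tool_pos [0.4024 0.078  0.2591]
tool_rot [ 0.8037  0.5355  0.1441 -0.2156]
ft_force [ 0.1321 -0.1354  0.2994]
finger_gap 0.0877
finger_force 0.0
```

```bash
cat > kin.py <<'E'
import numpy as np, json
from scipy.optimize import least_squares
from scipy.spatial.transform import Rotation as R
D=[([-1.4111,.3587,1.5104,0,1.2725,-.1151],[.1628,-.5775,.2002],[.9906,.137,0,0]),
([.0333,.0166,1.7971,0,1.3268,.4214],[.402,.0824,.2605],[.8302,.5575,.0005,.0003]),
([-.4643,.0905,1.8643,.4683,1.4537,-.1881],[.4024,.078,.2591],[.8037,.5355,.1441,-.2156])]
LO=np.array([-2.97,-1.01,.21,-.96,.2,-2.98]);HI=np.array([2.97,2.36,2.38,4.11,2.71,2.98])
def fk(q,p,s4=-1,s6=1,o6=0):
    d1,a1,L2,L3,a3,d6,e=p
    r=lambda a,t:R.from_euler(a,t)
    A=r('z',q[0])*r('y',q[1]); B=A*r('y',q[2]); C=B*r('z',s4*q[3])*r('y',q[4])
    x=r('z',q[0]).apply([a1,e,d1])+A.apply([0,0,L2])+B.apply([a3,0,L3])+C.apply([0,0,d6])
    return x,C*r('z',s6*q[5]+o6)
def fit():
    f=lambda p:np.concatenate([(fk(q,p)[0]-np.array(x))*1000 for q,x,_ in D]+[(p-np.array([.15,0,.42,.4,0,.25,.069]))*.5])
    return least_squares(f,[.15,0,.42,.4,0,.25,.069])
E
python3 - <<'E'
from kin import *
import kin
for s4 in (-1,1):
    f=lambda p:np.concatenate([(fk(q,p,s4)[0]-np.array(x))*1000 for q,x,_ in D]+[(p-np.array([.15,0,.42,.4,0,.25,.069]))*.5])
    r=least_squares(f,[.15,0,.42,.4,0,.25,.069]); print(s4,r.x.round(4),r.fun.round(2))
    for q,x,t in D:
        for s6 in (-1,1): print(s6,(fk(q,r.x,s4,s6)[1].inv()*R.from_quat(t)).as_rotvec().round(3))
E
```

```text
-1 [ 0.6672  0.6919  0.8624  0.1097  1.7023 -0.4002  0.0695] [ 1.07 -3.06 15.44 -1.7   0.43 -9.43 -1.82 -0.27 -6.01  0.26  0.35  0.22
 -0.15  0.85 -0.33  0.  ]
-1 [-0.    -0.     1.341]
1 [-0.    -0.     1.571]
-1 [-0.    -0.     2.414]
1 [-0.    -0.     1.571]
-1 [-0.704  0.704  1.211]
1 [-0.861  0.586  1.553]
1 [ 2.669e-01 -2.000e-04  6.111e-01  4.340e-01  1.126e-01  4.038e-01
  6.890e-02] [ 0.04  0.01 -0.01  0.   -0.04  0.    0.   -0.    0.    0.06 -0.    0.1
  0.02  0.06  0.08 -0.  ]
-1 [-0.    -0.     1.341]
1 [-0.    -0.     1.571]
-1 [-0.    -0.     2.414]
1 [-0.    -0.     1.571]
-1 [ 0.    -0.     1.195]
1 [ 0.    -0.     1.571]
```

Request:
{"method": "jog_arm", "body": {
  "series": [
    {"travel": [0.05, 0.03, 0.0], "rot": [-10, 0, 0], "gripper": 0},
    {"travel": [0.05, 0.03, 0], "rot": [-10, 0, 0], "gripper": 0},
    {"travel": [0.06, 0.03, 0.03], "rot": [-10, 0, 0], "gripper": 0},
    {"travel": [0.06, 0.03, 0.03], "rot": [-10, 0, 0], "gripper": 0},
    {"travel": [0, 0, 0], "rot": [-10, 0, 0], "gripper": 0},
    {"travel": [0, 0, 0], "rot": [-10, 0, 0], "gripper": 0},
    {"travel": [0, 0, 0], "rot": [-10, 0, 0], "gripper": 0},
    {"travel": [0, 0, 0], "rot": [0, 0, 0], "gripper": 0},
    {"travel": [0, 0, 0], "rot": [0, 0, 0], "gripper": 0}
  ]
}}

```text
t: 3.82
tool_pos: [0.5932, 0.1841, 0.3106]
tool_rot: [0.786, 0.526, -0.183, 0.269]
ft_force: [-0.2, 0.3, 0.2]
finger_gap: 0.0879
finger_force: 0.0
```

```bash
python3 -c "
from h import *
st()"
```

```text
t 3.825
q [ 0.535   0.5416  1.1446 -0.572   1.7984  0.8933]
tool_pos [0.5932 0.1841 0.3106]
tool_rot [ 0.7858  0.5256 -0.1834  0.2693]
ft_force [-0.2206  0.3489  0.1664]
finger_gap 0.0879
finger_force 0.0
```

Request:
{"method": "jog_arm", "body": {
  "series": [
    {"travel": [-0.06, 0, -0.03], "rot": [10, 0, 0], "gripper": 0},
    {"travel": [-0.06, 0, -0.03], "rot": [10, 0, 0], "gripper": 0},
    {"travel": [-0.06, 0.0, -0.03], "rot": [10, 0, 0], "gripper": 0},
    {"travel": [-0.06, 0.03, -0.04], "rot": [10, 0, 0], "gripper": 0},
    {"travel": [0, 0, -0.03], "rot": [0, 0, 0], "gripper": 0},
    {"travel": [0, 0, 0], "rot": [0, 0, 0], "gripper": 0}
  ]
}}

```text
t: 4.58
tool_pos: [0.3769, 0.2056, 0.1646]
tool_rot: [0.831, 0.555, 0.007, -0.015]
ft_force: [-0.2, 0.1, 0.8]
finger_gap: 0.0878
finger_force: 0.0
```

```bash
python3 -c "
from h import *
st()
p=shot('top')
for m in env.masks_of(p,'plate_1_c')[:4]:print(np.round(np.array(m['extent'])*[560,420,560,420]),m['confidence'])"
```

```text
t 4.575
q [0.3065 0.1473 1.9125 0.0376 1.0782 0.6817]
tool_pos [0.3769 0.2056 0.1646]
tool_rot [ 0.8314  0.5554  0.0065 -0.0154]
ft_force [-0.2307  0.1126  0.7747]
finger_gap 0.0878
finger_force 0.0
[208. 195. 250. 223.] 0.86
```

```bash
cat >> kin.py <<'E'
D+=[([.535,.5416,1.1446,-.572,1.7984,.8933],[.5932,.1841,.3106],[.7858,.5256,-.1834,.2693]),
([.3065,.1473,1.9125,.0376,1.0782,.6817],[.3769,.2056,.1646],[.8314,.5554,.0065,-.0154])]
_f=lambda p:np.concatenate([(fk(q,p,1)[0]-np.array(x))*1000 for q,x,_ in D]+[(p-np.array([.2,0,.42,.4,0,.25,.069]))*.05])
P=least_squares(_f,[.2669,0,.6,.43,.11,.4,.069])
p=P.x
def rot(al,th,flip=1):
    "tool z = -z cos th + l sin th, tool y along lateral; degrees"
    a,t=np.radians([al,th]); l=np.array([np.cos(a),np.sin(a),0])
    z=l*np.sin(t)-np.array([0,0,np.cos(t)]); y=flip*np.array([np.sin(a),-np.cos(a),0])
    return R.from_matrix(np.stack([np.cross(y,z),y,z],1))
def ik(pos,rt,q0):
    best=None
    for k in range(6):
        s=np.array(q0)+(0 if k==0 else np.random.default_rng(k).normal(0,.6,6)); s=np.clip(s,LO+.01,HI-.01)
        g=lambda q:(lambda x,r:np.concatenate([(x-pos)*10,(r.inv()*rt).as_rotvec()]))(*fk(q,p,1,1,np.pi/2))
        o=least_squares(g,s,bounds=(LO,HI))
        if best is None or o.cost<best.cost: best=o
        if o.cost<1e-8: break
    return best.x,best.cost
E
python3 - <<'E'
from kin import *
print(p.round(4),P.fun.round(2))
q0=[.3065,.1473,1.9125,.0376,1.0782,.6817]
def t(n,pos,al,th):
    for f in (1,-1):
        q,c=ik(np.array(pos),rot(al,th,f),q0); print(n,th,f,'%.1e'%c,q.round(2))
for th in (-40,-20,0): t('pickC',[.385,.25,.012],68.2,th)
for th in (-30,0): t('pickB',[.65,.24,.012],67.5,th)
for th in (35,55,72,85): t('lean',[.50,.35,.085],103.9,th)
for th in (-50,-60,-70,-80): t('re',[.50,.345,.085],103.9,th)
for th in (20,35,50,60):
    for y in (-.08,.0,.07): t('place%.2f'%y,[.568+y,.05,.04],95.4,th)
E
```

```text
[2.665e-01 1.000e-04 6.110e-01 4.336e-01 1.121e-01 4.039e-01 6.890e-02] [ 0.02  0.03 -0.03 -0.03 -0.05 -0.04  0.04  0.    0.01  0.01  0.02  0.04
  0.   -0.    0.02  0.    0.    0.01  0.    0.01  0.01 -0.  ]
pickC -40 1 1.2e-20 [ 0.69  0.8   1.51 -0.31  1.48  1.21]
pickC -40 -1 7.1e-18 [ 0.69  0.8   1.51 -0.31  1.48 -1.93]
pickC -20 1 2.3e-21 [ 0.59  0.59  1.75 -0.22  1.1   1.1 ]
pickC -20 -1 3.3e-26 [ 0.59  0.59  1.75 -0.22  1.1  -2.04]
pickC 0 1 2.5e-20 [ 0.43  0.44  2.   -0.    0.7   0.81]
pickC 0 -1 7.6e-25 [ 0.43  0.44  2.   -0.    0.7  -2.34]
pickB -30 1 1.5e-30 [ 0.45  0.92  1.06 -0.34  1.57  0.91]
pickB -30 -1 3.1e-28 [ 0.45  0.92  1.06 -0.34  1.57 -2.23]
pickB 0 1 5.7e-29 [0.25 0.68 1.46 0.   1.01 0.65]
pickB 0 -1 7.4e-20 [ 0.25  0.68  1.46 -0.    1.01 -2.49]
lean 35 1 8.4e-30 [ 0.1   0.55  1.76  0.71  1.06 -0.57]
lean 35 -1 3.8e-24 [0.1  0.55 1.76 0.71 1.06 2.57]
lean 55 1 4.6e-30 [-0.07  0.71  1.77  0.96  1.27 -0.92]
lean 55 -1 2.2e-27 [-0.07  0.71  1.77  0.96  1.27  2.23]
lean 72 1 4.0e-22 [-0.16  0.9   1.74  1.08  1.47 -1.11]
lean 72 -1 5.8e-26 [-0.16  0.9   1.74  1.08  1
[... 1351 characters left out ...]
8  0.66  1.33 -1.08]
place-0.08 50 -1 5.6e-30 [-0.58  0.74  1.78  0.66  1.33  2.06]
place0.00 50 1 1.4e-19 [-0.51  0.79  1.6   0.69  1.39 -0.97]
place0.00 50 -1 4.2e-21 [-0.51  0.79  1.6   0.69  1.39  2.17]
place0.07 50 1 4.7e-30 [-0.47  0.85  1.44  0.71  1.45 -0.87]
place0.07 50 -1 1.3e-25 [-0.47  0.85  1.44  0.71  1.45  2.27]
place-0.08 60 1 1.1e-28 [-0.63  0.85  1.73  0.71  1.45 -1.16]
place-0.08 60 -1 3.3e-24 [-0.63  0.85  1.73  0.71  1.45  1.98]
place0.00 60 1 2.6e-29 [-0.56  0.9   1.55  0.76  1.52 -1.04]
place0.00 60 -1 2.6e-30 [-0.56  0.9   1.55  0.76  1.52  2.1 ]
place0.07 60 1 8.2e-28 [-0.51  0.95  1.39  0.79  1.58 -0.94]
place0.07 60 -1 7.4e-22 [-0.51  0.95  1.39  0.79  1.58  2.2 ]
```

```bash
cat > plan.py <<'E'
from h import *
from kin import rot,R,ik,LO,HI
Z=np.array([0,0,1.])
RO=np.array([.5048,.3226,0]);RA=103.9      # rest origin, axis deg
FO=np.array([.568,.0714,0]);FA=95.45       # fixture origin, -x axis deg
def l(a): return np.array([np.cos(np.radians(a)),np.sin(np.radians(a)),0])
def go(name,pos,al,th,s=None,flip=1):
    "print shift & turn from pose s (pos,Rot) to target; return target"
    if s is None:
        e=env.read_state(); s=(np.array(e['tool_pos']),R.from_quat(e['tool_rot']))
    rt=rot(al,th,flip); d=np.array(pos)-s[0]; w=(rt*s[1].inv()).as_rotvec(degrees=True)
    q,c=ik(np.array(pos),rt,np.clip(env.read_state()['q'],LO+.02,HI-.02))
    n=int(np.ceil(max(abs(d).max()/.045,abs(w).max()/9,1)))
    print(f'{name}: to {np.round(pos,4)} d={np.round(d,4)} w={np.round(w,2)} n={n} per row d={np.round(d/n,4).tolist()} w={np.round(w/n,2).tolist()} q={q.round(2)} c={c:.0e}')
    return (np.array(pos),rt)
def pick(c,a,off=.025): return np.array([c[0],c[1],.0095])+off*l(a)
def lean(s=.075,gap=.003,up=.002,th=72,back=.0045):
    u=.309*l(RA)+.951*Z; n=-.951*l(RA)+.309*Z
    zt=np.sin(np.radians(th))*l(RA)-np.cos(np.radians(th))*Z
    return RO+.006*Z+u*s+n*(.005+gap)+up*Z-back*zt
E
python3 - <<'E'
from plan import *
c=(.378,.2277);a=68.1
s=go('above',pick(c,a)+.06*Z,a,0)
s=go('down',pick(c,a),a,0,s)
s=go('up',pick(c,a)+.16*Z,a,0,s)
s=go('lean above',lean()+.08*Z,RA,72,s)
s=go('lean',lean(),RA,72,s)
E
```

```text
above: to [0.3873 0.2509 0.0695] d=[ 0.0079  0.0439 -0.0964] w=[-1.91 -0.21  0.51] n=3 per row d=[0.0026, 0.0146, -0.0321] w=[-0.64, -0.07, 0.17] q=[ 0.42  0.34  1.95 -0.    0.85  0.81] c=2e-18
down: to [0.3873 0.2509 0.0095] d=[ 0.    0.   -0.06] w=[0. 0. 0.] n=2 per row d=[0.0, 0.0, -0.03] w=[0.0, 0.0, 0.0] q=[ 0.42  0.45  2.   -0.    0.7   0.81] c=8e-20
up: to [0.3873 0.2509 0.1695] d=[0.   0.   0.16] w=[0. 0. 0.] n=4 per row d=[0.0, 0.0, 0.04] w=[0.0, 0.0, 0.0] q=[0.42 0.19 1.84 0.   1.11 0.81] c=2e-27
lean above: to [0.5021 0.3336 0.1632] d=[ 0.1148  0.0827 -0.0063] w=[72.87 -5.1  30.9 ] n=9 per row d=[0.0128, 0.0092, -0.0007] w=[8.1, -0.57, 3.43] q=[-0.18  0.77  1.74  1.05  1.55 -1.  ] c=1e-22
lean: to [0.5021 0.3336 0.0832] d=[ 0.    0.   -0.08] w=[0. 0. 0.] n=2 per row d=[0.0, 0.0, -0.04] w=[0.0, 0.0, 0.0] q=[-0.18  0.91  1.73  1.05  1.49 -1.12] c=7e-23
```

Request:
{"method": "jog_arm", "body": {
  "series": [
    {"travel": [0.0026, 0.0146, -0.0321], "rot": [-0.6, -0.1, 0.2], "gripper": 0},
    {"travel": [0.0026, 0.0146, -0.0321], "rot": [-0.6, -0.1, 0.2], "gripper": 0},
    {"travel": [0.0027, 0.0147, -0.0322], "rot": [-0.7, 0, 0.1], "gripper": 0},
    {"travel": [0, 0, 0], "rot": [0, 0, 0], "gripper": 0},
    {"travel": [0, 0, 0], "rot": [0, 0, 0], "gripper": 0}
  ]
}}

```text
t: 5.3
tool_pos: [0.3868, 0.2515, 0.0688]
tool_rot: [0.828, 0.561, -0.001, -0.001]
ft_force: [-0.8, 0.8, 0.9]
finger_gap: 0.0879
finger_force: 0.0
```

```bash
python3 - <<'E'
from plan import *
st()
p=shot('wrist','w1.png'); print(p['camera_matrix'].round(1).tolist(),np.linalg.inv(p['camera_from_world']).round(3).tolist())
c=(.378,.2277);a=68.1
go('down',pick(c,a),a,0)
E
```

```text
t 5.3
q [4.2590e-01 3.4100e-01 1.9478e+00 1.1000e-03 8.5530e-01 8.0540e-01]
tool_pos [0.3868 0.2515 0.0688]
tool_rot [ 8.280e-01  5.607e-01 -1.100e-03 -6.000e-04]
ft_force [-0.7669  0.8273  0.8701]
finger_gap 0.0879
finger_force 0.0
[[325.2, 0.0, 276.8], [0.0, 325.2, 203.9], [0.0, 0.0, 1.0]] [[0.929, -0.353, -0.113, 0.418], [-0.371, -0.885, -0.281, 0.329], [-0.001, 0.303, -0.953, 0.254], [0.0, 0.0, 0.0, 1.0]]
down: to [0.3873 0.2509 0.0095] d=[ 0.0005 -0.0004 -0.0595] w=[ 0.   -0.12 -0.09] n=2 per row d=[0.0003, -0.0002, -0.0298] w=[0.0, -0.06, -0.04] q=[ 0.42  0.45  2.   -0.    0.7   0.81] c=3e-23
```

View pics/w1.png

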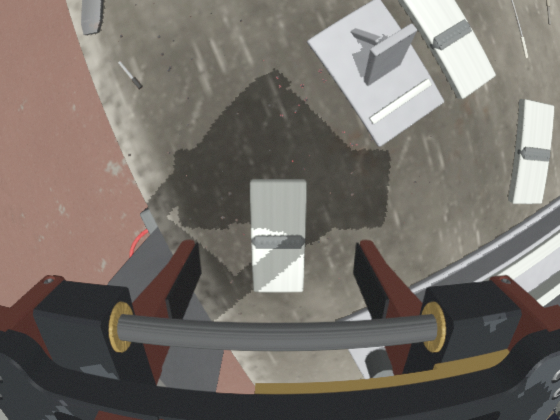

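The wrist view shows the plate centred at column 278 between the fingertips (columns 195 and 362) and parallel to them, with the bead at row 240. I'll descend, grip and lift.

Request:
{"method": "jog_arm", "body": {
  "series": [
    {"travel": [0.0003, -0.0002, -0.0298], "rot": [0, 0, 0], "gripper": 0},
    {"travel": [0.0002, -0.0002, -0.0297], "rot": [0, 0, 0], "gripper": 0},
    {"travel": [0, 0, 0], "rot": [0, 0, 0], "gripper": 0.3},
    {"travel": [0, 0, 0], "rot": [0, 0, 0], "gripper": 1},
    {"travel": [0, 0, 0], "rot": [0, 0, 0], "gripper": 1},
    {"travel": [0, 0, 0], "rot": [0, 0, 0], "gripper": 1},
    {"travel": [0, 0, 0], "rot": [0, 0, 0], "gripper": 1},
    {"travel": [0, 0, 0], "rot": [0, 0, 0], "gripper": 1}
  ],
  "force": 50
}}

```text
t: 6.35
tool_pos: [0.3859, 0.2506, 0.0081]
tool_rot: [0.828, 0.561, -0.002, -0.001]
ft_force: [0.1, -1.1, -0.2]
finger_gap: 0.0315
finger_force: 0.0
```

```bash
python3 - <<'E'
from plan import *
st(); shot('wrist','w2.png'); shot('scene','s2.png')
a=cv2.imread('pics/w2.png');b=cv2.imread('pics/s2.png');cv2.imwrite('pics/ws2.png',np.hstack([a[150:,100:460],b[200:470,200:560][:,:360] if 0 else cv2.resize(b[210:345,220:420],(400,270))]))
E
```

```text
t 6.35
q [4.250e-01 4.492e-01 1.998e+00 1.300e-03 6.987e-01 8.045e-01]
tool_pos [0.3859 0.2506 0.0081]
tool_rot [ 8.281e-01  5.606e-01 -2.000e-03 -8.000e-04]
ft_force [ 0.1275 -1.0704 -0.1738]
finger_gap 0.0315
finger_force 0.0
```

View pics/ws2.png

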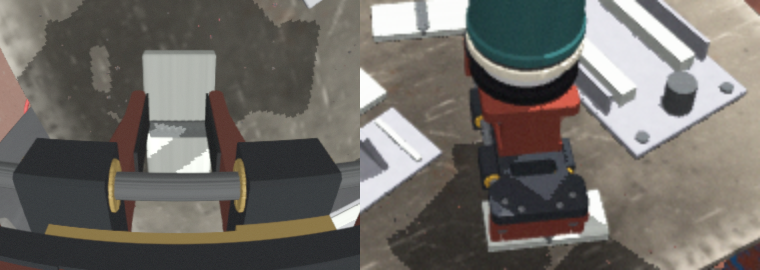

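Request:
{"method": "jog_arm", "body": {
  "series": [
    {"travel": [0, 0, 0.0015], "rot": [0, 0, 0], "gripper": 1},
    {"travel": [0, 0, 0], "rot": [0, 0, 0], "gripper": 1},
    {"travel": [0, 0, 0], "rot": [0, 0, 0], "gripper": 1}
  ]
}}

```text
t: 6.82
tool_pos: [0.3858, 0.2506, 0.0095]
tool_rot: [0.828, 0.561, -0.002, -0.001]
ft_force: [-0.4, 0.1, 0.1]
finger_gap: 0.0008
finger_force: 0.0
```

```bash
python3 - <<'E'
from plan import *
st(); p=shot('wrist','w3.png')
E
cp pics/w3.png pics/w3v.png
```

```text
t 6.825
q [4.250e-01 4.467e-01 1.997e+00 1.300e-03 7.025e-01 8.046e-01]
tool_pos [0.3858 0.2506 0.0095]
tool_rot [ 8.281e-01  5.606e-01 -2.200e-03 -8.000e-04]
ft_force [-0.3868  0.1427  0.0836]
finger_gap 0.0008
finger_force 0.0
```

View pics/w3v.png

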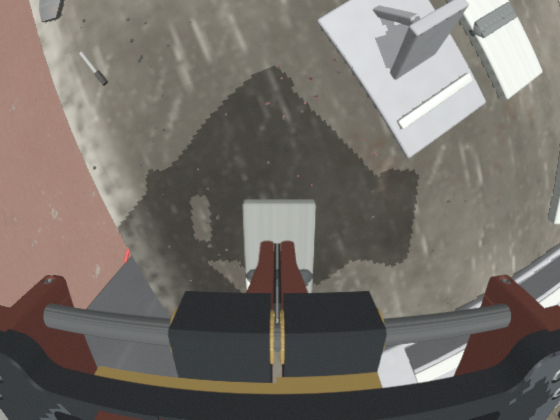

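```bash
cat >> h.py <<'E'
def fproj(p,X):
    T=p['camera_from_world'];c=T[:3,:3]@np.array(X)+T[:3,3];K=p['camera_matrix']
    th=np.arctan2(np.hypot(c[0],c[1]),c[2]);d=c[:2]/np.hypot(c[0],c[1])
    return K[:2,2]+K[0,0]*th*d
def fun(p,uv,z):
    "fisheye pixel -> world point on plane z"
    K=p['camera_matrix'];d=np.array(uv)-K[:2,2];r=np.hypot(*d);th=r/K[0,0];T=np.linalg.inv(p['camera_from_world'])
    v=T[:3,:3]@np.r_[d/r*np.sin(th),np.cos(th)];return T[:3,3]+v*(z-T[2,3])/v[2]
E
python3 - <<'E'
from plan import *
p=shot('wrist'); t=np.array(env.read_state()['tool_pos'])
print('tip',fproj(p,t-.008*Z),'tcp',fproj(p,t),'grasp',fproj(p,t+.011*Z))
c=np.array([.378,.2277,.01]); a=68.1
for s in (50,6,0,-50): print(s,fproj(p,c+s/1000*l(a)))
print(p['range_z'][215:300:8,264].round(3), p['range_z'][255,262:300:6].round(3))
for uv in [(247,200),(314,200),(249,275)]: print(uv,fun(p,uv,.01).round(4))
E
```

```text
tip [277.11783701 236.87807243] tcp [277.09531535 241.99862704] grasp [277.06142191 249.66990926]
50 [279.44965277 202.61380516]
6 [279.09976549 267.85063678]
0 [279.05192624 275.84252564]
-50 [278.67088323 333.92556188]
[0.194 0.197 0.198 0.201 0.168 0.16  0.151 0.144 0.136 0.131 0.088] [0.159 0.159 0.163 0.161 0.16  0.159 0.203]
(247, 200) [0.3793 0.2827 0.01  ]
(314, 200) [0.4163 0.268  0.01  ]
(249, 275) [0.36   0.2354 0.01  ]
```

```bash
python3 - <<'E'
from plan import *
p=shot('wrist');K=p['camera_matrix'];T=np.linalg.inv(p['camera_from_world']);t=np.array(env.read_state()['tool_pos'])
def pt(u,v):
    d=np.array([u,v])-K[:2,2];r=np.hypot(*d);th=r/K[0,0];z=p['range_z'][v,u]
    return T[:3,:3]@np.r_[d/r*np.tan(th)*z,z]+T[:3,3]
for u,v in [(264,240),(264,244),(264,247),(264,255),(264,265),(264,280),(290,247),(290,265),(280,205)]: print(u,v,pt(u,v).round(4), 'along l',round(float((pt(u,v)-t)@l(68.1)),4))
E
```

```text
264 240 [0.3788 0.255  0.0099] along l 0.0015
264 244 [0.3836 0.2638 0.0373] along l 0.0115
264 247 [0.3837 0.2637 0.041 ] along l 0.0114
264 255 [0.3838 0.263  0.049 ] along l 0.0108
264 265 [0.3843 0.2632 0.0602] along l 0.0112
264 280 [0.385  0.2634 0.0745] along l 0.0116
290 247 [0.3962 0.2585 0.0405] along l 0.0113
290 265 [0.3957 0.259  0.0607] along l 0.0115
280 205 [0.3965 0.273  0.0112] along l 0.0248
```

```bash
python3 - <<'E'
from plan import *
t=np.array(env.read_state()['tool_pos'])
for n in ('scene','top'):
    p=shot(n); W=cloud(p); I=p['color'].astype(int)
    red=(I[...,0]>1.6*I[...,1])&(np.linalg.norm(W[...,:2]-t[:2],axis=-1)<.08)&(W[...,2]<.12)
    w=W[red]; print(n,red.sum(), np.percentile(w[:,2],[0,1,5,50]).round(4) if len(w) else '')
    m=(np.linalg.norm(W[...,:2]-t[:2],axis=-1)<.025); w=W[m]; print(np.histogram(w[:,2],bins=np.arange(-.005,.2,.01))[0])
    print('tip px', (lambda c:(p['camera_matrix']@c/c[2])[:2].round(1))((p['camera_from_world']@np.r_[t-[0,0,.008],1])[:3]))
    if n=='scene': cv2.imwrite('pics/s4.png',cv2.resize(I[240:360,250:400].astype(np.uint8)[...,::-1],(750,600),interpolation=cv2.INTER_CUBIC))
E
```

```text
scene 43 [0.107  0.108  0.1096 0.1136]
[47 92  0  0  0  0  0  0  0  0  0  1  0  3  6  2  0  0  0  0]
tip px [297.2 322.7]
top 0 
[0 0 0 0 0 0 0 0 0 0 0 0 0 0 0 0 0 0 0 0]
tip px [263.5 286.5]
```

View pics/s4.png

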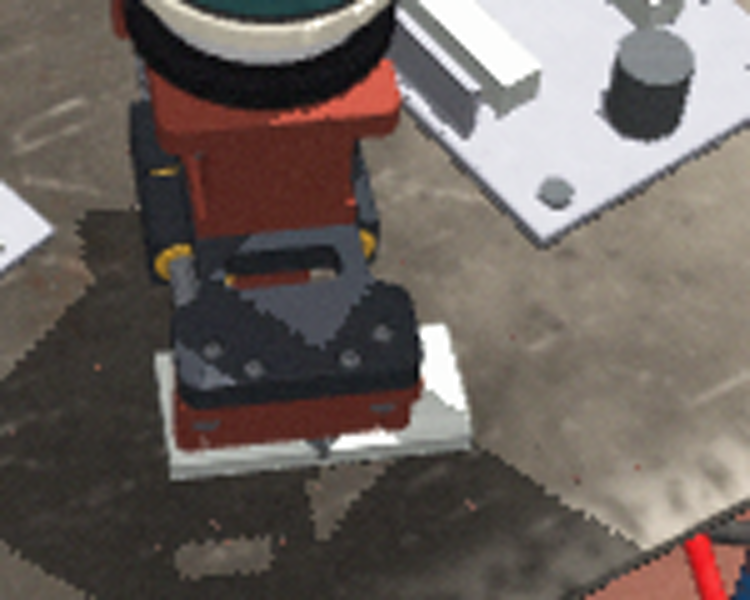

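The fingers closed above the plate. Wrist depth puts the real fingertips about 26 mm behind the reported TCP, not 8 mm ahead of it. I'll open, lower in checked steps and confirm.

Request:
{"method": "jog_arm", "body": {
  "series": [
    {"travel": [0, 0, 0.002], "rot": [0, 0, 0], "gripper": 0},
    {"travel": [0, 0, 0], "rot": [0, 0, 0], "gripper": 0},
    {"travel": [0, 0, 0], "rot": [0, 0, 0], "gripper": 0},
    {"travel": [0, 0, 0], "rot": [0, 0, 0], "gripper": 0},
    {"travel": [0, 0, 0], "rot": [0, 0, 0], "gripper": 0},
    {"travel": [0, 0, -0.01], "rot": [0, 0, 0], "gripper": 0},
    {"travel": [0, 0, 0], "rot": [0, 0, 0], "gripper": 0}
  ]
}}

```text
t: 7.95
tool_pos: [0.3851, 0.2502, 0.0006]
tool_rot: [0.828, 0.561, -0.003, -0.001]
ft_force: [-0.2, 1.0, -0.8]
finger_gap: 0.067
finger_force: 0.0
```

```bash
cat >> h.py <<'E'
def wpt(p,u,v):
    K=p['camera_matrix'];T=np.linalg.inv(p['camera_from_world'])
    d=np.array([u,v])-K[:2,2];r=np.hypot(*d);th=r/K[0,0];z=p['range_z'][v,u]
    return T[:3,:3]@np.r_[d/r*np.tan(th)*z,z]+T[:3,3]
def wcloud(p):
    K=p['camera_matrix'];T=np.linalg.inv(p['camera_from_world']);v,u=np.mgrid[0:420,0:560]
    d=np.stack([u-K[0,2],v-K[1,2]],-1);r=np.linalg.norm(d,axis=-1)+1e-9;th=r/K[0,0];z=p['range_z']
    P=np.concatenate([d/r[...,None]*(np.tan(th)*z)[...,None],z[...,None]],-1)
    W=P@T[:3,:3].T+T[:3,3];W[(z<=0)|(th>1.4)]=np.nan;return W
E
python3 - <<'E'
from plan import *
s=st();p=shot('wrist','w5.png');W=wcloud(p);t=np.array(s['tool_pos']);Q=R.from_quat(s['tool_rot'])
L=Q.inv().apply((W-t).reshape(-1,3)).reshape(W.shape)
m=(abs(L[...,0])<.03)&(abs(L[...,1])<.075)&(L[...,2]>-.15)&(W[...,2]>.016)
w=L[m]; print(len(w),'x',np.percentile(w[:,0],[1,50,99]).round(4),'z max',np.sort(w[:,2])[-20:].round(4)); 
for sgn in (-1,1):
    k=w[(w[:,1]*sgn>0)&(w[:,2]>-.06)]; print(sgn,k[:,1].min(),k[:,1].max(),k[:,2].max(),len(k))
E
```

```text
t 7.95
q [4.2490e-01 4.6350e-01 2.0031e+00 1.3000e-03 6.8120e-01 8.0450e-01]
tool_pos [0.3851 0.2502 0.0006]
tool_rot [ 0.8281  0.5606 -0.003  -0.001 ]
ft_force [-0.1557  0.9835 -0.7739]
finger_gap 0.067
finger_force 0.0
51243 x [-0.0072  0.0226  0.0296] z max [-0.0231 -0.023  -0.0229 -0.0229 -0.0229 -0.0229 -0.0228 -0.0228 -0.0228
 -0.0228 -0.0227 -0.0227 -0.0227 -0.0226 -0.0225 -0.0222 -0.0222 -0.0222
 -0.0221 -0.022 ]
-1 -0.04422845367113421 -0.03330952218961876 -0.02199228153771712 1180
1 0.03270978516591336 0.043054194096315175 -0.022136216121482342 1172
```

Request:
{"method": "jog_arm", "body": {
  "series": [
    {"travel": [0.002, 0.0007, -0.008], "rot": [0, 0, 0], "gripper": 0},
    {"travel": [0, 0, -0.008], "rot": [0, 0, 0], "gripper": 0},
    {"travel": [0, 0, -0.003], "rot": [0, 0, 0], "gripper": 0},
    {"travel": [0, 0, 0], "rot": [0, 0, 0], "gripper": 0}
  ]
}}

```text
t: 8.5
tool_pos: [0.3875, 0.2512, -0.0179]
tool_rot: [0.828, 0.561, -0.003, -0.001]
ft_force: [0.6, 0.3, 1.5]
finger_gap: 0.088
finger_force: 0.0
```

Request:
{"method": "jog_arm", "body": {
  "series": [
    {"travel": [0, 0, -0.002], "rot": [0, 0, 0], "gripper": 0},
    {"travel": [0, 0, 0], "rot": [0, 0, 0], "gripper": 0}
  ]
}}

```text
t: 8.75
tool_pos: [0.3878, 0.2513, -0.0195]
tool_rot: [0.828, 0.561, -0.002, -0.001]
ft_force: [0.4, 0.9, -0.1]
finger_gap: 0.0878
finger_force: 0.0
```

Request:
{"method": "jog_arm", "body": {
  "series": [
    {"travel": [0, 0, -0.0015], "rot": [0, 0, 0], "gripper": 1},
    {"travel": [0, 0, 0], "rot": [0, 0, 0], "gripper": 1},
    {"travel": [0, 0, 0], "rot": [0, 0, 0], "gripper": 1},
    {"travel": [0, 0, 0], "rot": [0, 0, 0], "gripper": 1},
    {"travel": [0, 0, 0], "rot": [0, 0, 0], "gripper": 1},
    {"travel": [0, 0, 0], "rot": [0, 0, 0], "gripper": 1},
    {"travel": [0, 0, 0], "rot": [0, 0, 0], "gripper": 1}
  ],
  "force": 50
}}

```text
t: 9.62
tool_pos: [0.3878, 0.2513, -0.021]
tool_rot: [0.828, 0.561, -0.002, -0.001]
ft_force: [-0.3, 0.1, -0.5]
finger_gap: 0.0436
finger_force: 50.0
```

Request:
{"method": "jog_arm", "body": {
  "series": [
    {"travel": [0, 0, 0.02], "rot": [0, 0, 0], "gripper": 1},
    {"travel": [0, 0, 0.03], "rot": [0, 0, 0], "gripper": 1},
    {"travel": [0, 0, 0], "rot": [0, 0, 0], "gripper": 1},
    {"travel": [0, 0, 0], "rot": [0, 0, 0], "gripper": 1}
  ]
}}

```text
t: 10.12
tool_pos: [0.3873, 0.251, 0.0283]
tool_rot: [0.828, 0.561, -0.003, -0.001]
ft_force: [-0.3, -0.5, -4.6]
finger_gap: 0.0432
finger_force: 50.0
```

```bash
sed -i 's/    rt=rot(al,th,flip); d=/    rt=rot(al,th,flip); pos=np.array(pos)+OFF*rt.as_matrix()[:,2]; d=/; s/^Z=/OFF=.031\nZ=/' plan.py
python3 - <<'E'
from plan import *
s=st();p=shot('wrist','w6.png');W=wcloud(p);t=np.array(s['tool_pos']);Q=R.from_quat(s['tool_rot'])
L=Q.inv().apply((W-t).reshape(-1,3)).reshape(W.shape)
m=(abs(L[...,0])<.09)&(abs(L[...,1])<.02)&(L[...,2]>-.032)&(W[...,2]>.008)&np.isfinite(L[...,0])
w=L[m];print(len(w),'x',np.percentile(w[:,0],[1,99]).round(4),np.median(w[:,2]).round(4)); A=np.c_[w[:,0],np.ones(len(w))];print(np.linalg.lstsq(A,w[:,2],rcond=None)[0].round(4))
c=(.378,.2277);a=68.1
q=(np.r_[s['tool_pos']],Q)
s=go('lean above',lean()+.09*Z,RA,72)
s=go('lean',lean(),RA,72,s)
E
```

```text
t 10.125
q [4.2450e-01 4.1340e-01 1.9794e+00 1.2000e-03 7.5400e-01 8.0430e-01]
tool_pos [0.3873 0.251  0.0283]
tool_rot [ 0.8281  0.5605 -0.0025 -0.0009]
ft_force [-0.2663 -0.4758 -4.6446]
finger_gap 0.0432
finger_force 49.9936
6553 x [-0.0743  0.0243] -0.0311
[ 0.0028 -0.0308]
lean above: to [0.495  0.3622 0.1636] d=[0.108  0.1113 0.1356] w=[73.07 -5.3  30.62] n=9 per row d=[0.012, 0.0124, 0.0151] w=[8.12, -0.59, 3.4] q=[-0.14  0.77  1.76  1.09  1.52 -1.  ] c=3e-23
lean: to [0.495  0.3622 0.0736] d=[ 0.    0.   -0.09] w=[0. 0. 0.] n=2 per row d=[0.0, 0.0, -0.045] w=[0.0, 0.0, 0.0] q=[-0.14  0.92  1.75  1.1   1.45 -1.13] c=3e-31
```

Request:
{"method": "jog_arm", "body": {
  "series": [
    {"travel": [0, 0, 0.045], "rot": [0, 0, 0], "gripper": 1},
    {"travel": [0, 0, 0.045], "rot": [0, 0, 0], "gripper": 1},
    {"travel": [0.012, 0.0124, 0.0456], "rot": [8.12, -0.59, 3.4], "gripper": 1},
    {"travel": [0.012, 0.0124, 0], "rot": [8.12, -0.59, 3.4], "gripper": 1},
    {"travel": [0.012, 0.0124, 0], "rot": [8.12, -0.59, 3.4], "gripper": 1},
    {"travel": [0.012, 0.0124, 0], "rot": [8.12, -0.59, 3.4], "gripper": 1},
    {"travel": [0.012, 0.0124, 0], "rot": [8.12, -0.59, 3.4], "gripper": 1},
    {"travel": [0.012, 0.0124, 0], "rot": [8.12, -0.59, 3.4], "gripper": 1},
    {"travel": [0.012, 0.0124, 0], "rot": [8.12, -0.59, 3.4], "gripper": 1},
    {"travel": [0.012, 0.0124, 0], "rot": [8.12, -0.59, 3.4], "gripper": 1},
    {"travel": [0.012, 0.0121, 0], "rot": [8.12, -0.59, 3.4], "gripper": 1},
    {"travel": [0, 0, 0], "rot": [0, 0, 0], "gripper": 1}
  ]
}}

```text
t: 11.68
tool_pos: [0.4962, 0.3619, 0.1589]
tool_rot: [0.501, 0.635, 0.361, -0.465]
ft_force: [-0.4, 0.1, -4.4]
finger_gap: 0.0435
finger_force: 50.0
```

```bash
python3 - <<'E'
from plan import *
s=st()
s=go('lean above',lean()+.09*Z,RA,72)
s=go('lean',lean(up=.004),RA,72)
p=shot('scene');W=cloud(p);z=W[...,2]
# rest back check: face points
d=W-RO; x=d@l(RA); y=d@l(RA-90)
m=(abs(y)<.015)&(x>-.005)&(x<.03)&(z>.012)&(z<.066)
print(m.sum()); 
if m.sum()>10: print(np.c_[x[m],z[m],y[m]][::max(1,m.sum()//12)].round(4))
m=(abs(x)<.08)&(abs(y)<.06)&(z>.08)&(z<.2); print(m.sum())
E
```

```text
t 11.675
q [-0.1362  0.7755  1.7555  1.0868  1.5199 -1.0002]
tool_pos [0.4962 0.3619 0.1589]
tool_rot [ 0.5011  0.6348  0.3607 -0.4646]
ft_force [-0.373   0.0915 -4.4233]
finger_gap 0.0435
finger_force 49.9964
lean above: to [0.495  0.3622 0.1636] d=[-0.0012  0.0003  0.0047] w=[ 0.05 -0.43  0.15] n=1 per row d=[-0.0012, 0.0003, 0.0047] w=[0.05, -0.43, 0.15] q=[-0.14  0.77  1.76  1.09  1.52 -1.  ] c=3e-26
lean: to [0.495  0.3622 0.0756] d=[-0.0012  0.0003 -0.0833] w=[ 0.05 -0.43  0.15] n=2 per row d=[-0.0006, 0.0001, -0.0416] w=[0.02, -0.22, 0.08] q=[-0.14  0.92  1.75  1.1   1.46 -1.13] c=2e-29
115
[[ 0.022   0.0634  0.0138]
 [ 0.0235  0.0639  0.0089]
 [ 0.0242  0.0625  0.0054]
 [ 0.0208  0.0629 -0.001 ]
 [ 0.0238  0.064  -0.0051]
 [ 0.0229  0.0647 -0.0095]
 [ 0.0218  0.0647 -0.0133]
 [ 0.0251  0.0637 -0.0148]
 [ 0.0154  0.0342 -0.0012]
 [ 0.0269  0.0406 -0.0031]
 [ 0.0243  0.0372 -0.0048]
 [ 0.0148  0.0323 -0.0112]
 [ 0.0286  0.029  -0.0038]]
2207
```

Request:
{"method": "jog_arm", "body": {
  "series": [
    {"travel": [-0.0006, 0.0, -0.03], "rot": [0, -0.2, 0.1], "gripper": 1},
    {"travel": [-0.0006, 0.0, -0.03], "rot": [0, -0.2, 0], "gripper": 1},
    {"travel": [0, 0, -0.02], "rot": [0, 0, 0], "gripper": 1},
    {"travel": [0, 0, -0.0035], "rot": [0, 0, 0], "gripper": 1},
    {"travel": [0, 0, 0], "rot": [0, 0, 0], "gripper": 1}
  ]
}}

```text
t: 12.35
tool_pos: [0.4947, 0.3627, 0.0819]
tool_rot: [0.497, 0.639, 0.365, -0.461]
ft_force: [-0.8, 0.3, -4.4]
finger_gap: 0.0435
finger_force: 50.0
```

Request:
{"method": "jog_arm", "body": {
  "series": [
    {"travel": [0, 0, -0.002], "rot": [0, 0, 0], "gripper": 1},
    {"travel": [0, 0, 0], "rot": [0, 0, 0], "gripper": 1}
  ]
}}

```text
t: 12.6
tool_pos: [0.4949, 0.3626, 0.0796]
tool_rot: [0.497, 0.639, 0.365, -0.461]
ft_force: [-0.9, 0.0, -3.6]
finger_gap: 0.0436
finger_force: 50.0
```

Request:
{"method": "jog_arm", "body": {
  "series": [
    {"travel": [0, 0, -0.0015], "rot": [0, 0, 0], "gripper": 1},
    {"travel": [0, 0, 0], "rot": [0, 0, 0], "gripper": 1}
  ]
}}

```text
t: 12.85
tool_pos: [0.4947, 0.3625, 0.0776]
tool_rot: [0.497, 0.638, 0.364, -0.461]
ft_force: [-0.7, -0.0, -3.2]
finger_gap: 0.0434
finger_force: 50.0
```

Request:
{"method": "jog_arm", "body": {
  "series": [
    {"travel": [0, 0, -0.0025], "rot": [0, 0, 0], "gripper": 1},
    {"travel": [0, 0, -0.001], "rot": [0, 0, 0], "gripper": 1},
    {"travel": [0, 0, 0], "rot": [0, 0, 0], "gripper": 1}
  ]
}}

```text
t: 13.22
tool_pos: [0.4946, 0.3626, 0.074]
tool_rot: [0.497, 0.638, 0.364, -0.461]
ft_force: [0.1, 0.7, -3.9]
finger_gap: 0.0434
finger_force: 50.0
```

Request:
{"method": "jog_arm", "body": {
  "series": [
    {"travel": [0, 0, -0.0015], "rot": [0, 0, 0], "gripper": 1},
    {"travel": [0, 0, 0], "rot": [0, 0, 0], "gripper": 1}
  ]
}}

```text
t: 13.48
tool_pos: [0.4946, 0.3626, 0.0725]
tool_rot: [0.497, 0.638, 0.364, -0.461]
ft_force: [0.3, 1.1, -4.6]
finger_gap: 0.0431
finger_force: 50.0
```

Request:
{"method": "jog_arm", "body": {
  "series": [
    {"travel": [0, 0, -0.001], "rot": [0, 0, 0], "gripper": 1},
    {"travel": [0, 0, 0], "rot": [0, 0, 0], "gripper": 1}
  ]
}}

```text
t: 13.72
tool_pos: [0.4947, 0.3627, 0.0719]
tool_rot: [0.497, 0.638, 0.365, -0.461]
ft_force: [1.0, 0.6, -1.4]
finger_gap: 0.0436
finger_force: 50.0
```

```bash
python3 - <<'E'
from plan import *
s=st()
s=go('lean',lean(up=.0),RA,72)
shot('scene','s7.png');p=shot('wrist','w7.png')
E
```

```text
t 13.725
q [-0.1356  0.9248  1.7516  1.0996  1.4513 -1.1446]
tool_pos [0.4947 0.3627 0.0719]
tool_rot [ 0.4968  0.6384  0.3646 -0.4612]
ft_force [ 0.9779  0.6028 -1.4271]
finger_gap 0.0436
finger_force 49.9974
lean: to [0.495  0.3622 0.0716] d=[ 0.0004 -0.0005 -0.0003] w=[-0.12  0.39 -0.01] n=1 per row d=[0.0004, -0.0005, -0.0003] w=[-0.12, 0.39, -0.01] q=[-0.14  0.93  1.75  1.1   1.45 -1.14] c=3e-30
```

View pics/w7.png

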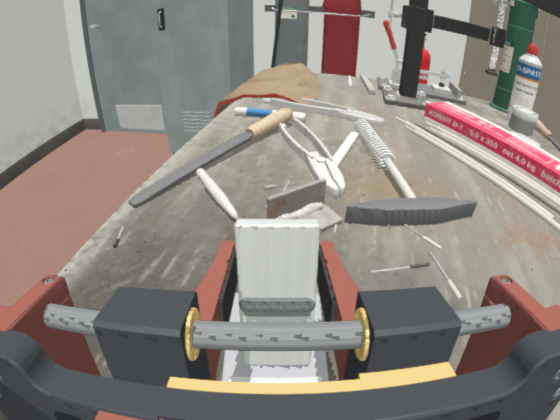

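Wrist view shows the plate held squarely upright with the bead facing the robot side at row 305. Contact has just registered on the foot. I'll press it gently against the back, release, retreat and look.

Request:
{"method": "jog_arm", "body": {
  "series": [
    {"travel": [-0.0006, 0.0025, 0], "rot": [0, 0, 0], "gripper": 1},
    {"travel": [0, 0, 0], "rot": [0, 0, 0], "gripper": 1},
    {"travel": [0, 0, 0], "rot": [0, 0, 0], "gripper": 0},
    {"travel": [0, 0, 0], "rot": [0, 0, 0], "gripper": 0},
    {"travel": [0, 0, 0], "rot": [0, 0, 0], "gripper": 0},
    {"travel": [0, 0, 0], "rot": [0, 0, 0], "gripper": 0},
    {"travel": [0.0034, -0.0138, 0.0046], "rot": [0, 0, 0], "gripper": 0},
    {"travel": [0.0068, -0.0277, 0.0093], "rot": [0, 0, 0], "gripper": 0},
    {"travel": [0.0068, -0.0277, 0.0093], "rot": [0, 0, 0], "gripper": 0},
    {"travel": [0.0068, -0.0277, 0.0093], "rot": [0, 0, 0], "gripper": 0},
    {"travel": [0, 0, 0.05], "rot": [0, 0, 0], "gripper": 0},
    {"travel": [0, 0, 0.05], "rot": [0, 0, 0], "gripper": 0}
  ]
}}

```text
t: 15.32
tool_pos: [0.5183, 0.2667, 0.2052]
tool_rot: [0.498, 0.638, 0.364, -0.461]
ft_force: [0.7, 1.3, -0.4]
finger_gap: 0.0876
finger_force: 0.0
```

```bash
cat >> plan.py <<'E'
def leaning():
    "measure leaning plate from scene+top+wrist clouds: fit line in rest x-z"
    for n in ('scene','top','wrist'):
        p=shot(n); W=(wcloud if n=='wrist' else cloud)(p); d=W-RO; x=d@l(RA); y=d@l(RA-90); z=W[...,2]
        I=p['color'].min(-1)
        m=(abs(y)<.03)&(x>-.03)&(x<.06)&(z>.012)&(z<.12)
        if n!='wrist': m&=(I>100)
        if m.sum()<30: print(n,m.sum()); continue
        a,b=x[m],z[m]; hi=b>.07
        print(n,m.sum(),'zmax',np.percentile(b,99).round(4),'y',np.percentile(y[m&(z>.072)],[2,98]).round(4) if hi.any() else '')
        for z0 in np.arange(.015,.12,.01):
            k=(abs(b-z0)<.005)
            if k.sum()>5: print('  z%.3f x %s n%d'%(z0,np.percentile(a[k],[5,50,95]).round(4),k.sum()))
E
python3 - <<'E'
from plan import *
st();leaning()
E
```

```text
t 15.325
q [-0.2845  0.722   1.6762  0.9741  1.6656 -0.9476]
tool_pos [0.5183 0.2667 0.2052]
tool_rot [ 0.4976  0.6378  0.3645 -0.4612]
ft_force [ 0.7466  1.2533 -0.3904]
finger_gap 0.0876
finger_force 0.0
scene 478 zmax 0.1041 y [-0.0233  0.0186]
  z0.015 x [-0.0236 -0.0026  0.0394] n52
  z0.025 x [-0.0031  0.0051  0.0356] n31
  z0.035 x [0.0006 0.0172 0.0322] n36
  z0.045 x [0.0036 0.0102 0.0266] n24
  z0.055 x [0.0048 0.0119 0.0164] n18
  z0.065 x [0.0077 0.0205 0.0244] n91
  z0.075 x [0.0127 0.0179 0.024 ] n24
  z0.085 x [0.017  0.0223 0.0263] n31
  z0.095 x [0.0199 0.0264 0.0303] n36
  z0.105 x [0.0217 0.0262 0.0303] n135
top 417 zmax 0.1045 y [-0.021   0.0218]
  z0.015 x [-0.0244 -0.0086 -0.0061] n36
  z0.025 x [-0.0067 -0.0047 -0.0027] n36
  z0.035 x [-0.0035 -0.0014  0.0004] n38
  z0.045 x [0.0003 0.0013 0.008 ] n21
  z0.055 x [0.0014 0.0033 0.0067] n7
  z0.065 x [0.0054 0.0081 0.0112] n53
  z0.075 x [0.0097 0.0118 0.0138] n44
  z0.085 x [0.0134 0.0153 0.0172] n45
  z0.095 x [0.0169 0.0189 0.0295] n52
  z0.105 x [0.0204 0.0245 0.0292] n85
wrist 2489 zmax 0.1037 y [-0.0212  0.0208]
  z0.035 x [-0.002  -0.0009  0.0007] n158
  z0.045 x [-0.0001  0.0016  0.0033] n290
  z0.055 x [0.0009 0.0023 0.0054] n245
  z0.065 x [0.0032 0.0078 0.0099] n406
  z0.075 x [0.0096 0.0117 0.0135] n351
  z0.085 x [0.013  0.015  0.0169] n356
  z0.095 x [0.0164 0.0184 0.0201] n369
  z0.105 x [0.0197 0.0219 0.0284] n312
```

```bash
cat >> plan.py <<'E'
def regrasp(s=.058,th=-68,back=0.,phi=72):
    u=np.cos(np.radians(phi))*l(RA)+np.sin(np.radians(phi))*Z; n=-np.sin(np.radians(phi))*l(RA)+np.cos(np.radians(phi))*Z
    zt=np.sin(np.radians(th))*l(RA)-np.cos(np.radians(th))*Z
    return RO+.006*Z+u*s+n*.005-back*zt, zt
E
python3 - <<'E'
from plan import *
g,zt=regrasp(); print(g)
s=go('1',RO+.02*l(RA)+.25*Z,RA,0)
s=go('2',g-.085*zt+.02*Z,RA,-68,s)
s=go('3',g-.085*zt,RA,-68,s)
s=go('4',g,RA,-68,s)
E
```

```text
[0.50163675 0.33538211 0.06270636]
1: to [0.5   0.342 0.219] d=[-0.0189  0.0749  0.0129] w=[-69.88 -16.69  -0.4 ] n=8 per row d=[-0.0024, 0.0094, 0.0016] w=[-8.74, -2.09, -0.05] q=[0.49 0.35 1.47 0.   1.32 0.24] c=4e-27
2: to [0.4896 0.384  0.1029] d=[-0.0104  0.042  -0.1161] w=[-66.01 -16.34   0.  ] n=8 per row d=[-0.0013, 0.0052, -0.0145] w=[-8.25, -2.04, 0.0] q=[ 1.    1.05  1.06 -0.81  1.93  0.84] c=2e-30
3: to [0.4896 0.384  0.0829] d=[ 0.    0.   -0.02] w=[0. 0. 0.] n=1 per row d=[0.0, 0.0, -0.02] w=[0.0, 0.0, 0.0] q=[ 1.    1.07  1.06 -0.8   1.92  0.85] c=5e-25
4: to [0.5085 0.3075 0.0511] d=[ 0.0189 -0.0765 -0.0318] w=[0. 0. 0.] n=2 per row d=[0.0095, -0.0383, -0.0159] w=[0.0, 0.0, 0.0] q=[ 0.93  1.05  1.22 -0.82  1.77  0.92] c=8e-23
```

Request:
{"method": "jog_arm", "body": {
  "series": [
    {"travel": [-0.0024, 0.0094, 0.0016], "rot": [-8.74, -2.09, 0], "gripper": 0},
    {"travel": [-0.0024, 0.0094, 0.0016], "rot": [-8.74, -2.09, 0], "gripper": 0},
    {"travel": [-0.0024, 0.0094, 0.0016], "rot": [-8.74, -2.09, 0], "gripper": 0},
    {"travel": [-0.0024, 0.0094, 0.0016], "rot": [-8.74, -2.09, 0], "gripper": 0},
    {"travel": [-0.0024, 0.0094, 0.0016], "rot": [-8.74, -2.09, 0], "gripper": 0},
    {"travel": [-0.0024, 0.0094, 0.0016], "rot": [-8.74, -2.09, 0], "gripper": 0},
    {"travel": [-0.0024, 0.0094, 0.0016], "rot": [-8.74, -2.09, 0], "gripper": 0},
    {"travel": [-0.0024, 0.0094, 0.0016], "rot": [-8.74, -2.09, 0], "gripper": 0}
  ]
}}

```text
t: 16.48
tool_pos: [0.4991, 0.3429, 0.217]
tool_rot: [0.616, 0.788, -0.003, 0.0]
ft_force: [0.2, -0.5, -0.4]
finger_gap: 0.088
finger_force: 0.0
```

Request:
{"method": "jog_arm", "body": {
  "series": [
    {"travel": [-0.0013, 0.0052, -0.0145], "rot": [-8.25, -2.04, 0], "gripper": 0},
    {"travel": [-0.0013, 0.0052, -0.0145], "rot": [-8.25, -2.04, 0], "gripper": 0},
    {"travel": [-0.0013, 0.0052, -0.0145], "rot": [-8.25, -2.04, 0], "gripper": 0},
    {"travel": [-0.0013, 0.0052, -0.0145], "rot": [-8.25, -2.04, 0], "gripper": 0},
    {"travel": [-0.0013, 0.0052, -0.0145], "rot": [-8.25, -2.04, 0], "gripper": 0},
    {"travel": [-0.0013, 0.0052, -0.0145], "rot": [-8.25, -2.04, 0], "gripper": 0},
    {"travel": [-0.0013, 0.0052, -0.0145], "rot": [-8.25, -2.04, 0], "gripper": 0},
    {"travel": [-0.0013, 0.0052, -0.0145], "rot": [-8.25, -2.04, 0], "gripper": 0},
    {"travel": [0, 0, 0], "rot": [0, 0, 0], "gripper": 0}
  ]
}}

```text
t: 17.6
tool_pos: [0.4857, 0.383, 0.0927]
tool_rot: [0.507, 0.653, -0.352, 0.438]
ft_force: [0.4, -0.2, -1.0]
finger_gap: 0.0883
finger_force: 0.0
```

```bash
python3 - <<'E'
from plan import *
st();g,zt=regrasp()
s=go('3',g-.085*zt,RA,-68)
s=go('4',g,RA,-68,s)
E
```

```text
t 17.6
q [ 0.9997  1.0633  1.057  -0.7999  1.9366  0.8361]
tool_pos [0.4857 0.383  0.0927]
tool_rot [ 0.5073  0.6532 -0.3522  0.4381]
ft_force [ 0.4284 -0.1703 -0.9949]
finger_gap 0.0883
finger_force 0.0
3: to [0.4896 0.384  0.0829] d=[ 0.0039  0.0009 -0.0098] w=[ 0.6  -0.77  0.18] n=1 per row d=[0.0039, 0.0009, -0.0098] w=[0.6, -0.77, 0.18] q=[ 1.    1.07  1.06 -0.8   1.92  0.85] c=9e-20
4: to [0.5085 0.3075 0.0511] d=[ 0.0189 -0.0765 -0.0318] w=[0. 0. 0.] n=2 per row d=[0.0095, -0.0383, -0.0159] w=[0.0, 0.0, 0.0] q=[ 0.93  1.05  1.22 -0.82  1.77  0.92] c=9e-31
```

Request:
{"method": "jog_arm", "body": {
  "series": [
    {"travel": [0.0039, 0.0009, -0.0098], "rot": [0.6, -0.8, 0.2], "gripper": 0},
    {"travel": [0, 0, 0], "rot": [0, 0, 0], "gripper": 0},
    {"travel": [0.0063, -0.0255, -0.0106], "rot": [0, 0, 0], "gripper": 0},
    {"travel": [0.0063, -0.0255, -0.0106], "rot": [0, 0, 0], "gripper": 0},
    {"travel": [0.0063, -0.0255, -0.0106], "rot": [0, 0, 0], "gripper": 0},
    {"travel": [0, 0, 0], "rot": [0, 0, 0], "gripper": 0}
  ]
}}

```text
t: 18.35
tool_pos: [0.5118, 0.3077, 0.0619]
tool_rot: [0.517, 0.652, -0.338, 0.44]
ft_force: [-0.1, 0.8, -0.2]
finger_gap: 0.0879
finger_force: 0.0
```

```bash
python3 - <<'E'
from plan import *
st();g,zt=regrasp()
s=go('4',g,RA,-68)
p=shot('wrist','w8.png')
E
```

```text
t 18.35
q [ 0.9215  1.033   1.2269 -0.8249  1.7741  0.9249]
tool_pos [0.5118 0.3077 0.0619]
tool_rot [ 0.5173  0.6517 -0.3381  0.4397]
ft_force [-0.1392  0.7611 -0.1786]
finger_gap 0.0879
finger_force 0.0
4: to [0.5085 0.3075 0.0511] d=[-0.0033 -0.0002 -0.0108] w=[-0.8   0.64  0.24] n=1 per row d=[-0.0033, -0.0002, -0.0108] w=[-0.8, 0.64, 0.24] q=[ 0.93  1.05  1.22 -0.82  1.77  0.92] c=2e-30
```

View pics/w8.png

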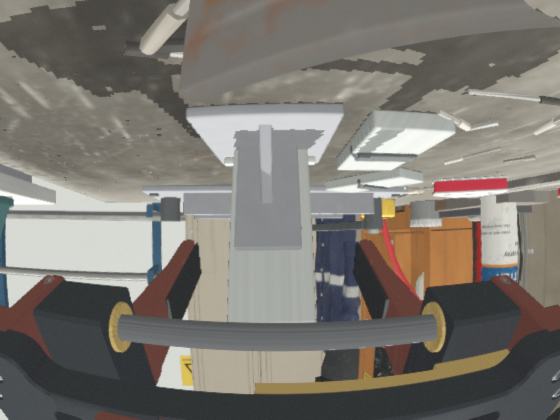

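The wrist view from behind shows the leaning plate, columns 230–318, centred between the open fingers, with the rest's back and strut clear. I'll correct by 11 mm, grip and lift.

Request:
{"method": "jog_arm", "body": {
  "series": [
    {"travel": [-0.0033, 0, -0.0108], "rot": [-0.8, 0.6, 0.2], "gripper": 0},
    {"travel": [0, 0, 0], "rot": [0, 0, 0], "gripper": 0},
    {"travel": [0, 0, 0], "rot": [0, 0, 0], "gripper": 1},
    {"travel": [0, 0, 0], "rot": [0, 0, 0], "gripper": 1},
    {"travel": [0, 0, 0], "rot": [0, 0, 0], "gripper": 1},
    {"travel": [0, 0, 0], "rot": [0, 0, 0], "gripper": 1},
    {"travel": [0, 0, 0], "rot": [0, 0, 0], "gripper": 1},
    {"travel": [0, 0, 0], "rot": [0, 0, 0], "gripper": 1}
  ],
  "force": 55
}}

```text
t: 19.4
tool_pos: [0.5078, 0.3094, 0.0486]
tool_rot: [0.51, 0.653, -0.345, 0.441]
ft_force: [-0.3, 0.6, 0.5]
finger_gap: 0.0435
finger_force: 55.0
```

```bash
cat >> plan.py <<'E'
def place(s,off=.008,th=40,up=0.,back=0.):
    "TCP' for turned plate held at its +x end side, seat s along the rails"
    fy=l(FA-90); zt=np.sin(np.radians(th))*l(FA)-np.cos(np.radians(th))*Z
    return FO+s*fy-off*l(FA)+(.031+up)*Z-back*zt
E
python3 - <<'E'
from plan import *
st();g,zt=regrasp()
s=go('4',g,RA,-68)
s=go('up',g+.19*Z+.03*l(RA),RA,-68)
s=go('mid',np.array([.55,.2,.25]),100,0,s)
s=go('pre',place(.066,up=.1),FA,40,s)
s=go('place',place(.066,up=.004),FA,40,s)
E
```

```text
t 19.4
q [ 0.9289  1.058   1.2212 -0.8246  1.7755  0.9251]
tool_pos [0.5078 0.3094 0.0486]
tool_rot [ 0.5097  0.6531 -0.3451  0.4412]
ft_force [-0.2596  0.619   0.5069]
finger_gap 0.0435
finger_force 54.9822
4: to [0.5085 0.3075 0.0511] d=[ 0.0008 -0.0019  0.0025] w=[ 0.14 -0.02 -0.12] n=1 per row d=[0.0008, -0.0019, 0.0025] w=[0.14, -0.02, -0.12] q=[ 0.93  1.05  1.22 -0.82  1.77  0.92] c=1e-26
up: to [0.5013 0.3366 0.2411] d=[-0.0064  0.0272  0.1925] w=[ 0.14 -0.02 -0.12] n=5 per row d=[-0.0013, 0.0054, 0.0385] w=[0.03, -0.0, -0.02] q=[ 0.95  0.85  1.14 -0.87  1.98  0.71] c=2e-19
mid: to [0.55  0.2   0.219] d=[ 0.0487 -0.1366 -0.0221] w=[66.54 14.08 -3.43] n=8 per row d=[0.0061, -0.0171, -0.0028] w=[8.32, 1.76, -0.43] q=[ 0.23  0.32  1.52 -0.    1.3   0.06] c=1e-21
pre: to [0.6326 0.0895 0.1073] d=[ 0.0826 -0.1105 -0.1117] w=[39.65  5.38 -4.36] n=5 per row d=[0.0165, -0.0221, -0.0223] w=[7.93, 1.08, -0.87] q=[-0.35  0.66  1.49  0.63  1.38 -0.7 ] c=4e-21
place: to [0.6326 0.0895 0.0113] d=[ 0.     0.    -0.096] w=[0. 0. 0.] n=3 per row d=[0.0, 0.0, -0.032] w=[0.0, 0.0, 0.0] q=[-0.35  0.79  1.53  0.66  1.25 -0.8 ] c=7e-26
```

Request:
{"method": "jog_arm", "body": {
  "series": [
    {"travel": [0, 0, 0.02], "rot": [0, 0, 0], "gripper": 1},
    {"travel": [0, 0, 0.04], "rot": [0, 0, 0], "gripper": 1},
    {"travel": [0, 0, 0.04], "rot": [0, 0, 0], "gripper": 1},
    {"travel": [0, 0, 0.045], "rot": [0, 0, 0], "gripper": 1},
    {"travel": [0, 0, 0.045], "rot": [0, 0, 0], "gripper": 1},
    {"travel": [0, 0, 0], "rot": [0, 0, 0], "gripper": 1}
  ]
}}

```text
t: 20.15
tool_pos: [0.5084, 0.3104, 0.2425]
tool_rot: [0.512, 0.653, -0.342, 0.441]
ft_force: [0.1, 0.2, -4.6]
finger_gap: 0.0434
finger_force: 55.0
```

```bash
cat >> plan.py <<'E'
def held():
    "plate in hand: fit visible plane & extent in tool axes, from wrist cam"
    s=env.read_state();p=shot('wrist');W=wcloud(p);t=np.array(s['tool_pos']);Q=R.from_quat(s['tool_rot'])
    L=Q.inv().apply((W-t).reshape(-1,3)).reshape(W.shape)
    m=(abs(L[...,0])<.12)&(abs(L[...,1])<.018)&(L[...,2]>-.12)&(L[...,2]<.06)&np.isfinite(L[...,0])&(L[...,0]>-.03)
    w=L[m]; w=w[w[:,0]<.1]
    rng=np.random.default_rng(0);best=0
    for _ in range(300):
        a=w[rng.choice(len(w),2)]; d=a[1,[0,2]]-a[0,[0,2]]; n=np.array([-d[1],d[0]])/(np.linalg.norm(d)+1e-9)
        k=abs((w[:,[0,2]]-a[0,[0,2]])@n)<.0015
        if k.sum()>best: best=k.sum();K=k
    v=w[K][:,[0,2]];c=v.mean(0);u=np.linalg.svd(v-c,full_matrices=0)[2][0];pr=(v-c)@u
    print('held: n',len(w),best,'ang(x,z)',np.degrees(np.arctan2(u[1],u[0])).round(1),'ends xz',(c+u*np.percentile(pr,1)).round(4),(c+u*np.percentile(pr,99)).round(4))
E
python3 - <<'E'
from plan import *
s=st();held()
s=go('mid',np.array([.55,.2,.27]),100,0)
s=go('pre',place(.066,up=.1),FA,40,s)
E
```

```text
t 20.15
q [ 0.929   0.8195  1.1993 -0.8814  1.9424  0.7273]
tool_pos [0.5084 0.3104 0.2425]
tool_rot [ 0.5119  0.653  -0.3418  0.4413]
ft_force [ 0.0959  0.1803 -4.5982]
finger_gap 0.0434
finger_force 54.9853
held: n 12272 9824 ang(x,z) -139.8 ends xz [0.043  0.0029] [-0.0216 -0.0517]
mid: to [0.55  0.2   0.239] d=[ 0.0422 -0.1099 -0.0008] w=[66.42 14.22 -3.49] n=8 per row d=[0.0053, -0.0137, -0.0001] w=[8.3, 1.78, -0.44] q=[ 0.23  0.31  1.49 -0.    1.34  0.06] c=5e-26
pre: to [0.6326 0.0895 0.1073] d=[ 0.0826 -0.1105 -0.1317] w=[39.65  5.38 -4.36] n=5 per row d=[0.0165, -0.0221, -0.0263] w=[7.93, 1.08, -0.87] q=[-0.35  0.66  1.49  0.63  1.38 -0.7 ] c=3e-30
```

Request:
{"method": "jog_arm", "body": {
  "series": [
    {"travel": [0.0053, -0.0137, 0], "rot": [8.3, 1.78, -0.44], "gripper": 1},
    {"travel": [0.0053, -0.0137, 0], "rot": [8.3, 1.78, -0.44], "gripper": 1},
    {"travel": [0.0053, -0.0137, 0], "rot": [8.3, 1.78, -0.44], "gripper": 1},
    {"travel": [0.0053, -0.0137, 0], "rot": [8.3, 1.78, -0.44], "gripper": 1},
    {"travel": [0.0053, -0.0137, 0], "rot": [8.3, 1.78, -0.44], "gripper": 1},
    {"travel": [0.0053, -0.0137, 0], "rot": [8.3, 1.78, -0.44], "gripper": 1},
    {"travel": [0.0053, -0.0137, 0], "rot": [8.3, 1.78, -0.44], "gripper": 1},
    {"travel": [0.0053, -0.0137, 0], "rot": [8.3, 1.78, -0.44], "gripper": 1}
  ]
}}

```text
t: 21.2
tool_pos: [0.5487, 0.1991, 0.237]
tool_rot: [0.642, 0.767, -0.002, -0.002]
ft_force: [0.1, -0.5, -4.9]
finger_gap: 0.0434
finger_force: 55.0
```

Request:
{"method": "jog_arm", "body": {
  "series": [
    {"travel": [0.0165, -0.0221, -0.0163], "rot": [7.93, 1.08, -0.87], "gripper": 1},
    {"travel": [0.0165, -0.0221, -0.0163], "rot": [7.93, 1.08, -0.87], "gripper": 1},
    {"travel": [0.0165, -0.0221, -0.0163], "rot": [7.93, 1.08, -0.87], "gripper": 1},
    {"travel": [0.0165, -0.0221, -0.0163], "rot": [7.93, 1.08, -0.87], "gripper": 1},
    {"travel": [0.0165, -0.0221, -0.0163], "rot": [7.93, 1.08, -0.87], "gripper": 1},
    {"travel": [0, 0, 0], "rot": [0, 0, 0], "gripper": 1},
    {"travel": [0, 0, 0], "rot": [0, 0, 0], "gripper": 1}
  ]
}}

```text
t: 22.08
tool_pos: [0.6312, 0.0894, 0.1553]
tool_rot: [0.632, 0.696, 0.227, -0.254]
ft_force: [-0.3, 0.8, -4.0]
finger_gap: 0.0435
finger_force: 55.0
```

```bash
python3 - <<'E'
from plan import *
s=st();held()
s=go('pre',place(.066,off=.005,up=.05),FA,40)
s=go('place',place(.066,off=.005,up=.006),FA,40,s)
E
```

```text
t 22.075
q [-0.3515  0.6032  1.4611  0.6178  1.4542 -0.6423]
tool_pos [0.6312 0.0894 0.1553]
tool_rot [ 0.6321  0.6961  0.2272 -0.2536]
ft_force [-0.3379  0.8227 -4.0433]
finger_gap 0.0435
finger_force 54.9969
held: n 12398 9899 ang(x,z) -140.3 ends xz [0.0443 0.0022] [-0.0209 -0.0519]
pre: to [0.6323 0.0925 0.0573] d=[ 0.0007  0.0023 -0.0994] w=[ 0.24 -0.09 -0.24] n=3 per row d=[0.0002, 0.0008, -0.0331] w=[0.08, -0.03, -0.08] q=[-0.35  0.72  1.52  0.64  1.31 -0.75] c=1e-24
place: to [0.6323 0.0925 0.0133] d=[ 0.     0.    -0.044] w=[0. 0. 0.] n=1 per row d=[0.0, 0.0, -0.044] w=[0.0, 0.0, 0.0] q=[-0.35  0.78  1.53  0.66  1.25 -0.8 ] c=1e-19
```

Request:
{"method": "jog_arm", "body": {
  "series": [
    {"travel": [0.0003, 0.001, -0.04], "rot": [0.1, 0, -0.1], "gripper": 1},
    {"travel": [0.0004, 0.0013, -0.04], "rot": [0.1, 0, -0.1], "gripper": 1},
    {"travel": [0, 0, -0.04], "rot": [0, 0, 0], "gripper": 1},
    {"travel": [0, 0, -0.015], "rot": [0, 0, 0], "gripper": 1},
    {"travel": [0, 0, -0.005], "rot": [0, 0, 0], "gripper": 1},
    {"travel": [0, 0, 0], "rot": [0, 0, 0], "gripper": 1}
  ]
}}

```text
t: 22.88
tool_pos: [0.6341, 0.0919, 0.0184]
tool_rot: [0.632, 0.696, 0.23, -0.252]
ft_force: [0.5, 0.6, -4.3]
finger_gap: 0.0439
finger_force: 55.0
```

Request:
{"method": "jog_arm", "body": {
  "series": [
    {"travel": [0, 0, -0.0015], "rot": [0, 0, 0], "gripper": 1},
    {"travel": [0, 0, 0], "rot": [0, 0, 0], "gripper": 1}
  ]
}}

```text
t: 23.12
tool_pos: [0.6338, 0.0913, 0.0163]
tool_rot: [0.632, 0.695, 0.23, -0.252]
ft_force: [-0.1, -0.3, -2.8]
finger_gap: 0.043
finger_force: 55.0
```

Request:
{"method": "jog_arm", "body": {
  "series": [
    {"travel": [0, 0, -0.0015], "rot": [0, 0, 0], "gripper": 1},
    {"travel": [0, 0, 0], "rot": [0, 0, 0], "gripper": 1}
  ]
}}

```text
t: 23.38
tool_pos: [0.6333, 0.0915, 0.014]
tool_rot: [0.632, 0.695, 0.23, -0.253]
ft_force: [0.4, 0.8, -3.9]
finger_gap: 0.0431
finger_force: 55.0
```

```bash
python3 - <<'E'
from plan import *
s=st()
s=go('place',place(.066,off=.005,up=.0032),FA,40)
shot('scene','s9.png')
E
```

```text
t 23.375
q [-0.35    0.7838  1.5294  0.6574  1.2508 -0.7946]
tool_pos [0.6333 0.0915 0.014 ]
tool_rot [ 0.6323  0.6952  0.2301 -0.2528]
ft_force [ 0.3614  0.7885 -3.9297]
finger_gap 0.0431
finger_force 54.9968
place: to [0.6323 0.0925 0.0105] d=[-0.001   0.001  -0.0035] w=[0.02 0.02 0.03] n=1 per row d=[-0.001, 0.001, -0.0035] w=[0.02, 0.02, 0.03] q=[-0.35  0.79  1.53  0.66  1.25 -0.8 ] c=3e-25
```

Request:
{"method": "jog_arm", "body": {
  "series": [
    {"travel": [-0.0005, 0.001, -0.002], "rot": [0, 0, 0], "gripper": 1},
    {"travel": [0, 0, 0], "rot": [0, 0, 0], "gripper": 1}
  ]
}}

```text
t: 23.68
tool_pos: [0.6325, 0.0927, 0.0118]
tool_rot: [0.632, 0.695, 0.23, -0.253]
ft_force: [0.0, 0.2, -4.7]
finger_gap: 0.0436
finger_force: 55.0
```

Request:
{"method": "jog_arm", "body": {
  "series": [
    {"travel": [0, 0, -0.0015], "rot": [0, 0, 0], "gripper": 1},
    {"travel": [0, 0, 0], "rot": [0, 0, 0], "gripper": 1}
  ]
}}

```text
t: 23.92
tool_pos: [0.6327, 0.0926, 0.0103]
tool_rot: [0.632, 0.695, 0.23, -0.253]
ft_force: [0.3, -0.3, -4.2]
finger_gap: 0.0432
finger_force: 55.0
```

Request:
{"method": "jog_arm", "body": {
  "series": [
    {"travel": [0, 0, -0.001], "rot": [0, 0, 0], "gripper": 1},
    {"travel": [0, 0, 0], "rot": [0, 0, 0], "gripper": 1}
  ]
}}

```text
t: 24.18
tool_pos: [0.6329, 0.0926, 0.0099]
tool_rot: [0.632, 0.695, 0.23, -0.253]
ft_force: [-1.5, -0.3, 0.6]
finger_gap: 0.0434
finger_force: 55.0
```

Request:
{"method": "jog_arm", "body": {
  "series": [
    {"travel": [0, 0, 0], "rot": [0, 0, 0], "gripper": 0},
    {"travel": [0, 0, 0], "rot": [0, 0, 0], "gripper": 0},
    {"travel": [0, 0, 0], "rot": [0, 0, 0], "gripper": 0},
    {"travel": [0, 0, 0], "rot": [0, 0, 0], "gripper": 0},
    {"travel": [0.001, -0.0064, 0.0077], "rot": [0, 0, 0], "gripper": 0},
    {"travel": [0.002, -0.019, 0.023], "rot": [0, 0, 0], "gripper": 0},
    {"travel": [0.002, -0.019, 0.03], "rot": [0, 0, 0], "gripper": 0},
    {"travel": [0, 0, 0.06], "rot": [0, 0, 0], "gripper": 0},
    {"travel": [0, 0, 0.06], "rot": [0, 0, 0], "gripper": 0}
  ]
}}

```text
t: 25.3
tool_pos: [0.6377, 0.0474, 0.1921]
tool_rot: [0.633, 0.695, 0.23, -0.253]
ft_force: [1.2, -0.5, -0.5]
finger_gap: 0.088
finger_force: 0.0
```

```bash
cat >> plan.py <<'E'
def find(f=None):
    "bench plates and seated plates from top and scene"
    for n in ('top','scene'):
        p=shot(n,n+f if f else None);W=cloud(p);z=W[...,2];I=p['color'].min(-1).astype(int)
        for nm,lo,hi,c,h in (('bench',.0065,.016,(.52,.27),.2),('seat',.0315,.0385,FO[:2],.17)):
            m=(I>(120 if nm=='bench' else 90))&(z>lo)&(z<hi)&(abs(W[...,0]-c[0])<h)&(abs(W[...,1]-c[1])<(.14 if nm=='bench' else .075))
            m=cv2.morphologyEx(m.astype(np.uint8),cv2.MORPH_CLOSE,np.ones((3,3)))
            m=cv2.morphologyEx(m,cv2.MORPH_OPEN,np.ones((3,3)))
            k,L,S,C=cv2.connectedComponentsWithStats(m)
            for i in range(1,k):
                if S[i,4]>200:
                    w=W[(L==i)&np.isfinite(z)]; r=cv2.minAreaRect((w[:,:2]*1000).astype(np.float32))
                    (cx,cy),(a,b),an=r; ang=an if a>b else an+90
                    d=np.array([cx/1000,cy/1000,0])-FO
                    print(n,nm,C[i].round(),S[i,4],np.round([cx,cy,max(a,b),min(a,b),ang],1),'z',np.median(w[:,2]).round(4),('s %.3f l %.3f'%(d@l(FA-90),d@l(FA)) if nm=='seat' else ''))
E
python3 - <<'E'
from plan import *
st();find('10.png')
E
```

```text
t 25.3
q [-0.4077  0.585   1.392   0.5984  1.5519 -0.6339]
tool_pos [0.6377 0.0474 0.1921]
tool_rot [ 0.6327  0.6949  0.23   -0.2529]
ft_force [ 1.1829 -0.5217 -0.5189]
finger_gap 0.088
finger_force 0.0
top bench [280. 183.] 706 [637.9 212.8 100.   44.3  68.7] z 0.0098 
top bench [229. 208.] 721 [574.1 338.7 100.4  44.6 104.2] z 0.0097 
top bench [236. 238.] 575 [502.2 328.1  94.   68.  100.7] z 0.0062 
top seat [333. 182.] 828 [634.   85.6 109.6  49.2  90.9] z 0.0355 s 0.067 l 0.008
scene bench [250. 218.] 801 [636.1 213.1  99.7  46.6  68.4] z 0.01 
scene bench [204. 263.] 1020 [555.7 334.7 100.   79.6 103.9] z 0.01 
scene bench [227. 291.] 1012 [500.7 327.6  98.7  68.1 103.9] z 0.0064 
scene seat [307. 190.] 877 [641.3  79.6 125.6  69.   99.5] z 0.0355 s 0.074 l 0.001
```

View pics/scene10.png

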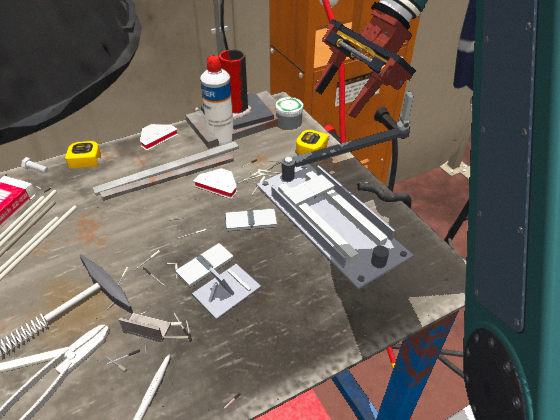

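The scene image shows plate 1 lying plain face up on the rails near the pivot (around 312,187). The other two are unmoved at (250,218) and (204,263). Next is plate B.

```bash
python3 - <<'E'
from plan import *
c=(.637,.213);a=68.5
s=go('above',pick(c,a)+.05*Z,a,0)
s=go('down',pick(c,a),a,0,s)
E
```

```text
above: to [0.6462 0.2363 0.0285] d=[ 0.0046  0.1895 -0.169 ] w=[-39.61   6.25 -26.05] n=5 per row d=[0.0009, 0.0379, -0.0338] w=[-7.92, 1.25, -5.21] q=[ 0.25  0.65  1.46 -0.    1.03  0.63] c=9e-28
down: to [ 0.6462  0.2363 -0.0215] d=[ 0.    0.   -0.05] w=[0. 0. 0.] n=2 per row d=[0.0, 0.0, -0.025] w=[0.0, 0.0, 0.0] q=[ 0.25  0.71  1.49 -0.    0.94  0.63] c=2e-20
```

Request:
{"method": "jog_arm", "body": {
  "series": [
    {"travel": [0.0009, 0.0379, 0], "rot": [-7.92, 1.25, -5.21], "gripper": 0},
    {"travel": [0.0009, 0.0379, 0], "rot": [-7.92, 1.25, -5.21], "gripper": 0},
    {"travel": [0.0009, 0.0379, 0], "rot": [-7.92, 1.25, -5.21], "gripper": 0},
    {"travel": [0.0009, 0.0379, -0.03], "rot": [-7.92, 1.25, -5.21], "gripper": 0},
    {"travel": [0.0009, 0.0379, -0.04], "rot": [-7.92, 1.25, -5.21], "gripper": 0},
    {"travel": [0, 0, -0.05], "rot": [0, 0, 0], "gripper": 0},
    {"travel": [0, 0, -0.04], "rot": [0, 0, 0], "gripper": 0},
    {"travel": [0, 0, 0], "rot": [0, 0, 0], "gripper": 0},
    {"travel": [0, 0, 0], "rot": [0, 0, 0], "gripper": 0}
  ]
}}

```text
t: 26.52
tool_pos: [0.6434, 0.2368, 0.0321]
tool_rot: [0.828, 0.56, 0.001, -0.006]
ft_force: [-0.0, 0.9, 1.0]
finger_gap: 0.088
finger_force: 0.0
```

```bash
python3 - <<'E'
from plan import *
c=(.637,.213);a=68.5
s=go('down',pick(c,a),a,0)
E
```

```text
down: to [ 0.6462  0.2363 -0.0215] d=[ 0.0028 -0.0005 -0.0536] w=[-0.58 -0.31  0.36] n=2 per row d=[0.0014, -0.0003, -0.0268] w=[-0.29, -0.15, 0.18] q=[ 0.25  0.71  1.49 -0.    0.94  0.63] c=2e-25
```

Request:
{"method": "jog_arm", "body": {
  "series": [
    {"travel": [0.0028, -0.0005, -0.02], "rot": [-0.6, -0.3, 0.4], "gripper": 0},
    {"travel": [0, 0, -0.02], "rot": [0, 0, 0], "gripper": 0},
    {"travel": [0, 0, -0.009], "rot": [0, 0, 0], "gripper": 0},
    {"travel": [0, 0, 0], "rot": [0, 0, 0], "gripper": 0}
  ]
}}

```text
t: 27.02
tool_pos: [0.644, 0.2362, -0.0196]
tool_rot: [0.826, 0.563, -0.002, -0.001]
ft_force: [-0.3, 0.6, 0.5]
finger_gap: 0.0876
finger_force: 0.0
```

Request:
{"method": "jog_arm", "body": {
  "series": [
    {"travel": [0, 0, -0.0035], "rot": [0, 0, 0], "gripper": 0},
    {"travel": [0, 0, 0], "rot": [0, 0, 0], "gripper": 1},
    {"travel": [0, 0, 0], "rot": [0, 0, 0], "gripper": 1},
    {"travel": [0, 0, 0], "rot": [0, 0, 0], "gripper": 1},
    {"travel": [0, 0, 0], "rot": [0, 0, 0], "gripper": 1},
    {"travel": [0, 0, 0], "rot": [0, 0, 0], "gripper": 1},
    {"travel": [0, 0, 0], "rot": [0, 0, 0], "gripper": 1}
  ],
  "force": 50
}}

```text
t: 27.9
tool_pos: [0.6454, 0.2365, -0.0216]
tool_rot: [0.826, 0.563, -0.001, 0.0]
ft_force: [0.8, -0.5, -0.5]
finger_gap: 0.0438
finger_force: 49.9
```

Request:
{"method": "jog_arm", "body": {
  "series": [
    {"travel": [0, 0, 0.02], "rot": [0, 0, 0], "gripper": 1},
    {"travel": [0, 0, 0.04], "rot": [0, 0, 0], "gripper": 1},
    {"travel": [0, 0, 0.05], "rot": [0, 0, 0], "gripper": 1},
    {"travel": [0, 0, 0.05], "rot": [0, 0, 0], "gripper": 1},
    {"travel": [0, 0, 0.03], "rot": [0, 0, 0], "gripper": 1},
    {"travel": [0, 0, 0], "rot": [0, 0, 0], "gripper": 1}
  ]
}}

```text
t: 28.65
tool_pos: [0.6469, 0.2371, 0.1722]
tool_rot: [0.826, 0.563, 0.002, 0.001]
ft_force: [0.6, 1.0, -3.6]
finger_gap: 0.0441
finger_force: 49.9
```

```bash
cat >> plan.py <<'E'
def held0():
    s=env.read_state();p=shot('wrist');W=wcloud(p);t=np.array(s['tool_pos']);Q=R.from_quat(s['tool_rot'])
    L=Q.inv().apply((W-t).reshape(-1,3)).reshape(W.shape)
    m=(abs(L[...,0])<.09)&(abs(L[...,1])<.018)&(abs(L[...,2]+.03)<.008)&np.isfinite(L[...,0]); w=L[m]
    A=np.c_[w[:,0],np.ones(len(w))];print('held0 x',np.percentile(w[:,0],[.5,99.5]).round(4),'slope,z',np.linalg.lstsq(A,w[:,2],rcond=None)[0].round(4))
E
python3 - <<'E'
from plan import *
st();held0()
s=go('lean above',lean(back=.0052)+.09*Z,RA,72)
s=go('lean',lean(back=.0052),RA,72,s)
E
```

```text
t 28.65
q [ 2.5130e-01  5.0640e-01  1.3373e+00 -3.0000e-04  1.2933e+00  6.2520e-01]
tool_pos [0.6469 0.2371 0.1722]
tool_rot [0.8262 0.5634 0.0021 0.0009]
ft_force [ 0.6247  1.0175 -3.5587]
finger_gap 0.0441
finger_force 49.9314
held0 x [-0.0744  0.0249] slope,z [ 0.0149 -0.0319]
lean above: to [0.4952 0.3615 0.1638] d=[-0.1502  0.1249 -0.0057] w=[72.87 -4.77 30.5 ] n=9 per row d=[-0.0167, 0.0139, -0.0006] w=[8.1, -0.53, 3.39] q=[-0.14  0.77  1.76  1.09  1.52 -1.  ] c=2e-27
lean: to [0.4952 0.3615 0.0738] d=[ 0.    0.   -0.09] w=[0. 0. 0.] n=2 per row d=[0.0, 0.0, -0.045] w=[0.0, 0.0, 0.0] q=[-0.14  0.92  1.75  1.1   1.45 -1.13] c=1e-26
```

Request:
{"method": "jog_arm", "body": {
  "series": [
    {"travel": [-0.0167, 0.0139, 0], "rot": [8.1, -0.53, 3.39], "gripper": 1},
    {"travel": [-0.0167, 0.0139, 0], "rot": [8.1, -0.53, 3.39], "gripper": 1},
    {"travel": [-0.0167, 0.0139, 0], "rot": [8.1, -0.53, 3.39], "gripper": 1},
    {"travel": [-0.0167, 0.0139, 0], "rot": [8.1, -0.53, 3.39], "gripper": 1},
    {"travel": [-0.0167, 0.0139, 0], "rot": [8.1, -0.53, 3.39], "gripper": 1},
    {"travel": [-0.0167, 0.0139, 0], "rot": [8.1, -0.53, 3.39], "gripper": 1},
    {"travel": [-0.0167, 0.0139, 0], "rot": [8.1, -0.53, 3.39], "gripper": 1},
    {"travel": [-0.0167, 0.0139, 0], "rot": [8.1, -0.53, 3.39], "gripper": 1},
    {"travel": [-0.0167, 0.0138, 0], "rot": [8.1, -0.53, 3.39], "gripper": 1},
    {"travel": [0, 0, 0], "rot": [0, 0, 0], "gripper": 1},
    {"travel": [0, 0, 0], "rot": [0, 0, 0], "gripper": 1}
  ]
}}

```text
t: 30.08
tool_pos: [0.495, 0.3613, 0.1675]
tool_rot: [0.5, 0.638, 0.361, -0.462]
ft_force: [0.6, 0.2, -3.0]
finger_gap: 0.0433
finger_force: 49.9
```

```bash
python3 - <<'E'
from plan import *
st()
s=go('lean',lean(back=.0052,up=.004),RA,72)
E
```

```text
t 30.075
q [-0.1361  0.7575  1.7564  1.0825  1.5249 -0.9908]
tool_pos [0.495  0.3613 0.1675]
tool_rot [ 0.4997  0.6376  0.3605 -0.4624]
ft_force [ 0.6296  0.1652 -2.9717]
finger_gap 0.0433
finger_force 49.9324
lean: to [0.4952 0.3615 0.0758] d=[ 0.0001  0.0002 -0.0917] w=[ 0.23 -0.08 -0.03] n=3 per row d=[0.0, 0.0001, -0.0306] w=[0.08, -0.03, -0.01] q=[-0.14  0.92  1.75  1.1   1.46 -1.13] c=2e-28
```

Request:
{"method": "jog_arm", "body": {
  "series": [
    {"travel": [0, 0, -0.04], "rot": [0.2, -0.1, 0], "gripper": 1},
    {"travel": [0, 0, -0.035], "rot": [0, 0, 0], "gripper": 1},
    {"travel": [0, 0, -0.014], "rot": [0, 0, 0], "gripper": 1},
    {"travel": [0, 0, 0], "rot": [0, 0, 0], "gripper": 1},
    {"travel": [0, 0, 0], "rot": [0, 0, 0], "gripper": 1}
  ]
}}

```text
t: 30.7
tool_pos: [0.4954, 0.3615, 0.0807]
tool_rot: [0.497, 0.638, 0.364, -0.463]
ft_force: [-0.3, -0.4, -2.9]
finger_gap: 0.0433
finger_force: 49.9
```

Request:
{"method": "jog_arm", "body": {
  "series": [
    {"travel": [0, 0, -0.0025], "rot": [0, 0, 0], "gripper": 1},
    {"travel": [0, 0, 0], "rot": [0, 0, 0], "gripper": 1}
  ]
}}

```text
t: 30.95
tool_pos: [0.495, 0.3615, 0.0772]
tool_rot: [0.497, 0.638, 0.363, -0.463]
ft_force: [0.2, 1.3, -4.7]
finger_gap: 0.0434
finger_force: 49.9
```

Request:
{"method": "jog_arm", "body": {
  "series": [
    {"travel": [0, 0, -0.0015], "rot": [0, 0, 0], "gripper": 1},
    {"travel": [0, 0, 0], "rot": [0, 0, 0], "gripper": 1}
  ]
}}

```text
t: 31.2
tool_pos: [0.4947, 0.3615, 0.0752]
tool_rot: [0.497, 0.637, 0.363, -0.463]
ft_force: [0.3, 0.1, -3.4]
finger_gap: 0.0437
finger_force: 49.9
```

Request:
{"method": "jog_arm", "body": {
  "series": [
    {"travel": [0, 0, -0.001], "rot": [0, 0, 0], "gripper": 1},
    {"travel": [0, 0, 0], "rot": [0, 0, 0], "gripper": 1}
  ]
}}

```text
t: 31.45
tool_pos: [0.4947, 0.3615, 0.0741]
tool_rot: [0.497, 0.637, 0.363, -0.463]
ft_force: [0.1, -0.1, -3.1]
finger_gap: 0.0433
finger_force: 49.9
```

Request:
{"method": "jog_arm", "body": {
  "series": [
    {"travel": [0, 0, -0.0015], "rot": [0, 0, 0], "gripper": 1},
    {"travel": [0, 0, 0], "rot": [0, 0, 0], "gripper": 1}
  ]
}}

```text
t: 31.7
tool_pos: [0.4948, 0.3615, 0.0726]
tool_rot: [0.497, 0.637, 0.363, -0.463]
ft_force: [-0.3, -1.3, -3.2]
finger_gap: 0.0434
finger_force: 49.9
```

Request:
{"method": "jog_arm", "body": {
  "series": [
    {"travel": [0, 0, -0.001], "rot": [0, 0, 0], "gripper": 1},
    {"travel": [0, 0, 0], "rot": [0, 0, 0], "gripper": 1}
  ]
}}

```text
t: 31.95
tool_pos: [0.4948, 0.3615, 0.0717]
tool_rot: [0.497, 0.637, 0.363, -0.463]
ft_force: [-0.5, -0.9, -3.3]
finger_gap: 0.0435
finger_force: 49.9
```

Request:
{"method": "jog_arm", "body": {
  "series": [
    {"travel": [0, 0, -0.0012], "rot": [0, 0, 0], "gripper": 1},
    {"travel": [0, 0, 0], "rot": [0, 0, 0], "gripper": 1}
  ]
}}

```text
t: 32.2
tool_pos: [0.4948, 0.3617, 0.0712]
tool_rot: [0.497, 0.637, 0.364, -0.464]
ft_force: [0.2, -0.5, 1.0]
finger_gap: 0.0435
finger_force: 49.9
```

Request:
{"method": "jog_arm", "body": {
  "series": [
    {"travel": [-0.0006, 0.0025, 0], "rot": [0, 0, 0], "gripper": 1},
    {"travel": [0, 0, 0], "rot": [0, 0, 0], "gripper": 1},
    {"travel": [0, 0, 0], "rot": [0, 0, 0], "gripper": 0},
    {"travel": [0, 0, 0], "rot": [0, 0, 0], "gripper": 0},
    {"travel": [0, 0, 0], "rot": [0, 0, 0], "gripper": 0},
    {"travel": [0, 0, 0], "rot": [0, 0, 0], "gripper": 0},
    {"travel": [0.0034, -0.0138, 0.0046], "rot": [0, 0, 0], "gripper": 0},
    {"travel": [0.0068, -0.0277, 0.0093], "rot": [0, 0, 0], "gripper": 0},
    {"travel": [0.0068, -0.0277, 0.0093], "rot": [0, 0, 0], "gripper": 0},
    {"travel": [0.0068, -0.0277, 0.0093], "rot": [0, 0, 0], "gripper": 0},
    {"travel": [0, 0, 0.05], "rot": [0, 0, 0], "gripper": 0},
    {"travel": [0, 0, 0.05], "rot": [0, 0, 0], "gripper": 0}
  ]
}}

```text
t: 33.7
tool_pos: [0.5185, 0.2656, 0.2042]
tool_rot: [0.498, 0.637, 0.363, -0.463]
ft_force: [-0.3, 0.2, 0.3]
finger_gap: 0.0876
finger_force: 0.0
```

```bash
python3 - <<'E'
from plan import *
st();leaning()
g,zt=regrasp()
s=go('1',RO+.02*l(RA)+.25*Z,RA,0)
s=go('2',g-.085*zt+.02*Z,RA,-68,s)
E
```

```text
t 33.7
q [-0.2856  0.7262  1.6731  0.9723  1.669  -0.9448]
tool_pos [0.5185 0.2656 0.2042]
tool_rot [ 0.498   0.6367  0.3632 -0.4633]
ft_force [-0.2738  0.2434  0.3305]
finger_gap 0.0876
finger_force 0.0
scene 493 zmax 0.1038 y [-0.0231  0.0195]
  z0.015 x [-0.0242 -0.0039  0.0392] n51
  z0.025 x [-0.0055  0.0036  0.0357] n36
  z0.035 x [-0.0004  0.0171  0.0324] n40
  z0.045 x [0.0031 0.0077 0.0268] n25
  z0.055 x [0.0028 0.0114 0.022 ] n22
  z0.065 x [0.0061 0.0205 0.0242] n86
  z0.075 x [0.0136 0.0191 0.0235] n28
  z0.085 x [0.0163 0.0228 0.0271] n30
  z0.095 x [0.0203 0.0285 0.0308] n52
  z0.105 x [0.0225 0.0262 0.0306] n123
top 437 zmax 0.1037 y [-0.0205  0.0218]
  z0.015 x [-0.0259 -0.0093 -0.0067] n44
  z0.025 x [-0.0074 -0.0055 -0.0033] n34
  z0.035 x [-0.0043 -0.0022 -0.0003] n38
  z0.045 x [-0.001   0.0007  0.0025] n27
  z0.055 x [0.0006 0.0035 0.0059] n9
  z0.065 x [0.0053 0.0082 0.011 ] n57
  z0.075 x [0.0103 0.012  0.0145] n45
  z0.085 x [0.0138 0.0156 0.0176] n45
  z0.095 x [0.0171 0.0193 0.03  ] n56
  z0.105 x [0.0207 0.0246 0.0293] n82
wrist 2537 zmax 0.1034 y [-0.0203  0.0212]
  z0.035 x [-0.0029 -0.0015  0.0001] n185
  z0.045 x [-0.0006  0.0013  0.003 ] n288
  z0.055 x [0.0007 0.0022 0.0048] n249
  z0.065 x [0.0034 0.0077 0.0101] n410
  z0.075 x [0.0097 0.0118 0.0135] n349
  z0.085 x [0.0131 0.0152 0.0172] n366
  z0.095 x [0.0167 0.0189 0.021 ] n382
  z0.105 x [0.0202 0.0229 0.0298] n308
1: to [0.5   0.342 0.219] d=[-0.019   0.076   0.0139] w=[-69.95 -17.01  -0.29] n=8 per row d=[-0.0024, 0.0095, 0.0017] w=[-8.74, -2.13, -0.04] q=[0.49 0.35 1.47 0.   1.32 0.24] c=2e-25
2: to [0.4896 0.384  0.1029] d=[-0.0104  0.042  -0.1161] w=[-66.01 -16.34   0.  ] n=8 per row d=[-0.0013, 0.0052, -0.0145] w=[-8.25, -2.04, 0.0] q=[ 1.    1.05  1.06 -0.81  1.93  0.84] c=7e-19
```

Same as before, so I'll repeat the regrasp.

Request:
{"method": "jog_arm", "body": {
  "series": [
    {"travel": [-0.0024, 0.0095, 0.0017], "rot": [-8.74, -2.13, 0], "gripper": 0},
    {"travel": [-0.0024, 0.0095, 0.0017], "rot": [-8.74, -2.13, 0], "gripper": 0},
    {"travel": [-0.0024, 0.0095, 0.0017], "rot": [-8.74, -2.13, 0], "gripper": 0},
    {"travel": [-0.0024, 0.0095, 0.0017], "rot": [-8.74, -2.13, 0], "gripper": 0},
    {"travel": [-0.0024, 0.0095, 0.0017], "rot": [-8.74, -2.13, 0], "gripper": 0},
    {"travel": [-0.0024, 0.0095, 0.0017], "rot": [-8.74, -2.13, 0], "gripper": 0},
    {"travel": [-0.0024, 0.0095, 0.0017], "rot": [-8.74, -2.13, 0], "gripper": 0},
    {"travel": [-0.0024, 0.0095, 0.0017], "rot": [-8.74, -2.13, 0], "gripper": 0}
  ]
}}

```text
t: 34.85
tool_pos: [0.4993, 0.3426, 0.2167]
tool_rot: [0.617, 0.787, -0.002, 0.0]
ft_force: [0.0, 0.2, -0.9]
finger_gap: 0.088
finger_force: 0.0
```

Request:
{"method": "jog_arm", "body": {
  "series": [
    {"travel": [-0.0013, 0.0052, -0.0145], "rot": [-8.25, -2.04, 0], "gripper": 0},
    {"travel": [-0.0013, 0.0052, -0.0145], "rot": [-8.25, -2.04, 0], "gripper": 0},
    {"travel": [-0.0013, 0.0052, -0.0145], "rot": [-8.25, -2.04, 0], "gripper": 0},
    {"travel": [-0.0013, 0.0052, -0.0145], "rot": [-8.25, -2.04, 0], "gripper": 0},
    {"travel": [-0.0013, 0.0052, -0.0145], "rot": [-8.25, -2.04, 0], "gripper": 0},
    {"travel": [-0.0013, 0.0052, -0.0145], "rot": [-8.25, -2.04, 0], "gripper": 0},
    {"travel": [-0.0013, 0.0052, -0.0145], "rot": [-8.25, -2.04, 0], "gripper": 0},
    {"travel": [-0.0013, 0.0052, -0.0145], "rot": [-8.25, -2.04, 0], "gripper": 0},
    {"travel": [0, 0, 0], "rot": [0, 0, 0], "gripper": 0},
    {"travel": [0, 0, 0], "rot": [0, 0, 0], "gripper": 0}
  ]
}}

```text
t: 36.1
tool_pos: [0.489, 0.3844, 0.1011]
tool_rot: [0.513, 0.653, -0.345, 0.438]
ft_force: [-0.8, 0.2, 0.7]
finger_gap: 0.0875
finger_force: 0.0
```

```bash
python3 - <<'E'
from plan import *
st();g,zt=regrasp()
s=go('3',g-.085*zt,RA,-68)
E
```

```text
t 36.1
q [ 0.9971  1.0484  1.0568 -0.801   1.9344  0.8381]
tool_pos [0.489  0.3844 0.1011]
tool_rot [ 0.5129  0.6529 -0.345   0.4378]
ft_force [-0.7847  0.2288  0.6782]
finger_gap 0.0875
finger_force 0.0
3: to [0.4896 0.384  0.0829] d=[ 0.0006 -0.0004 -0.0182] w=[-0.23 -0.14  0.26] n=1 per row d=[0.0006, -0.0004, -0.0182] w=[-0.23, -0.14, 0.26] q=[ 1.    1.07  1.06 -0.8   1.92  0.85] c=3e-28
```

Request:
{"method": "jog_arm", "body": {
  "series": [
    {"travel": [0.0006, -0.0004, -0.0182], "rot": [-0.2, -0.1, 0.3], "gripper": 0},
    {"travel": [0, 0, 0], "rot": [0, 0, 0], "gripper": 0},
    {"travel": [0.0063, -0.0255, -0.0106], "rot": [0, 0, 0], "gripper": 0},
    {"travel": [0.0063, -0.0255, -0.0106], "rot": [0, 0, 0], "gripper": 0},
    {"travel": [0.0063, -0.0255, -0.0106], "rot": [0, 0, 0], "gripper": 0},
    {"travel": [0, 0, 0], "rot": [0, 0, 0], "gripper": 0},
    {"travel": [0, 0, 0], "rot": [0, 0, 0], "gripper": 0}
  ]
}}

```text
t: 36.98
tool_pos: [0.5083, 0.3087, 0.0518]
tool_rot: [0.511, 0.653, -0.344, 0.44]
ft_force: [0.1, 0.5, 0.4]
finger_gap: 0.088
finger_force: 0.0
```

```bash
python3 - <<'E'
from plan import *
st();g,zt=regrasp()
s=go('4',g,RA,-68)
E
```

```text
t 36.975
q [ 0.9272  1.0516  1.2238 -0.8243  1.775   0.9239]
tool_pos [0.5083 0.3087 0.0518]
tool_rot [ 0.511   0.6531 -0.344   0.4405]
ft_force [0.0975 0.494  0.4484]
finger_gap 0.088
finger_force 0.0
4: to [0.5085 0.3075 0.0511] d=[ 0.0002 -0.0012 -0.0007] w=[-0.05  0.04 -0.06] n=1 per row d=[0.0002, -0.0012, -0.0007] w=[-0.05, 0.04, -0.06] q=[ 0.93  1.05  1.22 -0.82  1.77  0.92] c=5e-18
```

Position is good. I'll grip, lift and swing over towards the fixture.

Request:
{"method": "jog_arm", "body": {
  "series": [
    {"travel": [0, -0.001, -0.0007], "rot": [0, 0, 0], "gripper": 1},
    {"travel": [0, 0, 0], "rot": [0, 0, 0], "gripper": 1},
    {"travel": [0, 0, 0], "rot": [0, 0, 0], "gripper": 1},
    {"travel": [0, 0, 0], "rot": [0, 0, 0], "gripper": 1},
    {"travel": [0, 0, 0], "rot": [0, 0, 0], "gripper": 1},
    {"travel": [0, 0, 0], "rot": [0, 0, 0], "gripper": 1},
    {"travel": [0, 0, 0], "rot": [0, 0, 0], "gripper": 1}
  ],
  "force": 55
}}

```text
t: 37.85
tool_pos: [0.5081, 0.3069, 0.05]
tool_rot: [0.51, 0.653, -0.345, 0.441]
ft_force: [0.2, 0.4, 0.3]
finger_gap: 0.0438
finger_force: 54.8
```

Request:
{"method": "jog_arm", "body": {
  "series": [
    {"travel": [0, 0, 0.02], "rot": [0, 0, 0], "gripper": 1},
    {"travel": [0, 0, 0.04], "rot": [0, 0, 0], "gripper": 1},
    {"travel": [0, 0, 0.04], "rot": [0, 0, 0], "gripper": 1},
    {"travel": [0, 0, 0.045], "rot": [0, 0, 0], "gripper": 1},
    {"travel": [0, 0, 0.045], "rot": [0, 0, 0], "gripper": 1},
    {"travel": [0, 0, 0], "rot": [0, 0, 0], "gripper": 1},
    {"travel": [0, 0, 0], "rot": [0, 0, 0], "gripper": 1}
  ]
}}

```text
t: 38.72
tool_pos: [0.5074, 0.3065, 0.2391]
tool_rot: [0.51, 0.654, -0.345, 0.44]
ft_force: [-0.1, 0.6, -3.5]
finger_gap: 0.0435
finger_force: 54.8
```

```bash
python3 - <<'E'
from plan import *
s=st();held()
s=go('mid',np.array([.53,.2,.27]),100,0)
s=go('pre',place(-.008,off=.005,up=.1),FA,40,s)
E
```

```text
t 38.725
q [ 0.9262  0.8209  1.2084 -0.8792  1.9381  0.7278]
tool_pos [0.5074 0.3065 0.2391]
tool_rot [ 0.5102  0.6535 -0.3451  0.4399]
ft_force [-0.1349  0.6451 -3.4776]
finger_gap 0.0435
finger_force 54.8384
held: n 12529 10072 ang(x,z) -138.7 ends xz [0.0444 0.0017] [-0.0195 -0.0544]
mid: to [0.53  0.2   0.239] d=[ 0.0227 -0.1063  0.0005] w=[66.63 13.96 -3.6 ] n=8 per row d=[0.0028, -0.0133, 0.0001] w=[8.33, 1.74, -0.45] q=[ 0.24  0.28  1.53 -0.    1.33  0.06] c=4e-23
pre: to [0.5586 0.0855 0.1073] d=[ 0.0286 -0.1145 -0.1317] w=[39.65  5.38 -4.36] n=5 per row d=[0.0057, -0.0229, -0.0263] w=[7.93, 1.08, -0.87] q=[-0.4   0.58  1.66  0.62  1.33 -0.79] c=2e-21
```

Request:
{"method": "jog_arm", "body": {
  "series": [
    {"travel": [0.0028, -0.0133, 0], "rot": [8.33, 1.74, -0.45], "gripper": 1},
    {"travel": [0.0028, -0.0133, 0], "rot": [8.33, 1.74, -0.45], "gripper": 1},
    {"travel": [0.0028, -0.0133, 0], "rot": [8.33, 1.74, -0.45], "gripper": 1},
    {"travel": [0.0028, -0.0133, 0], "rot": [8.33, 1.74, -0.45], "gripper": 1},
    {"travel": [0.0028, -0.0133, 0], "rot": [8.33, 1.74, -0.45], "gripper": 1},
    {"travel": [0.0028, -0.0133, 0], "rot": [8.33, 1.74, -0.45], "gripper": 1},
    {"travel": [0.0028, -0.0133, 0], "rot": [8.33, 1.74, -0.45], "gripper": 1},
    {"travel": [0.0028, -0.0133, 0], "rot": [8.33, 1.74, -0.45], "gripper": 1}
  ]
}}

```text
t: 39.78
tool_pos: [0.5289, 0.1995, 0.2385]
tool_rot: [0.644, 0.765, 0.001, -0.002]
ft_force: [-0.2, -0.9, -3.3]
finger_gap: 0.0433
finger_force: 54.8
```

Request:
{"method": "jog_arm", "body": {
  "series": [
    {"travel": [0.0057, -0.0229, -0.0163], "rot": [8.2, 1.1, -0.87], "gripper": 1},
    {"travel": [0.0057, -0.0229, -0.0163], "rot": [8.2, 1.1, -0.87], "gripper": 1},
    {"travel": [0.0057, -0.0229, -0.0163], "rot": [8.2, 1.1, -0.87], "gripper": 1},
    {"travel": [0.0057, -0.0229, -0.0163], "rot": [8.2, 1.1, -0.87], "gripper": 1},
    {"travel": [0.0057, -0.0229, -0.0163], "rot": [8.2, 1.1, -0.87], "gripper": 1},
    {"travel": [0, 0, 0], "rot": [0, 0, 0], "gripper": 1},
    {"travel": [0, 0, 0], "rot": [0, 0, 0], "gripper": 1}
  ]
}}

```text
t: 40.65
tool_pos: [0.5576, 0.086, 0.1571]
tool_rot: [0.631, 0.691, 0.237, -0.262]
ft_force: [0.3, 0.2, -1.8]
finger_gap: 0.0435
finger_force: 54.8
```

```bash
python3 - <<'E'
from plan import *
s=st();held();find()
s=go('place',place(-.008,off=.005,up=.004,th=41.3),FA,41.3)
E
```

```text
t 40.65
q [-0.4125  0.5286  1.6314  0.6244  1.4209 -0.7404]
tool_pos [0.5576 0.086  0.1571]
tool_rot [ 0.631   0.6905  0.2372 -0.2623]
ft_force [ 0.2719  0.2326 -1.8271]
finger_gap 0.0435
finger_force 54.8204
held: n 12510 10026 ang(x,z) -138.6 ends xz [0.0448 0.0019] [-0.019  -0.0542]
top bench [229. 208.] 719 [574.1 338.6 100.   44.2 104.1] z 0.0098 
top bench [235. 237.] 702 [503.1 326.2  98.2  68.3 104. ] z 0.0064 
top seat [332. 182.] 780 [634.3  85.4 109.8  48.6  91.4] z 0.0353 s 0.067 l 0.008
scene bench [204. 263.] 1013 [556.4 334.7  99.7  79.  104.4] z 0.01 
scene bench [241. 280.] 448 [506.9 299.2  67.   39.8  12.8] z 0.0067 
scene bench [216. 300.] 590 [495.4 346.8  70.5  58.9  17.5] z 0.0062 
scene seat [307. 190.] 884 [640.9  80.9 127.8  70.5 102.6] z 0.0355 s 0.073 l 0.002
place: to [0.5586 0.086  0.0117] d=[ 0.0002 -0.0012 -0.1474] w=[-0.02  0.06  0.05] n=4 per row d=[0.0001, -0.0003, -0.0369] w=[-0.01, 0.01, 0.01] q=[-0.41  0.74  1.7   0.67  1.2  -0.92] c=9e-31
```

Request:
{"method": "jog_arm", "body": {
  "series": [
    {"travel": [0, -0.001, -0.045], "rot": [0, 0, 0], "gripper": 1},
    {"travel": [0, 0, -0.045], "rot": [0, 0, 0], "gripper": 1},
    {"travel": [0, 0, -0.04], "rot": [0, 0, 0], "gripper": 1},
    {"travel": [0, 0, -0.014], "rot": [0, 0, 0], "gripper": 1},
    {"travel": [0, 0, 0], "rot": [0, 0, 0], "gripper": 1},
    {"travel": [0, 0, 0], "rot": [0, 0, 0], "gripper": 1}
  ]
}}

```text
t: 41.55
tool_pos: [0.5598, 0.085, 0.016]
tool_rot: [0.63, 0.692, 0.239, -0.26]
ft_force: [0.7, -0.3, -3.3]
finger_gap: 0.0435
finger_force: 54.8
```

Request:
{"method": "jog_arm", "body": {
  "series": [
    {"travel": [0, 0, -0.0025], "rot": [0, 0, 0], "gripper": 1},
    {"travel": [0, 0, 0], "rot": [0, 0, 0], "gripper": 1}
  ]
}}

```text
t: 41.8
tool_pos: [0.5592, 0.0847, 0.0125]
tool_rot: [0.63, 0.691, 0.238, -0.26]
ft_force: [0.4, 0.4, -3.7]
finger_gap: 0.0439
finger_force: 54.8
```

Request:
{"method": "jog_arm", "body": {
  "series": [
    {"travel": [0, 0, -0.0015], "rot": [0, 0, 0], "gripper": 1},
    {"travel": [0, 0, 0], "rot": [0, 0, 0], "gripper": 1}
  ]
}}

```text
t: 42.05
tool_pos: [0.5588, 0.0849, 0.0104]
tool_rot: [0.63, 0.691, 0.238, -0.261]
ft_force: [0.5, -0.3, -3.2]
finger_gap: 0.0433
finger_force: 54.8
```

Request:
{"method": "jog_arm", "body": {
  "series": [
    {"travel": [0, 0, -0.001], "rot": [0, 0, 0], "gripper": 1},
    {"travel": [0, 0, 0], "rot": [0, 0, 0], "gripper": 1}
  ]
}}

```text
t: 42.3
tool_pos: [0.5587, 0.0849, 0.0093]
tool_rot: [0.63, 0.691, 0.238, -0.261]
ft_force: [0.3, -0.5, -4.4]
finger_gap: 0.0437
finger_force: 54.8
```

Request:
{"method": "jog_arm", "body": {
  "series": [
    {"travel": [0, 0, -0.0013], "rot": [0, 0, 0], "gripper": 1},
    {"travel": [0, 0, 0], "rot": [0, 0, 0], "gripper": 1}
  ]
}}

```text
t: 42.55
tool_pos: [0.5588, 0.0849, 0.0083]
tool_rot: [0.63, 0.691, 0.238, -0.261]
ft_force: [-0.8, -0.4, 0.4]
finger_gap: 0.0433
finger_force: 54.8
```

Request:
{"method": "jog_arm", "body": {
  "series": [
    {"travel": [0, 0, -0.001], "rot": [0, 0, 0], "gripper": 1},
    {"travel": [0, 0, 0], "rot": [0, 0, 0], "gripper": 1}
  ]
}}

```text
t: 42.8
tool_pos: [0.5588, 0.0849, 0.0083]
tool_rot: [0.63, 0.691, 0.239, -0.261]
ft_force: [-2.0, -3.7, 8.0]
finger_gap: 0.0435
finger_force: 54.9
```

Request:
{"method": "jog_arm", "body": {
  "series": [
    {"travel": [0, 0, 0], "rot": [0, 0, 0], "gripper": 0.35},
    {"travel": [0, 0, 0], "rot": [0, 0, 0], "gripper": 0.35},
    {"travel": [0, 0, 0], "rot": [0, 0, 0], "gripper": 0.35},
    {"travel": [0, 0, 0], "rot": [0, 0, 0], "gripper": 0.35},
    {"travel": [0.001, -0.0064, 0.0077], "rot": [0, 0, 0], "gripper": 0.35},
    {"travel": [0.002, -0.019, 0.023], "rot": [0, 0, 0], "gripper": 0.35},
    {"travel": [0.002, -0.019, 0.03], "rot": [0, 0, 0], "gripper": 0.35},
    {"travel": [0, 0, 0.06], "rot": [0, 0, 0], "gripper": 0},
    {"travel": [0, 0, 0.06], "rot": [0, 0, 0], "gripper": 0},
    {"travel": [0, 0, 0], "rot": [0, 0, 0], "gripper": 0}
  ]
}}

```text
t: 44.05
tool_pos: [0.5664, 0.0391, 0.1925]
tool_rot: [0.63, 0.693, 0.24, -0.257]
ft_force: [0.1, -0.1, -0.2]
finger_gap: 0.0835
finger_force: 0.0
```

```bash
cat >> plan.py <<'E'
def seats():
    "plate edges on rails from the scene and top clouds in fixture axes"
    for n in ('top','scene'):
        p=shot(n);W=cloud(p);d=W-FO;s=d@l(FA-90);x=d@l(FA);z=W[...,2]
        m=(abs(x)<.053)&(abs(s)<.115)&(z>.0325)&(z<.039)
        h=np.histogram(s[m],bins=np.arange(-.12,.121,.004))[0]
        k,L,S,C=cv2.connectedComponentsWithStats(m.astype(np.uint8))
        for i in range(1,k):
            if S[i,4]>150:
                a=L==i; f=lambda v:np.percentile(v[a],[1,99]).round(4)
                r=cv2.minAreaRect((np.c_[s[a],x[a]]*1000).astype(np.float32)); print(n,S[i,4],'s',f(s),'x',f(x),'z',np.percentile(z[a],[5,50,95]).round(4),np.round(r[2],1))
E
python3 - <<'E'
from plan import *
st();seats();find()
E
```

```text
t 44.05
q [-0.4761  0.5075  1.5557  0.593   1.5212 -0.7382]
tool_pos [0.5664 0.0391 0.1925]
tool_rot [ 0.6299  0.6927  0.2398 -0.2567]
ft_force [ 0.0519 -0.0808 -0.2383]
finger_gap 0.0835
finger_force 0.0
top 719 s [0.0453 0.0883] x [-0.0459  0.0517] z [0.0332 0.0357 0.038 ] 89.6
top 710 s [-0.0513 -0.0057] x [-0.0431  0.0521] z [0.0333 0.0358 0.0382] 85.0
scene 723 s [0.0426 0.0875] x [-0.0451  0.0526] z [0.0336 0.0358 0.0378] 0.1
scene 847 s [-0.058  -0.0087] x [-0.044  0.052] z [0.0336 0.0357 0.0378] 84.4
top bench [229. 208.] 720 [574.1 338.7 100.1  44.  103.7] z 0.0099 
top bench [241. 235.] 444 [506.7 313.3  75.6  60.3  24.7] z 0.0064 
top bench [219. 243.] 244 [496.6 352.5  66.6  48.8  18. ] z 0.0061 
top seat [333. 182.] 830 [634.   85.4 110.   49.2  90.4] z 0.0353 s 0.067 l 0.008
top seat [338. 223.] 857 [536.   77.2 108.9  43.4  89.5] z 0.0356 s -0.031 l 0.009
scene bench [204. 263.] 1017 [557.2 334.9 100.5  79.7 103.5] z 0.0101 
scene bench [227. 290.] 1114 [500.7 327.9  98.8  69.1 103.6] z 0.0064 
scene seat [307. 190.] 868 [636.6  78.9 123.1  68.9  94. ] z 0.0355 s 0.069 l 0.001
scene seat [336. 218.] 967 [541.5  78.  108.8  64.   94. ] z 0.0356 s -0.026 l 0.009
```

Both plates lie flat, but the second has been knocked about 20 mm along the rails and yawed about 5°. I'll straddle it with the tool pointing down and set it straight.

```bash
python3 - <<'E'
from plan import *
fy=l(FA-90)
c=FO-.0285*fy+.004*l(FA)
s=go('above',c+.085*Z,FA-2.5,0)
s=go('down',c+.031*Z,FA-2.5,0,s)
s=go('shift',FO-.008*fy+.036*Z,FA,0,s)
E
```

```text
above: to [0.5392 0.0727 0.054 ] d=[-0.0237  0.0321 -0.1329] w=[-41.3   -3.04  -2.17] n=5 per row d=[-0.0047, 0.0064, -0.0266] w=[-8.26, -0.61, -0.43] q=[ 0.01  0.46  1.78 -0.    0.9  -0.04] c=4e-20
down: to [ 0.5392  0.0727 -0.    ] d=[ 0.     0.    -0.054] w=[0. 0. 0.] n=2 per row d=[0.0, 0.0, -0.027] w=[0.0, 0.0, 0.0] q=[ 0.01  0.54  1.82 -0.    0.78 -0.04] c=7e-29
shift: to [0.56   0.0706 0.005 ] d=[ 0.0208 -0.002   0.005 ] w=[0.  0.  2.5] n=1 per row d=[0.0208, -0.002, 0.005] w=[0.0, 0.0, 2.5] q=[ 0.    0.55  1.77 -0.    0.82 -0.09] c=4e-30
```

Request:
{"method": "jog_arm", "body": {
  "series": [
    {"travel": [-0.0047, 0.0064, 0], "rot": [-8.26, -0.61, -0.43], "gripper": 0.28},
    {"travel": [-0.0047, 0.0064, 0], "rot": [-8.26, -0.61, -0.43], "gripper": 0.28},
    {"travel": [-0.0047, 0.0064, -0.02], "rot": [-8.26, -0.61, -0.43], "gripper": 0.28},
    {"travel": [-0.0047, 0.0064, -0.04], "rot": [-8.26, -0.61, -0.43], "gripper": 0.28},
    {"travel": [-0.0049, 0.0065, -0.04], "rot": [-8.26, -0.61, -0.43], "gripper": 0.28},
    {"travel": [0, 0, -0.02], "rot": [0, 0, 0], "gripper": 0.28},
    {"travel": [0, 0, 0], "rot": [0, 0, 0], "gripper": 0.28},
    {"travel": [0, 0, 0], "rot": [0, 0, 0], "gripper": 0.28}
  ]
}}

```text
t: 45.25
tool_pos: [0.5401, 0.0722, 0.0676]
tool_rot: [0.688, 0.725, 0.0, 0.0]
ft_force: [-0.1, 0.3, -0.0]
finger_gap: 0.0635
finger_force: 0.0
```

```bash
python3 - <<'E'
from plan import *
fy=l(FA-90);st()
c=FO-.0285*fy+.004*l(FA)
s=go('down',c+.031*Z,FA-2.5,0)
p=shot('wrist','w11.png')
E
```

```text
t 45.25
q [ 6.3000e-03  4.3780e-01  1.7715e+00 -5.0000e-04  9.3190e-01 -4.5800e-02]
tool_pos [0.5401 0.0722 0.0676]
tool_rot [6.883e-01 7.254e-01 0.000e+00 3.000e-04]
ft_force [-0.0538  0.2581 -0.0324]
finger_gap 0.0635
finger_force 0.0
down: to [ 0.5392  0.0727 -0.    ] d=[-0.0009  0.0005 -0.0676] w=[ 0.02  0.03 -0.05] n=2 per row d=[-0.0004, 0.0003, -0.0338] w=[0.01, 0.01, -0.03] q=[ 0.01  0.54  1.82 -0.    0.78 -0.04] c=2e-25
```

View pics/w11.png

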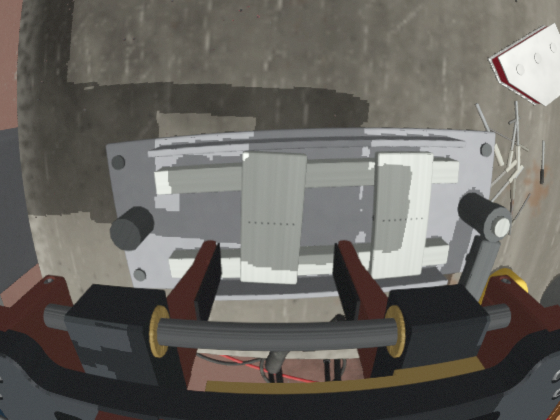

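The wrist view shows plate 2 (columns 243–303) between the fingertips, turned about 3°. Plate 1 is at columns 375–430. I'll close on it, shift it and lower it again.

Request:
{"method": "jog_arm", "body": {
  "series": [
    {"travel": [-0.0009, 0.0005, -0.035], "rot": [0, 0, 0], "gripper": 0.28},
    {"travel": [0, 0, -0.03], "rot": [0, 0, 0], "gripper": 0.28},
    {"travel": [0, 0, -0.002], "rot": [0, 0, 0], "gripper": 0.28},
    {"travel": [0, 0, 0], "rot": [0, 0, 0], "gripper": 1},
    {"travel": [0, 0, 0], "rot": [0, 0, 0], "gripper": 1},
    {"travel": [0, 0, 0], "rot": [0, 0, 0], "gripper": 1},
    {"travel": [0, 0, 0], "rot": [0, 0, 0], "gripper": 1},
    {"travel": [0, 0, 0], "rot": [0, 0, 0], "gripper": 1}
  ],
  "force": 30
}}

```text
t: 46.3
tool_pos: [0.5394, 0.0729, 0.002]
tool_rot: [0.688, 0.726, 0.0, 0.001]
ft_force: [-2.1, -1.6, 7.2]
finger_gap: 0.0438
finger_force: 29.7
```

Request:
{"method": "jog_arm", "body": {
  "series": [
    {"travel": [0, 0, 0.005], "rot": [0, 0, 0], "gripper": 1},
    {"travel": [0.007, -0.0007, 0], "rot": [0, 0, 0.8], "gripper": 1},
    {"travel": [0.007, -0.0007, 0], "rot": [0, 0, 0.8], "gripper": 1},
    {"travel": [0.007, -0.0007, 0], "rot": [0, 0, 0.9], "gripper": 1},
    {"travel": [0, 0, 0], "rot": [0, 0, 0], "gripper": 1},
    {"travel": [0, 0, 0], "rot": [0, 0, 0], "gripper": 1}
  ]
}}

```text
t: 47.05
tool_pos: [0.5598, 0.071, 0.0056]
tool_rot: [0.672, 0.74, 0.0, 0.0]
ft_force: [-0.1, -0.1, -2.9]
finger_gap: 0.044
finger_force: 29.6
```

```bash
python3 - <<'E'
from plan import *
fy=l(FA-90);st()
s=go('shift',FO-.008*fy+.036*Z,FA,0)
E
```

```text
t 47.05
q [ 4.1000e-03  5.5030e-01  1.7718e+00 -6.0000e-04  8.1890e-01 -9.2100e-02]
tool_pos [0.5598 0.071  0.0056]
tool_rot [6.721e-01 7.404e-01 0.000e+00 4.000e-04]
ft_force [-0.066  -0.1025 -2.8665]
finger_gap 0.044
finger_force 29.6406
shift: to [0.56   0.0706 0.005 ] d=[ 0.0002 -0.0003 -0.0006] w=[ 0.03  0.04 -0.09] n=1 per row d=[0.0002, -0.0003, -0.0006] w=[0.03, 0.04, -0.09] q=[ 0.    0.55  1.77  0.    0.82 -0.09] c=5e-19
```

Request:
{"method": "jog_arm", "body": {
  "series": [
    {"travel": [0, 0, -0.0025], "rot": [0, 0, 0], "gripper": 1},
    {"travel": [0, 0, -0.001], "rot": [0, 0, 0], "gripper": 1},
    {"travel": [0, 0, 0], "rot": [0, 0, 0], "gripper": 0.35},
    {"travel": [0, 0, 0], "rot": [0, 0, 0], "gripper": 0.35},
    {"travel": [0, 0, 0], "rot": [0, 0, 0], "gripper": 0.35},
    {"travel": [0, 0, 0.02], "rot": [0, 0, 0], "gripper": 0.35},
    {"travel": [0, 0, 0.045], "rot": [0, 0, 0], "gripper": 0.35},
    {"travel": [0, 0, 0.06], "rot": [0, 0, 0], "gripper": 0},
    {"travel": [0, 0.03, 0.05], "rot": [0, 0, 0], "gripper": 0},
    {"travel": [0, 0.05, 0.03], "rot": [0, 0, 0], "gripper": 0},
    {"travel": [0, 0, 0], "rot": [0, 0, 0], "gripper": 0},
    {"travel": [0, 0, 0], "rot": [0, 0, 0], "gripper": 0}
  ]
}}

```text
t: 48.55
tool_pos: [0.5595, 0.1507, 0.2068]
tool_rot: [0.672, 0.741, -0.0, 0.001]
ft_force: [-0.4, 0.0, -0.5]
finger_gap: 0.088
finger_force: 0.0
```

```bash
python3 - <<'E'
from plan import *
st();seats();find()
c=np.array([.574,.3387,0]);a=103.9
print('rest frame lat',(c-RO)@l(RA-90),(c-RO)@l(RA))
s=go('A above',pick(c,a,-.0)+.06*Z,a,0)
E
```

```text
t 48.55
q [ 1.4470e-01  3.2330e-01  1.5474e+00 -1.4000e-03  1.2705e+00  4.7500e-02]
tool_pos [0.5595 0.1507 0.2068]
tool_rot [ 6.717e-01  7.408e-01 -3.000e-04  6.000e-04]
ft_force [-0.3943  0.0217 -0.4578]
finger_gap 0.088
finger_force 0.0
top 435 s [-0.0304  0.0128] x [-0.0481  0.0145] z [0.0333 0.0356 0.038 ] 88.4
scene 721 s [0.043  0.0872] x [-0.0453  0.0521] z [0.0336 0.0358 0.0379] 89.2
scene 825 s [-0.0325  0.0126] x [-0.047   0.0512] z [0.0337 0.0357 0.0377] 87.3
top bench [229. 208.] 715 [574.3 338.7  99.8  44.3 104.1] z 0.01 
top bench [241. 233.] 414 [507.5 311.3  66.6  62.9  13.8] z 0.0065 
top seat [348. 212.] 449 [561.7  54.4  64.5  43.3  90.7] z 0.0358 s -0.008 l -0.016
scene bench [204. 263.] 1018 [556.7 334.9  99.9  78.2 103.5] z 0.0101 
scene bench [239. 280.] 473 [508.2 300.5  67.2  41.4  15.1] z 0.0067 
scene bench [217. 300.] 527 [488.2 353.2  81.1  49.   45.2] z 0.0061 
scene seat [308. 189.] 880 [638.5  79.4 123.1  68.8  95.2] z 0.0354 s 0.071 l 0.001
scene seat [331. 210.] 1029 [564.3  71.5 125.8  63.7  97.9] z 0.0354 s -0.004 l 0.000
rest frame lat 0.07104125200909468 -0.0009952451860177694
A above: to [0.574  0.3387 0.0385] d=[ 0.0146  0.1889 -0.1675] w=[ 0.07 -0.06  8.43] n=5 per row d=[0.0029, 0.0378, -0.0335] w=[0.01, -0.01, 1.69] q=[ 0.43  0.62  1.51 -0.    1.02  0.19] c=1e-24
```

Now plate A. It lies only 14 mm from the rest's foot, so I'll pinch its upper edge, drag it 25 mm away, then grip it properly.

Request:
{"method": "jog_arm", "body": {
  "series": [
    {"travel": [0.0029, 0.0378, 0], "rot": [0, 0, 1.69], "gripper": 0},
    {"travel": [0.0029, 0.0378, -0.02], "rot": [0, 0, 1.69], "gripper": 0},
    {"travel": [0.0029, 0.0378, -0.045], "rot": [0, 0, 1.69], "gripper": 0},
    {"travel": [0.0029, 0.0378, -0.05], "rot": [0, 0, 1.69], "gripper": 0},
    {"travel": [0.0029, 0.0378, -0.05], "rot": [0, 0, 1.69], "gripper": 0.1},
    {"travel": [0, 0, 0], "rot": [0, 0, 0], "gripper": 0.2},
    {"travel": [0, 0, 0], "rot": [0, 0, 0], "gripper": 0.2}
  ]
}}

```text
t: 49.62
tool_pos: [0.5748, 0.3387, 0.0426]
tool_rot: [0.616, 0.788, -0.0, 0.001]
ft_force: [0.2, 0.1, 0.2]
finger_gap: 0.0701
finger_force: 0.0
```

```bash
python3 - <<'E'
from plan import *
st()
c=np.array([.574,.3387,0]);a=103.9
s=go('A',[.574,.3387,.0152],a,0)
E
```

```text
t 49.625
q [ 4.2980e-01  6.1130e-01  1.5038e+00 -1.5000e-03  1.0262e+00  1.8690e-01]
tool_pos [0.5748 0.3387 0.0426]
tool_rot [ 6.159e-01  7.878e-01 -2.000e-04  6.000e-04]
ft_force [0.1554 0.1373 0.1885]
finger_gap 0.0701
finger_force 0.0
A: to [ 0.574   0.3387 -0.0158] d=[-0.0008 -0.     -0.0584] w=[ 0.06  0.04 -0.06] n=2 per row d=[-0.0004, -0.0, -0.0292] w=[0.03, 0.02, -0.03] q=[ 0.43  0.68  1.54 -0.    0.92  0.19] c=4e-20
```

Request:
{"method": "jog_arm", "body": {
  "series": [
    {"travel": [-0.0008, 0, -0.025], "rot": [0, 0, 0], "gripper": 0.2},
    {"travel": [0, 0, -0.025], "rot": [0, 0, 0], "gripper": 0.2},
    {"travel": [0, 0, -0.0075], "rot": [0, 0, 0], "gripper": 0.2},
    {"travel": [0, 0, 0], "rot": [0, 0, 0], "gripper": 0.2},
    {"travel": [0, 0, 0], "rot": [0, 0, 0], "gripper": 0.2}
  ]
}}

```text
t: 50.25
tool_pos: [0.5751, 0.3398, -0.0131]
tool_rot: [0.616, 0.788, 0.001, 0.001]
ft_force: [0.3, 0.3, -0.1]
finger_gap: 0.0702
finger_force: 0.0
```

Request:
{"method": "jog_arm", "body": {
  "series": [
    {"travel": [0, 0, 0], "rot": [0, 0, 0], "gripper": 1},
    {"travel": [0, 0, 0], "rot": [0, 0, 0], "gripper": 1},
    {"travel": [0, 0, 0], "rot": [0, 0, 0], "gripper": 1},
    {"travel": [0, 0, 0], "rot": [0, 0, 0], "gripper": 1}
  ],
  "force": 30
}}

```text
t: 50.75
tool_pos: [0.5738, 0.3398, -0.0146]
tool_rot: [0.616, 0.788, 0.0, 0.001]
ft_force: [-0.6, 0.1, 2.8]
finger_gap: 0.0429
finger_force: 30.0
```

Request:
{"method": "jog_arm", "body": {
  "series": [
    {"travel": [0.008, 0.002, 0], "rot": [0, 0, 0], "gripper": 1},
    {"travel": [0.008, 0.002, 0], "rot": [0, 0, 0], "gripper": 1},
    {"travel": [0.008, 0.002, 0], "rot": [0, 0, 0], "gripper": 1},
    {"travel": [0, 0, 0], "rot": [0, 0, 0], "gripper": 1},
    {"travel": [0, 0, 0], "rot": [0, 0, 0], "gripper": 1}
  ]
}}

```text
t: 51.38
tool_pos: [0.597, 0.3455, -0.0146]
tool_rot: [0.616, 0.788, -0.0, 0.0]
ft_force: [-2.2, -1.5, 4.9]
finger_gap: 0.0431
finger_force: 30.0
```

Request:
{"method": "jog_arm", "body": {
  "series": [
    {"travel": [0, 0, 0], "rot": [0, 0, 0], "gripper": 0},
    {"travel": [0, 0, 0], "rot": [0, 0, 0], "gripper": 0.1},
    {"travel": [0, 0, 0.03], "rot": [0, 0, 0], "gripper": 0.1},
    {"travel": [0, 0.025, 0.0], "rot": [0, 0, 0], "gripper": 0.1},
    {"travel": [0, 0, 0.0], "rot": [0, 0, 0], "gripper": 0.1},
    {"travel": [0, 0, 0.0], "rot": [0, 0, 0], "gripper": 0.1}
  ]
}}

```text
t: 52.12
tool_pos: [0.597, 0.3708, 0.0141]
tool_rot: [0.615, 0.788, -0.0, 0.0]
ft_force: [-0.5, -0.0, -0.8]
finger_gap: 0.0789
finger_force: 0.0
```

```bash
python3 - <<'E'
from plan import *
st();find()
p=shot('wrist');W=wcloud(p);z=W[...,2];I=p['color'].min(-1)
m=(I>90)&(abs(z-.0105)<.004)&(abs(W[...,0]-.6)<.09)&(abs(W[...,1]-.34)<.09)&((W-RO)@l(RA-90)>.045)
k,L,S,C=cv2.connectedComponentsWithStats(m.astype(np.uint8))
for i in range(1,k):
    if S[i,4]>300:
        print(S[i,4],C[i].round(),np.round(sum(map(lambda v:list(v) if hasattr(v,'__len__') else [v],cv2.minAreaRect((W[L==i][:,:2]*1000).astype(np.float32))),[]),1))
E
```

```text
t 52.125
q [ 4.5820e-01  6.8670e-01  1.4305e+00 -1.3000e-03  1.0249e+00  2.1360e-01]
tool_pos [0.597  0.3708 0.0141]
tool_rot [ 6.153e-01  7.883e-01 -5.000e-04  4.000e-04]
ft_force [-0.5449 -0.0107 -0.782 ]
finger_gap 0.0789
finger_force 0.0
top bench [238. 196.] 312 [604.2 317.1  44.7  44.3  14.5] z 0.0097 
top seat [333. 182.] 829 [634.1  85.6 109.6  48.8  90.9] z 0.0354 s 0.067 l 0.008
top seat [338. 213.] 833 [560.   76.3 109.5  44.4  93.5] z 0.0356 s -0.008 l 0.006
scene bench [281. 206.] 291 [6.252e+02 1.418e+02 1.916e+02 2.260e+01 2.000e-01] z 0.008 
scene bench [211. 250.] 317 [597.2 318.6  49.2  35.4 102.5] z 0.0098 
scene bench [181. 265.] 313 [587.1 377.6  46.7  36.3   6.1] z 0.0099 
scene bench [238. 280.] 502 [507.9 300.9  66.8  40.9   7.9] z 0.0066 
scene bench [215. 299.] 515 [495.5 350.1  65.3  51.   12. ] z 0.0061 
scene seat [308. 189.] 903 [640.9  79.6 127.3  65.9  99. ] z 0.0355 s 0.073 l 0.001
scene seat [331. 210.] 1038 [565.   71.8 125.6  64.6  96.7] z 0.0355 s -0.003 l 0.001
8034 [268. 259.] [596.2 348.6  44.5  93.   13.7]
```

```bash
python3 - <<'E'
from plan import *
c=(.597,.3445);a=103.9
s=go('down',pick(c,a),a,0)
E
```

```text
down: to [ 0.591   0.3688 -0.0215] d=[-0.0063 -0.0014 -0.0359] w=[ 0.06  0.01 -0.1 ] n=1 per row d=[-0.0063, -0.0014, -0.0359] w=[0.06, 0.01, -0.1] q=[ 0.46  0.72  1.46 -0.    0.95  0.22] c=2e-18
```

Request:
{"method": "jog_arm", "body": {
  "series": [
    {"travel": [-0.0063, -0.0014, -0.01], "rot": [0, 0, 0], "gripper": 0.1},
    {"travel": [0, 0, -0.02], "rot": [0, 0, 0], "gripper": 0.1},
    {"travel": [0, 0, -0.004], "rot": [0, 0, 0], "gripper": 0.1},
    {"travel": [0, 0, 0], "rot": [0, 0, 0], "gripper": 0.1},
    {"travel": [0, 0, 0], "rot": [0, 0, 0], "gripper": 0.1}
  ]
}}

```text
t: 52.9
tool_pos: [0.592, 0.3695, -0.0185]
tool_rot: [0.616, 0.788, 0.001, 0.001]
ft_force: [0.3, -0.5, 0.5]
finger_gap: 0.0792
finger_force: 0.0
```

Request:
{"method": "jog_arm", "body": {
  "series": [
    {"travel": [0, 0, -0.0015], "rot": [0, 0, 0], "gripper": 0.1},
    {"travel": [0, 0, 0], "rot": [0, 0, 0], "gripper": 1},
    {"travel": [0, 0, 0], "rot": [0, 0, 0], "gripper": 1},
    {"travel": [0, 0, 0], "rot": [0, 0, 0], "gripper": 1},
    {"travel": [0, 0, 0], "rot": [0, 0, 0], "gripper": 1},
    {"travel": [0, 0, 0], "rot": [0, 0, 0], "gripper": 1}
  ],
  "force": 50
}}

```text
t: 53.65
tool_pos: [0.5915, 0.3693, -0.0202]
tool_rot: [0.616, 0.788, 0.0, 0.001]
ft_force: [-0.6, 0.8, 0.2]
finger_gap: 0.0434
finger_force: 50.0
```

Request:
{"method": "jog_arm", "body": {
  "series": [
    {"travel": [0, 0, 0.02], "rot": [0, 0, 0], "gripper": 1},
    {"travel": [0, 0, 0.04], "rot": [0, 0, 0], "gripper": 1},
    {"travel": [0, 0, 0.05], "rot": [0, 0, 0], "gripper": 1},
    {"travel": [0, 0, 0.05], "rot": [0, 0, 0], "gripper": 1},
    {"travel": [0, 0, 0.03], "rot": [0, 0, 0], "gripper": 1},
    {"travel": [0, 0, 0], "rot": [0, 0, 0], "gripper": 1},
    {"travel": [0, 0, 0], "rot": [0, 0, 0], "gripper": 1}
  ]
}}

```text
t: 54.52
tool_pos: [0.5904, 0.3687, 0.1685]
tool_rot: [0.616, 0.788, -0.001, 0.0]
ft_force: [0.4, 0.1, -4.8]
finger_gap: 0.0434
finger_force: 50.0
```

```bash
python3 - <<'E'
from plan import *
st();held0()
s=go('lean above',lean(back=.0052)+.09*Z,RA,72)
E
```

```text
t 54.525
q [ 4.5960e-01  5.2280e-01  1.3177e+00 -9.0000e-04  1.3022e+00  2.1560e-01]
tool_pos [0.5904 0.3687 0.1685]
tool_rot [ 6.157e-01  7.880e-01 -7.000e-04  1.000e-04]
ft_force [ 0.3508  0.1482 -4.8194]
finger_gap 0.0434
finger_force 49.9905
held0 x [-0.0737  0.0249] slope,z [ 0.0136 -0.0306]
lean above: to [0.4952 0.3615 0.1638] d=[-0.0949 -0.007  -0.0039] w=[69.98 17.27 -0.17] n=8 per row d=[-0.0119, -0.0009, -0.0005] w=[8.75, 2.16, -0.02] q=[-0.14  0.77  1.76  1.09  1.52 -1.  ] c=7e-23
```

Request:
{"method": "jog_arm", "body": {
  "series": [
    {"travel": [-0.0119, -0.0009, 0], "rot": [8.75, 2.16, 0], "gripper": 1},
    {"travel": [-0.0119, -0.0009, 0], "rot": [8.75, 2.16, 0], "gripper": 1},
    {"travel": [-0.0119, -0.0009, 0], "rot": [8.75, 2.16, 0], "gripper": 1},
    {"travel": [-0.0119, -0.0009, 0], "rot": [8.75, 2.16, 0], "gripper": 1},
    {"travel": [-0.0119, -0.0009, 0], "rot": [8.75, 2.16, 0], "gripper": 1},
    {"travel": [-0.0119, -0.0009, 0], "rot": [8.75, 2.16, 0], "gripper": 1},
    {"travel": [-0.0119, -0.0009, 0], "rot": [8.75, 2.16, 0], "gripper": 1},
    {"travel": [-0.0119, -0.0009, 0], "rot": [8.75, 2.16, 0], "gripper": 1},
    {"travel": [0, 0, 0], "rot": [0, 0, 0], "gripper": 1},
    {"travel": [0, 0, 0], "rot": [0, 0, 0], "gripper": 1}
  ]
}}

```text
t: 55.82
tool_pos: [0.4968, 0.3622, 0.1691]
tool_rot: [0.499, 0.638, 0.363, -0.461]
ft_force: [0.5, -0.1, -3.3]
finger_gap: 0.0434
finger_force: 50.0
```

```bash
python3 - <<'E'
from plan import *
st()
s=go('lean',lean(back=.0052,up=.004),RA,72)
E
```

```text
t 55.825
q [-0.1354  0.7563  1.7548  1.0864  1.5254 -0.9918]
tool_pos [0.4968 0.3622 0.1691]
tool_rot [ 0.499   0.6376  0.3627 -0.4615]
ft_force [ 0.4534 -0.0692 -3.3446]
finger_gap 0.0434
finger_force 49.9915
lean: to [0.4952 0.3615 0.0758] d=[-0.0017 -0.0006 -0.0933] w=[0.08 0.14 0.07] n=3 per row d=[-0.0006, -0.0002, -0.0311] w=[0.03, 0.05, 0.02] q=[-0.14  0.92  1.75  1.1   1.46 -1.13] c=5e-28
```

Request:
{"method": "jog_arm", "body": {
  "series": [
    {"travel": [-0.0017, -0.0006, -0.04], "rot": [0, 0.1, 0.1], "gripper": 1},
    {"travel": [0, 0, -0.035], "rot": [0, 0, 0], "gripper": 1},
    {"travel": [0, 0, -0.015], "rot": [0, 0, 0], "gripper": 1},
    {"travel": [0, 0, 0], "rot": [0, 0, 0], "gripper": 1},
    {"travel": [0, 0, 0], "rot": [0, 0, 0], "gripper": 1}
  ]
}}

```text
t: 56.45
tool_pos: [0.4952, 0.3618, 0.0812]
tool_rot: [0.497, 0.638, 0.363, -0.463]
ft_force: [-0.1, -1.4, -2.8]
finger_gap: 0.0432
finger_force: 50.0
```

Request:
{"method": "jog_arm", "body": {
  "series": [
    {"travel": [0, 0, -0.004], "rot": [0, 0, 0], "gripper": 1},
    {"travel": [0, 0, 0], "rot": [0, 0, 0], "gripper": 1}
  ]
}}

```text
t: 56.7
tool_pos: [0.4949, 0.3615, 0.076]
tool_rot: [0.498, 0.637, 0.363, -0.463]
ft_force: [-1.3, 0.1, -3.9]
finger_gap: 0.0433
finger_force: 50.0
```

Request:
{"method": "jog_arm", "body": {
  "series": [
    {"travel": [0, 0, -0.0015], "rot": [0, 0, 0], "gripper": 1},
    {"travel": [0, 0, 0], "rot": [0, 0, 0], "gripper": 1}
  ]
}}

```text
t: 56.95
tool_pos: [0.4947, 0.3615, 0.0742]
tool_rot: [0.498, 0.637, 0.363, -0.463]
ft_force: [0.5, 0.4, -3.3]
finger_gap: 0.0434
finger_force: 50.0
```

Request:
{"method": "jog_arm", "body": {
  "series": [
    {"travel": [0, 0, -0.0012], "rot": [0, 0, 0], "gripper": 1},
    {"travel": [0, 0, 0], "rot": [0, 0, 0], "gripper": 1}
  ]
}}

```text
t: 57.2
tool_pos: [0.4946, 0.3615, 0.0729]
tool_rot: [0.498, 0.637, 0.363, -0.463]
ft_force: [0.8, 0.4, -3.4]
finger_gap: 0.0436
finger_force: 50.0
```

Request:
{"method": "jog_arm", "body": {
  "series": [
    {"travel": [0, 0, -0.0012], "rot": [0, 0, 0], "gripper": 1},
    {"travel": [0, 0, 0], "rot": [0, 0, 0], "gripper": 1}
  ]
}}

```text
t: 57.45
tool_pos: [0.4947, 0.3615, 0.0719]
tool_rot: [0.498, 0.637, 0.363, -0.463]
ft_force: [0.1, -0.7, -2.1]
finger_gap: 0.0433
finger_force: 50.0
```

Request:
{"method": "jog_arm", "body": {
  "series": [
    {"travel": [0, 0, -0.0008], "rot": [0, 0, 0], "gripper": 1},
    {"travel": [0, 0, 0], "rot": [0, 0, 0], "gripper": 1}
  ]
}}

```text
t: 57.7
tool_pos: [0.4946, 0.3617, 0.0717]
tool_rot: [0.498, 0.637, 0.363, -0.464]
ft_force: [0.7, 0.0, 0.9]
finger_gap: 0.0433
finger_force: 50.0
```

Request:
{"method": "jog_arm", "body": {
  "series": [
    {"travel": [-0.0006, 0.0025, 0], "rot": [0, 0, 0], "gripper": 1},
    {"travel": [0, 0, 0], "rot": [0, 0, 0], "gripper": 1},
    {"travel": [0, 0, 0], "rot": [0, 0, 0], "gripper": 0},
    {"travel": [0, 0, 0], "rot": [0, 0, 0], "gripper": 0},
    {"travel": [0, 0, 0], "rot": [0, 0, 0], "gripper": 0},
    {"travel": [0, 0, 0], "rot": [0, 0, 0], "gripper": 0},
    {"travel": [0.0034, -0.0138, 0.0046], "rot": [0, 0, 0], "gripper": 0},
    {"travel": [0.0068, -0.0277, 0.0093], "rot": [0, 0, 0], "gripper": 0},
    {"travel": [0.0068, -0.0277, 0.0093], "rot": [0, 0, 0], "gripper": 0},
    {"travel": [0.0068, -0.0277, 0.0093], "rot": [0, 0, 0], "gripper": 0},
    {"travel": [0, 0, 0.05], "rot": [0, 0, 0], "gripper": 0},
    {"travel": [0, 0, 0.05], "rot": [0, 0, 0], "gripper": 0}
  ]
}}

```text
t: 59.2
tool_pos: [0.5183, 0.2656, 0.2047]
tool_rot: [0.499, 0.636, 0.363, -0.463]
ft_force: [0.6, 0.6, 0.6]
finger_gap: 0.0878
finger_force: 0.0
```

```bash
python3 - <<'E'
from plan import *
st();leaning()
g,zt=regrasp()
s=go('1',RO+.02*l(RA)+.25*Z,RA,0)
E
```

```text
t 59.2
q [-0.2858  0.7247  1.6738  0.9725  1.6686 -0.9428]
tool_pos [0.5183 0.2656 0.2047]
tool_rot [ 0.4987  0.6363  0.3629 -0.4633]
ft_force [0.6192 0.6099 0.5801]
finger_gap 0.0878
finger_force 0.0
scene 476 zmax 0.1039 y [-0.024   0.0191]
  z0.015 x [-0.0234 -0.0017  0.04  ] n46
  z0.025 x [-0.0035  0.0048  0.0372] n38
  z0.035 x [0.0003 0.0164 0.0321] n39
  z0.045 x [0.0034 0.0086 0.0271] n23
  z0.055 x [0.0041 0.0121 0.0161] n15
  z0.065 x [0.0062 0.0205 0.024 ] n87
  z0.075 x [0.0127 0.0187 0.0238] n27
  z0.085 x [0.0166 0.024  0.0274] n30
  z0.095 x [0.0197 0.0276 0.031 ] n47
  z0.105 x [0.0222 0.0261 0.0307] n124
top 429 zmax 0.1043 y [-0.0215  0.0216]
  z0.015 x [-0.0236 -0.0087 -0.0068] n32
  z0.025 x [-0.0074 -0.0054 -0.0024] n39
  z0.035 x [-0.0038 -0.0019  0.0004] n37
  z0.045 x [-0.0005  0.0009  0.0051] n27
  z0.055 x [0.0009 0.002  0.0074] n11
  z0.065 x [0.0054 0.0079 0.0099] n47
  z0.075 x [0.0095 0.0118 0.0138] n48
  z0.085 x [0.0137 0.0154 0.0176] n45
  z0.095 x [0.017  0.0192 0.0288] n57
  z0.105 x [0.0201 0.0247 0.0297] n86
wrist 2501 zmax 0.1035 y [-0.0213  0.0203]
  z0.035 x [-0.0026 -0.0015 -0.    ] n172
  z0.045 x [-0.0006  0.0013  0.0032] n303
  z0.055 x [0.0008 0.0022 0.0051] n242
  z0.065 x [0.0032 0.0078 0.0101] n409
  z0.075 x [0.0097 0.0117 0.0136] n340
  z0.085 x [0.013  0.0151 0.0171] n361
  z0.095 x [0.0167 0.0187 0.0208] n378
  z0.105 x [0.0199 0.0222 0.0285] n296
1: to [0.5   0.342 0.219] d=[-0.0189  0.076   0.0135] w=[-69.91 -17.02  -0.19] n=8 per row d=[-0.0024, 0.0095, 0.0017] w=[-8.74, -2.13, -0.02] q=[0.49 0.35 1.47 0.   1.32 0.24] c=2e-27
```

Request:
{"method": "jog_arm", "body": {
  "series": [
    {"travel": [-0.0024, 0.0095, 0.0017], "rot": [-8.74, -2.13, 0], "gripper": 0},
    {"travel": [-0.0024, 0.0095, 0.0017], "rot": [-8.74, -2.13, 0], "gripper": 0},
    {"travel": [-0.0024, 0.0095, 0.0017], "rot": [-8.74, -2.13, 0], "gripper": 0},
    {"travel": [-0.0024, 0.0095, 0.0017], "rot": [-8.74, -2.13, 0], "gripper": 0},
    {"travel": [-0.0024, 0.0095, 0.0017], "rot": [-8.74, -2.13, 0], "gripper": 0},
    {"travel": [-0.0024, 0.0095, 0.0017], "rot": [-8.74, -2.13, 0], "gripper": 0},
    {"travel": [-0.0024, 0.0095, 0.0017], "rot": [-8.74, -2.13, 0], "gripper": 0},
    {"travel": [-0.0024, 0.0095, 0.0017], "rot": [-8.74, -2.13, 0], "gripper": 0}
  ]
}}

```text
t: 60.35
tool_pos: [0.4991, 0.3426, 0.2172]
tool_rot: [0.617, 0.787, -0.002, 0.001]
ft_force: [-0.7, 0.3, -2.2]
finger_gap: 0.0878
finger_force: 0.0
```

Request:
{"method": "jog_arm", "body": {
  "series": [
    {"travel": [-0.0013, 0.0052, -0.0145], "rot": [-8.25, -2.04, 0], "gripper": 0},
    {"travel": [-0.0013, 0.0052, -0.0145], "rot": [-8.25, -2.04, 0], "gripper": 0},
    {"travel": [-0.0013, 0.0052, -0.0145], "rot": [-8.25, -2.04, 0], "gripper": 0},
    {"travel": [-0.0013, 0.0052, -0.0145], "rot": [-8.25, -2.04, 0], "gripper": 0},
    {"travel": [-0.0013, 0.0052, -0.0145], "rot": [-8.25, -2.04, 0], "gripper": 0},
    {"travel": [-0.0013, 0.0052, -0.0145], "rot": [-8.25, -2.04, 0], "gripper": 0},
    {"travel": [-0.0013, 0.0052, -0.0145], "rot": [-8.25, -2.04, 0], "gripper": 0},
    {"travel": [-0.0013, 0.0052, -0.0145], "rot": [-8.25, -2.04, 0], "gripper": 0},
    {"travel": [0, 0, 0], "rot": [0, 0, 0], "gripper": 0},
    {"travel": [0, 0, 0], "rot": [0, 0, 0], "gripper": 0}
  ]
}}

```text
t: 61.6
tool_pos: [0.4889, 0.3843, 0.1016]
tool_rot: [0.513, 0.652, -0.345, 0.438]
ft_force: [0.3, 0.4, 0.3]
finger_gap: 0.0876
finger_force: 0.0
```

```bash
python3 - <<'E'
from plan import *
g,zt=regrasp()
s=go('3',g-.085*zt,RA,-68)
E
```

```text
3: to [0.4896 0.384  0.0829] d=[ 0.0007 -0.0003 -0.0187] w=[-0.21 -0.04  0.26] n=1 per row d=[0.0007, -0.0003, -0.0187] w=[-0.21, -0.04, 0.26] q=[ 1.    1.07  1.06 -0.8   1.92  0.85] c=6e-28
```

Request:
{"method": "jog_arm", "body": {
  "series": [
    {"travel": [0.0007, -0.0004, -0.0187], "rot": [-0.2, 0, 0.3], "gripper": 0},
    {"travel": [0, 0, 0], "rot": [0, 0, 0], "gripper": 0},
    {"travel": [0.0063, -0.0258, -0.0107], "rot": [0, 0, 0], "gripper": 0},
    {"travel": [0.0063, -0.0258, -0.0107], "rot": [0, 0, 0], "gripper": 0},
    {"travel": [0.0063, -0.0258, -0.0107], "rot": [0, 0, 0], "gripper": 0},
    {"travel": [0, 0, 0], "rot": [0, 0, 0], "gripper": 0},
    {"travel": [0, 0, 0], "rot": [0, 0, 0], "gripper": 0}
  ]
}}

```text
t: 62.48
tool_pos: [0.5083, 0.3078, 0.0515]
tool_rot: [0.511, 0.653, -0.344, 0.441]
ft_force: [-0.2, 0.2, -0.2]
finger_gap: 0.0875
finger_force: 0.0
```

Request:
{"method": "jog_arm", "body": {
  "series": [
    {"travel": [0, 0, 0], "rot": [0, 0, 0], "gripper": 1},
    {"travel": [0, 0, 0], "rot": [0, 0, 0], "gripper": 1},
    {"travel": [0, 0, 0], "rot": [0, 0, 0], "gripper": 1},
    {"travel": [0, 0, 0], "rot": [0, 0, 0], "gripper": 1},
    {"travel": [0, 0, 0], "rot": [0, 0, 0], "gripper": 1},
    {"travel": [0, 0, 0], "rot": [0, 0, 0], "gripper": 1}
  ],
  "force": 55
}}

```text
t: 63.22
tool_pos: [0.5078, 0.307, 0.0503]
tool_rot: [0.51, 0.653, -0.345, 0.441]
ft_force: [-0.6, 0.1, 0.9]
finger_gap: 0.0436
finger_force: 55.0
```

Request:
{"method": "jog_arm", "body": {
  "series": [
    {"travel": [0, 0, 0.02], "rot": [0, 0, 0], "gripper": 1},
    {"travel": [0, 0, 0.04], "rot": [0, 0, 0], "gripper": 1},
    {"travel": [0, 0, 0.04], "rot": [0, 0, 0], "gripper": 1},
    {"travel": [0, 0, 0.045], "rot": [0, 0, 0], "gripper": 1},
    {"travel": [0, 0, 0.045], "rot": [0, 0, 0], "gripper": 1},
    {"travel": [0, 0, 0], "rot": [0, 0, 0], "gripper": 1},
    {"travel": [0, 0, 0], "rot": [0, 0, 0], "gripper": 1}
  ]
}}

```text
t: 64.1
tool_pos: [0.5074, 0.3067, 0.2395]
tool_rot: [0.51, 0.654, -0.345, 0.44]
ft_force: [0.5, 0.0, -4.3]
finger_gap: 0.0436
finger_force: 55.0
```

```bash
python3 - <<'E'
from plan import *
s=st();held()
s=go('mid',np.array([.48,.2,.27]),100,0)
s=go('pre',place(-.082,off=.005,up=.15),FA,40,s)
E
```

```text
t 64.1
q [ 0.9263  0.8207  1.2079 -0.8796  1.9387  0.7273]
tool_pos [0.5074 0.3067 0.2395]
tool_rot [ 0.5101  0.6535 -0.3451  0.44  ]
ft_force [ 0.5296  0.0189 -4.2535]
finger_gap 0.0436
finger_force 54.9985
held: n 12572 10128 ang(x,z) -139.2 ends xz [0.0449 0.0015] [-0.0197 -0.0542]
mid: to [0.48  0.2   0.239] d=[-2.730e-02 -1.065e-01  1.000e-04] w=[66.63 13.97 -3.61] n=8 per row d=[-0.0034, -0.0133, 0.0] w=[8.33, 1.75, -0.45] q=[ 0.26  0.21  1.63 -0.    1.31  0.09] c=1e-29
pre: to [0.485  0.0785 0.1573] d=[ 0.005  -0.1215 -0.0817] w=[39.65  5.38 -4.36] n=5 per row d=[0.001, -0.0243, -0.0163] w=[7.93, 1.08, -0.87] q=[-0.47  0.44  1.79  0.59  1.38 -0.82] c=3e-29
```

Request:
{"method": "jog_arm", "body": {
  "series": [
    {"travel": [-0.0034, -0.0133, 0], "rot": [8.33, 1.75, -0.45], "gripper": 1},
    {"travel": [-0.0034, -0.0133, 0], "rot": [8.33, 1.75, -0.45], "gripper": 1},
    {"travel": [-0.0034, -0.0133, 0], "rot": [8.33, 1.75, -0.45], "gripper": 1},
    {"travel": [-0.0034, -0.0133, 0], "rot": [8.33, 1.75, -0.45], "gripper": 1},
    {"travel": [-0.0034, -0.0133, 0], "rot": [8.33, 1.75, -0.45], "gripper": 1},
    {"travel": [-0.0034, -0.0133, 0], "rot": [8.33, 1.75, -0.45], "gripper": 1},
    {"travel": [-0.0034, -0.0133, 0], "rot": [8.33, 1.75, -0.45], "gripper": 1},
    {"travel": [-0.0034, -0.0133, 0], "rot": [8.33, 1.75, -0.45], "gripper": 1}
  ]
}}

```text
t: 65.15
tool_pos: [0.4791, 0.1996, 0.239]
tool_rot: [0.643, 0.766, 0.0, -0.002]
ft_force: [-0.6, -0.3, -3.7]
finger_gap: 0.0434
finger_force: 55.0
```

Request:
{"method": "jog_arm", "body": {
  "series": [
    {"travel": [0.001, -0.0243, -0.0163], "rot": [8.1, 1.1, -0.87], "gripper": 1},
    {"travel": [0.001, -0.0243, -0.0163], "rot": [8.1, 1.1, -0.87], "gripper": 1},
    {"travel": [0.001, -0.0243, -0.0163], "rot": [8.1, 1.1, -0.87], "gripper": 1},
    {"travel": [0.001, -0.0243, -0.0163], "rot": [8.1, 1.1, -0.87], "gripper": 1},
    {"travel": [0.001, -0.0243, -0.0163], "rot": [8.1, 1.1, -0.87], "gripper": 1},
    {"travel": [0, 0, 0], "rot": [0, 0, 0], "gripper": 1},
    {"travel": [0, 0, 0], "rot": [0, 0, 0], "gripper": 1}
  ]
}}

```text
t: 66.03
tool_pos: [0.4845, 0.0791, 0.1578]
tool_rot: [0.632, 0.692, 0.234, -0.26]
ft_force: [-0.7, 1.1, -4.1]
finger_gap: 0.0435
finger_force: 55.0
```

```bash
python3 - <<'E'
from plan import *
s=st();held();seats()
s=go('place',place(-.082,off=.005,up=.004,th=40.8),FA,40.8)
E
```

```text
t 66.025
q [-0.4735  0.4478  1.783   0.5948  1.3867 -0.8219]
tool_pos [0.4845 0.0791 0.1578]
tool_rot [ 0.6315  0.6921  0.2339 -0.2599]
ft_force [-0.6733  1.0893 -4.053 ]
finger_gap 0.0435
finger_force 54.9963
held: n 12587 10120 ang(x,z) -139.1 ends xz [0.0454 0.0018] [-0.0191 -0.0541]
top 731 s [0.0455 0.0884] x [-0.046   0.0519] z [0.0332 0.0356 0.038 ] 0.2
top 739 s [-0.0297  0.0142] x [-0.0476  0.0498] z [0.0333 0.0357 0.0378] 87.8
scene 724 s [0.0426 0.0873] x [-0.0455  0.0517] z [0.0337 0.0358 0.0378] 0.2
scene 833 s [-0.0325  0.0129] x [-0.047   0.0512] z [0.0337 0.0359 0.0377] 86.9
place: to [0.4849 0.0788 0.0115] d=[-0.0002 -0.0015 -0.1479] w=[-0.02 -0.02 -0.06] n=4 per row d=[-0.0001, -0.0004, -0.037] w=[-0.0, -0.0, -0.01] q=[-0.47  0.69  1.86  0.66  1.13 -1.02] c=6e-29
```

Request:
{"method": "jog_arm", "body": {
  "series": [
    {"travel": [0, -0.0015, -0.045], "rot": [0, 0, 0], "gripper": 1},
    {"travel": [0, 0, -0.045], "rot": [0, 0, 0], "gripper": 1},
    {"travel": [0, 0, -0.04], "rot": [0, 0, 0], "gripper": 1},
    {"travel": [0, 0, -0.015], "rot": [0, 0, 0], "gripper": 1},
    {"travel": [0, 0, 0], "rot": [0, 0, 0], "gripper": 1},
    {"travel": [0, 0, 0], "rot": [0, 0, 0], "gripper": 1}
  ]
}}

```text
t: 66.92
tool_pos: [0.4865, 0.0776, 0.0152]
tool_rot: [0.631, 0.693, 0.235, -0.258]
ft_force: [0.1, 0.3, -3.8]
finger_gap: 0.0436
finger_force: 55.0
```

Request:
{"method": "jog_arm", "body": {
  "series": [
    {"travel": [0, 0, -0.0035], "rot": [0, 0, 0], "gripper": 1},
    {"travel": [0, 0, 0], "rot": [0, 0, 0], "gripper": 1}
  ]
}}

```text
t: 67.18
tool_pos: [0.486, 0.0773, 0.0108]
tool_rot: [0.631, 0.693, 0.235, -0.258]
ft_force: [0.1, 0.2, -3.4]
finger_gap: 0.0434
finger_force: 55.0
```

Request:
{"method": "jog_arm", "body": {
  "series": [
    {"travel": [0, 0, -0.0015], "rot": [0, 0, 0], "gripper": 1},
    {"travel": [0, 0, 0], "rot": [0, 0, 0], "gripper": 1}
  ]
}}

```text
t: 67.42
tool_pos: [0.4857, 0.0775, 0.0088]
tool_rot: [0.631, 0.693, 0.235, -0.259]
ft_force: [-0.7, -0.4, -3.9]
finger_gap: 0.0433
finger_force: 55.0
```

Request:
{"method": "jog_arm", "body": {
  "series": [
    {"travel": [0, 0, -0.001], "rot": [0, 0, 0], "gripper": 1},
    {"travel": [0, 0, 0], "rot": [0, 0, 0], "gripper": 1}
  ]
}}

```text
t: 67.68
tool_pos: [0.4857, 0.0775, 0.0081]
tool_rot: [0.631, 0.693, 0.235, -0.259]
ft_force: [-1.2, -1.3, -0.1]
finger_gap: 0.0435
finger_force: 55.0
```

Request:
{"method": "jog_arm", "body": {
  "series": [
    {"travel": [0, 0, 0], "rot": [0, 0, 0], "gripper": 0.35},
    {"travel": [0, 0, 0], "rot": [0, 0, 0], "gripper": 0.35},
    {"travel": [0, 0, 0], "rot": [0, 0, 0], "gripper": 0.35},
    {"travel": [0, 0, 0], "rot": [0, 0, 0], "gripper": 0.35},
    {"travel": [0.001, -0.0064, 0.0077], "rot": [0, 0, 0], "gripper": 0.35},
    {"travel": [0.002, -0.019, 0.023], "rot": [0, 0, 0], "gripper": 0.35},
    {"travel": [0.002, -0.019, 0.03], "rot": [0, 0, 0], "gripper": 0.35},
    {"travel": [0, 0, 0.06], "rot": [0, 0, 0], "gripper": 0.6},
    {"travel": [0, -0.02, 0.06], "rot": [0, 0, 0], "gripper": 0.6},
    {"travel": [0, 0, 0], "rot": [0, 0, 0], "gripper": 0.6}
  ]
}}

```text
t: 68.92
tool_pos: [0.4933, 0.0107, 0.1917]
tool_rot: [0.631, 0.694, 0.236, -0.254]
ft_force: [-0.0, 0.2, -0.2]
finger_gap: 0.0353
finger_force: 0.0
```

```bash
cat >> plan.py <<'E'
PV=np.array([.7122,.0850,0])
def strap():
    for n in ('top','scene'):
        p=shot(n);W=cloud(p);z=W[...,2];d=W-PV;r=np.hypot(d[...,0],d[...,1])
        m=(z>.049)&(z<.058)&(r>.05)&(r<.26)&(d[...,0]<.06)&(d[...,1]<.06)&(p['color'].max(-1)<140)
        w=W[m][:,:2]
        if len(w)<50: print(n,len(w)); continue
        a=np.degrees(np.arctan2(np.median(d[m][:,1]/r[m]),np.median(d[m][:,0]/r[m])))%360
        print(n,len(w),'strap dir',a.round(1),'value',np.radians(a-(FA+90)).round(3))
        b=(z>.09)&(z<.15)&(r>.24)&(r<.34)&(d[...,0]<.06)&(d[...,1]<.03)
        if b.sum()>20: print('  lever',W[b].mean(0).round(4),np.round(cv2.minAreaRect((W[b][:,:2]*1000).astype(np.float32))[1:],1))
E
python3 - <<'E'
from plan import *
st();seats();strap()
a=85.4; d=np.array([np.cos(np.radians(265.4)),np.sin(np.radians(265.4)),0])
s=go('above',PV+.18*d+.12*Z,a,0)
for A in (85,45,5): print(A,ik(PV+.18*np.array([np.cos(np.radians(A+180)),np.sin(np.radians(A+180)),0])+.02*Z,rot(A,0,1),env.read_state()['q'])[0].round(2))
E
```

```text
t 68.925
q [-0.5736  0.4356  1.6843  0.5414  1.5135 -0.8388]
tool_pos [0.4933 0.0107 0.1917]
tool_rot [ 0.6311  0.694   0.2359 -0.254 ]
ft_force [-0.0177  0.2309 -0.1668]
finger_gap 0.0353
finger_force 0.0
top 724 s [0.045  0.0884] x [-0.046   0.0516] z [0.0332 0.0356 0.0378] 0.0
top 744 s [-0.0304  0.0143] x [-0.0477  0.0501] z [0.0333 0.0355 0.0378] 87.6
top 779 s [-0.1022 -0.0592] x [-0.047   0.0504] z [0.0334 0.0357 0.0379] 89.6
scene 709 s [0.0428 0.0871] x [-0.046   0.0525] z [0.0337 0.0358 0.0377] 0.5
scene 831 s [-0.0324  0.0129] x [-0.0474  0.0512] z [0.0336 0.0358 0.0377] 88.1
scene 949 s [-0.1047 -0.061 ] x [-0.0469  0.0516] z [0.0335 0.0358 0.0375] 89.9
top 825 strap dir 265.5 value 1.398Traceback (most recent call last):
  File "<stdin>", line 2, in <module>
  File "plan.py", line 97, in strap
    if b.sum()>20: print('  lever',W[b].mean(0).round(4),np.round(cv2.minAreaRect((W[b][:,:2]*1000).astype(np.float32))[1:],1))
                                                         ~~~~~~~~^^^^^^^^^^^^^^^^^^^^^^^^^^^^^^^^^^^^^^^^^^^^^^^^^^^^^^^^^^^^^
    return _wrapfunc(a, 'round', decimals=decimals, out=out)
    return _wrapit(obj, method, *args, **kwds)
    conv = _array_converter(obj)
ValueError: setting an array element with a sequence. The requested array has an inhomogeneous shape after 1 dimensions. The detected shape was (2,) + inhomogeneous part.
```

All three plates lie flat and straight on the rails. Now the strap, which reads 1.40 rad.

```bash
sed -i "s/print('  lever',W\[b\].mean(0).round(4).*/print('  lever',b.sum(),W[b].mean(0).round(4),cv2.minAreaRect((W[b][:,:2]*1000).astype(np.float32)))/" plan.py
python3 - <<'E'
from plan import *
D=lambda A:np.array([np.cos(np.radians(A+180)),np.sin(np.radians(A+180)),0])
a=85.5
s=go('above',PV+.18*D(a)+.12*Z,a,0)
s=go('down',PV+.18*D(a)+.051*Z,a,0,s)
for A in range(75,-1,-10): s=go(str(A),PV+.18*D(A)+.051*Z,A,0,s)
E
```

```text
above: to [ 0.6981 -0.0944  0.089 ] d=[ 0.208  -0.1079 -0.0985] w=[-40.94  -0.39  -9.39] n=5 per row d=[0.0416, -0.0216, -0.0197] w=[-8.19, -0.08, -1.88] q=[-0.23  0.61  1.37  0.    1.16 -0.15] c=8e-20
down: to [ 0.6981 -0.0944  0.02  ] d=[ 0.     0.    -0.069] w=[0. 0. 0.] n=2 per row d=[0.0, 0.0, -0.0345] w=[0.0, 0.0, 0.0] q=[-0.23  0.68  1.42 -0.    1.04 -0.15] c=1e-18
75: to [ 0.6656 -0.0889  0.02  ] d=[-0.0325  0.0056  0.    ] w=[  0.    0.  -10.5] n=2 per row d=[-0.0162, 0.0028, 0.0] w=[0.0, 0.0, -5.25] q=[-0.24  0.64  1.51 -0.    0.99  0.03] c=3e-30
65: to [ 0.6361 -0.0781  0.02  ] d=[-0.0295  0.0107  0.    ] w=[  0.   0. -10.] n=2 per row d=[-0.0147, 0.0054, 0.0] w=[0.0, 0.0, -5.0] q=[-0.23  0.61  1.58 -0.    0.95  0.21] c=1e-29
55: to [ 0.609  -0.0624  0.02  ] d=[-0.0272  0.0157 -0.    ] w=[  0.   0. -10.] n=2 per row d=[-0.0136, 0.0078, -0.0] w=[0.0, 0.0, -5.0] q=[-0.22  0.58  1.65 -0.    0.91  0.4 ] c=1e-28
45: to [ 0.5849 -0.0423  0.02  ] d=[-0.024   0.0202  0.    ] w=[  0.   0. -10.] n=2 per row d=[-0.012, 0.0101, 0.0] w=[0.0, 0.0, -5.0] q=[-0.19  0.55  1.71 -0.    0.88  0.6 ] c=2e-26
35: to [ 0.5648 -0.0182  0.02  ] d=[-0.0202  0.024   0.    ] w=[  0.   0. -10.] n=2 per row d=[-0.0101, 0.012, 0.0] w=[0.0, 0.0, -5.0] q=[-0.15  0.53  1.76 -0.    0.85  0.81] c=1e-24
25: to [0.5491 0.0089 0.02  ] d=[-0.0157  0.0272  0.    ] w=[  0.   0. -10.] n=2 per row d=[-0.0078, 0.0136, 0.0] w=[0.0, 0.0, -5.0] q=[-0.11  0.51  1.8  -0.    0.83  1.02] c=2e-23
15: to [0.5383 0.0384 0.02  ] d=[-0.0107  0.0295  0.    ] w=[  0.   0. -10.] n=2 per row d=[-0.0054, 0.0147, 0.0] w=[0.0, 0.0, -5.0] q=[-0.06  0.5   1.82 -0.    0.82  1.25] c=2e-24
5: to [0.5329 0.0693 0.02  ] d=[-0.0054  0.0309  0.    ] w=[  0.   0. -10.] n=2 per row d=[-0.0027, 0.0154, 0.0] w=[0.0, 0.0, -5.0] q=[0.   0.5  1.82 0.   0.82 1.48] c=2e-21
```

Request:
{"method": "jog_arm", "body": {
  "series": [
    {"travel": [0.0416, -0.0216, 0], "rot": [-8.19, -0.08, -1.88], "gripper": 0.6},
    {"travel": [0.0416, -0.0216, 0], "rot": [-8.19, -0.08, -1.88], "gripper": 0.6},
    {"travel": [0.0416, -0.0216, -0.01], "rot": [-8.19, -0.08, -1.88], "gripper": 0.6},
    {"travel": [0.0416, -0.0216, -0.04], "rot": [-8.19, -0.08, -1.88], "gripper": 0.6},
    {"travel": [0.0416, -0.0216, -0.045], "rot": [-8.19, -0.08, -1.88], "gripper": 0.6},
    {"travel": [0, 0, 0], "rot": [0, 0, 0], "gripper": 0.6},
    {"travel": [0, 0, 0], "rot": [0, 0, 0], "gripper": 0.6}
  ]
}}

```text
t: 69.95
tool_pos: [0.6953, -0.0929, 0.0927]
tool_rot: [0.734, 0.679, -0.001, -0.002]
ft_force: [0.7, -0.2, 0.7]
finger_gap: 0.0348
finger_force: 0.0
```

```bash
python3 - <<'E'
from plan import *
D=lambda A:np.array([np.cos(np.radians(A+180)),np.sin(np.radians(A+180)),0])
a=85.5;st()
s=go('down',PV+.18*D(a)+.051*Z,a,0)
p=shot('wrist');W=wcloud(p);z=W[...,2]
m=(z>.048)&(z<.059)&(abs(W[...,1]+.08)<.06); w=W[m]; print(m.sum()); 
if m.sum()>50:
    for y0 in (-.13,-.11,-.09,-.07,-.05,-.03):
        k=abs(w[:,1]-y0)<.006
        if k.sum()>5: print(y0,np.percentile(w[k][:,0],[2,98]).round(4))
E
```

```text
t 69.95
q [-2.3160e-01  6.0060e-01  1.3754e+00  8.0000e-04  1.1694e+00 -1.5500e-01]
tool_pos [ 0.6953 -0.0929  0.0927]
tool_rot [ 0.7337  0.6794 -0.0008 -0.0018]
ft_force [ 0.73   -0.2166  0.7061]
finger_gap 0.0348
finger_force 0.0
down: to [ 0.6981 -0.0944  0.02  ] d=[ 0.0028 -0.0016 -0.0727] w=[-0.09 -0.21 -0.1 ] n=2 per row d=[0.0014, -0.0008, -0.0364] w=[-0.05, -0.1, -0.05] q=[-0.23  0.68  1.42 -0.    1.04 -0.15] c=8e-31
7133
-0.13 [0.6854 0.7063]
-0.11 [0.6866 0.7081]
-0.09 [0.6881 0.7092]
-0.07 [0.6899 0.7111]
-0.05 [0.6919 0.9345]
-0.03 [0.6931 0.9403]
```

Request:
{"method": "jog_arm", "body": {
  "series": [
    {"travel": [0.0028, -0.0016, -0.025], "rot": [0, -0.2, -0.1], "gripper": 0.6},
    {"travel": [0, 0, -0.025], "rot": [0, 0, 0], "gripper": 0.6},
    {"travel": [0, 0, -0.02], "rot": [0, 0, 0], "gripper": 0.6},
    {"travel": [0, 0, 0], "rot": [0, 0, 0], "gripper": 0.6},
    {"travel": [0, 0, 0], "rot": [0, 0, 0], "gripper": 0.6}
  ]
}}

```text
t: 70.62
tool_pos: [0.7004, -0.0958, 0.0256]
tool_rot: [0.735, 0.678, 0.002, 0.002]
ft_force: [1.0, 0.5, 1.0]
finger_gap: 0.0345
finger_force: 0.0
```

Request:
{"method": "jog_arm", "body": {
  "series": [
    {"travel": [-0.0162, 0.0028, 0], "rot": [0, 0, -5.25], "gripper": 0.6},
    {"travel": [-0.0162, 0.0028, 0], "rot": [0, 0, -5.25], "gripper": 0.6},
    {"travel": [-0.0147, 0.0054, 0], "rot": [0, 0, -5], "gripper": 0.6},
    {"travel": [-0.0147, 0.0054, 0], "rot": [0, 0, -5], "gripper": 0.6},
    {"travel": [-0.0136, 0.0078, 0], "rot": [0, 0, -5], "gripper": 0.6},
    {"travel": [-0.0136, 0.0078, 0], "rot": [0, 0, -5], "gripper": 0.6},
    {"travel": [-0.012, 0.0101, 0], "rot": [0, 0, -5], "gripper": 0.6},
    {"travel": [-0.012, 0.0101, 0], "rot": [0, 0, -5], "gripper": 0.6},
    {"travel": [0, 0, 0], "rot": [0, 0, 0], "gripper": 0.6}
  ]
}}

```text
t: 71.75
tool_pos: [0.587, -0.0428, 0.0258]
tool_rot: [0.924, 0.383, 0.001, 0.002]
ft_force: [-0.3, 0.9, 0.9]
finger_gap: 0.0352
finger_force: 0.0
```

```bash
python3 - <<'E'
from plan import *
D=lambda A:np.array([np.cos(np.radians(A+180)),np.sin(np.radians(A+180)),0])
st();strap()
s=go('45',PV+.18*D(45)+.051*Z,45,0)
E
```

```text
t 71.75
q [-0.1886  0.5437  1.7071 -0.0029  0.8862  0.5983]
tool_pos [ 0.587  -0.0428  0.0258]
tool_rot [0.9238 0.3828 0.0013 0.0022]
ft_force [-0.3103  0.9204  0.9339]
finger_gap 0.0352
finger_force 0.0
top 508 strap dir 224.4 value 0.68
scene 751 strap dir 223.1 value 0.657
  lever 241 [ 0.5023 -0.1144  0.123 ] ((505.899169921875, -118.09248352050781), (12.60643196105957, 25.11724090576172), 25.79353904724121)
45: to [ 0.5849 -0.0423  0.02  ] d=[-0.0032  0.0013 -0.0055] w=[ 0.2   0.29 -0.05] n=1 per row d=[-0.0032, 0.0013, -0.0055] w=[0.2, 0.29, -0.05] q=[-0.19  0.55  1.71 -0.    0.88  0.6 ] c=8e-19
```

Request:
{"method": "jog_arm", "body": {
  "series": [
    {"travel": [-0.0115, 0.0125, -0.003], "rot": [0, 0, -5], "gripper": 0.6},
    {"travel": [-0.0115, 0.0125, 0], "rot": [0, 0, -5], "gripper": 0.6},
    {"travel": [-0.0078, 0.0136, 0], "rot": [0, 0, -5], "gripper": 0.6},
    {"travel": [-0.0078, 0.0136, 0], "rot": [0, 0, -5], "gripper": 0.6},
    {"travel": [-0.0054, 0.0147, 0], "rot": [0, 0, -5], "gripper": 0.6},
    {"travel": [-0.0054, 0.0147, 0], "rot": [0, 0, -5], "gripper": 0.6},
    {"travel": [-0.0027, 0.0154, 0], "rot": [0, 0, -5], "gripper": 0.6},
    {"travel": [-0.0027, 0.0154, 0], "rot": [0, 0, -4.6], "gripper": 0.6},
    {"travel": [0, 0, 0], "rot": [0, 0, 0], "gripper": 0.6},
    {"travel": [0, 0, 0], "rot": [0, 0, 0], "gripper": 0.6}
  ]
}}

```text
t: 73.1
tool_pos: [0.5328, 0.0687, 0.0217]
tool_rot: [0.999, 0.048, 0.0, 0.002]
ft_force: [0.6, 0.4, -0.7]
finger_gap: 0.0351
finger_force: 0.0
```

Request:
{"method": "jog_arm", "body": {
  "series": [
    {"travel": [0, 0.003, 0], "rot": [0, 0, 0], "gripper": 0.6},
    {"travel": [0, 0, 0], "rot": [0, 0, 0], "gripper": 0.6}
  ]
}}

```text
t: 73.35
tool_pos: [0.5322, 0.0719, 0.0216]
tool_rot: [0.999, 0.047, 0.0, 0.002]
ft_force: [-0.3, -1.1, 0.1]
finger_gap: 0.0351
finger_force: 0.0
```

Request:
{"method": "jog_arm", "body": {
  "series": [
    {"travel": [0, 0.002, 0], "rot": [0, 0, 0], "gripper": 0.6},
    {"travel": [0, 0, 0], "rot": [0, 0, 0], "gripper": 0.6}
  ]
}}

```text
t: 73.6
tool_pos: [0.5321, 0.074, 0.0216]
tool_rot: [0.999, 0.047, 0.0, 0.002]
ft_force: [0.8, -1.4, -0.8]
finger_gap: 0.0352
finger_force: 0.7
```

```bash
python3 - <<'E'
from plan import *
st();strap()
E
```

```text
t 73.6
q [ 0.0129  0.4987  1.8226 -0.0061  0.82    1.4945]
tool_pos [0.5321 0.074  0.0216]
tool_rot [9.989e-01 4.670e-02 1.000e-04 2.200e-03]
ft_force [ 0.7782 -1.4224 -0.782 ]
finger_gap 0.0352
finger_force 0.7216
top 0
scene 498 strap dir 185.1 value -0.005
  lever 413 [0.4197 0.061  0.1225] ((421.7186584472656, 58.233131408691406), (24.75808334350586, 13.074600219726562), 73.4277572631836)
```

Request:
{"method": "jog_arm", "body": {
  "series": [
    {"travel": [0, 0.0015, 0], "rot": [0, 0, 0], "gripper": 0.6},
    {"travel": [0, 0, 0], "rot": [0, 0, 0], "gripper": 0.6}
  ]
}}

```text
t: 73.95
tool_pos: [0.5321, 0.074, 0.0215]
tool_rot: [0.999, 0.047, -0.0, 0.003]
ft_force: [-0.4, -8.3, -0.1]
finger_gap: 0.0351
finger_force: 4.3
```

Request:
{"method": "jog_arm", "body": {
  "series": [
    {"travel": [0, 0.0015, 0], "rot": [0, 0, 0], "gripper": 0.6},
    {"travel": [0, 0, 0], "rot": [0, 0, 0], "gripper": 0.6}
  ]
}}

```text
t: 74.2
tool_pos: [0.532, 0.0741, 0.0214]
tool_rot: [0.999, 0.048, -0.0, 0.004]
ft_force: [-0.4, -14.4, 0.0]
finger_gap: 0.0354
finger_force: 7.5
```

```bash
python3 - <<'E'
from plan import *
st()
p=shot('scene');W=cloud(p);z=W[...,2]
b=(z>.09)&(z<.16)&(np.hypot(W[...,0]-.4237,W[...,1]-.0576)<.04)
w=W[b];print(b.sum(),'z',w[:,2].min().round(3),w[:,2].max().round(3)); t=w[w[:,2]>.142]; print('top face',len(t),cv2.minAreaRect((t[:,:2]*1000).astype(np.float32)),t[:,:2].mean(0))
t=w; print(cv2.minAreaRect((t[:,:2]*1000).astype(np.float32)))
I=p['color'][...,::-1]; ys,xs=np.where(b); y0,x0=ys.min()-25,xs.min()-30
cv2.imwrite('pics/lev.png',cv2.resize(I[y0:y0+90,x0:x0+110],(660,540),interpolation=cv2.INTER_CUBIC))
E
```

```text
t 74.2
q [ 0.0164  0.4993  1.8218 -0.012   0.8207  1.5003]
tool_pos [0.532  0.0741 0.0214]
tool_rot [ 9.989e-01  4.750e-02 -2.000e-04  4.400e-03]
ft_force [ -0.4476 -14.3636   0.046 ]
finger_gap 0.0354
finger_force 7.5237
411 z 0.09 0.148
top face 86 ((422.8969421386719, 58.47205352783203), (23.325395584106445, 14.444559097290039), 69.81498718261719) [0.42146606 0.05921011]
((422.0635986328125, 58.05669021606445), (25.328187942504883, 15.57498836517334), 68.84851837158203)
```

View pics/lev.png

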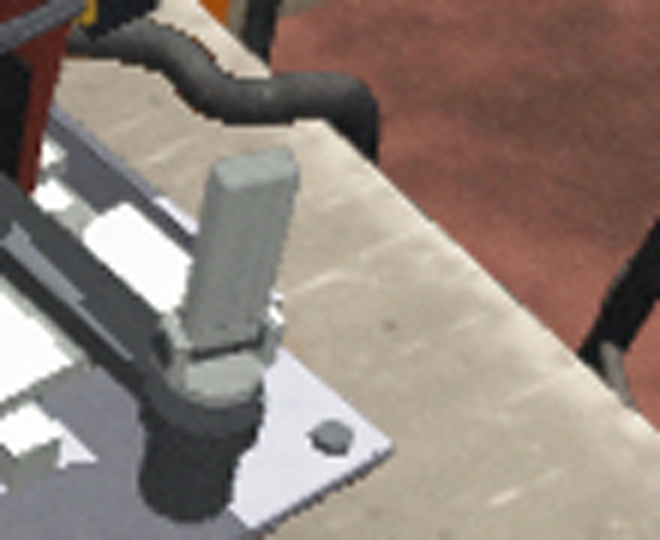

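```bash
python3 - <<'E'
from plan import *
B=FO-.145*l(FA-90); print(B)
for A in (250,200,150,95.45,90):
    zt=rot(A,0).as_matrix()[:,2]
    q,c=ik(B+.113*Z+OFF*zt,rot(A,0),[0.1,.4,1.9,0,.8,-2.8+(250-A)*.0175]); print(A,q.round(3),c)
s=go('up',B+.113*Z+.0*Z,5.4,0)
E
```

```text
[0.42365548 0.05762832 0.        ]
250 [-0.027  0.277  2.006 -0.     0.858 -2.819] 1.4474896455118365e-18
200 [-0.027  0.277  2.006 -0.     0.858 -1.947] 3.2957475807132055e-19
150 [-0.027  0.277  2.006 -0.     0.858 -1.074] 3.034157110217495e-19
95.45 [-0.027  0.277  2.006 -0.     0.858 -0.122] 2.872977648943861e-19
90 [-0.027  0.277  2.006 -0.     0.858 -0.027] 2.8614116333372735e-19
up: to [0.4237 0.0576 0.082 ] d=[-0.1084 -0.0165  0.0605] w=[ 0.5   0.   -0.05] n=3 per row d=[-0.0361, -0.0055, 0.0202] w=[0.17, 0.0, -0.02] q=[-0.03  0.28  2.01 -0.    0.86  1.45] c=3e-24
```

Request:
{"method": "jog_arm", "body": {
  "series": [
    {"travel": [0, -0.003, 0], "rot": [0, 0, 0], "gripper": 0.6},
    {"travel": [0, 0, 0.02], "rot": [0, 0, 0], "gripper": 0.6},
    {"travel": [0, 0, 0.06], "rot": [0, 0, 9], "gripper": 0.2},
    {"travel": [0, 0, 0.06], "rot": [0, 0, 10], "gripper": 0.2},
    {"travel": [0, 0, 0.04], "rot": [0, 0, 10], "gripper": 0.2},
    {"travel": [0, 0, 0.02], "rot": [0, 0, 10], "gripper": 0.2},
    {"travel": [0, 0, 0], "rot": [0, 0, 10], "gripper": 0.2},
    {"travel": [0, 0, 0], "rot": [0, 0, 10], "gripper": 0.2},
    {"travel": [0, 0, 0], "rot": [0, 0, 10], "gripper": 0.2},
    {"travel": [0, 0, 0], "rot": [0, 0, 10], "gripper": 0.2},
    {"travel": [0, 0, 0], "rot": [0, 0, 10], "gripper": 0.2},
    {"travel": [0, 0, 0], "rot": [0, 0, 10], "gripper": 0.2}
  ]
}}

```text
t: 75.75
tool_pos: [0.5318, 0.0747, 0.2215]
tool_rot: [0.611, 0.792, 0.002, 0.001]
ft_force: [-0.5, -0.3, -0.0]
finger_gap: 0.0701
finger_force: 0.0
```

Request:
{"method": "jog_arm", "body": {
  "series": [
    {"travel": [-0.01, 0, 0], "rot": [0, 0, 10], "gripper": 0.2},
    {"travel": [-0.01, 0, 0], "rot": [0, 0, 10], "gripper": 0.2},
    {"travel": [-0.01, 0, 0], "rot": [0, 0, 10], "gripper": 0.2},
    {"travel": [-0.01, 0, 0], "rot": [0, 0, 10], "gripper": 0.2},
    {"travel": [-0.01, 0, 0], "rot": [0, 0, 10], "gripper": 0.2},
    {"travel": [-0.01, 0, 0], "rot": [0, 0, 10], "gripper": 0.2},
    {"travel": [-0.01, 0, 0], "rot": [0, 0, 10], "gripper": 0.2},
    {"travel": [-0.01, 0, 0], "rot": [0, 0, 10], "gripper": 0.2},
    {"travel": [-0.01, 0, 0], "rot": [0, 0, 10], "gripper": 0.2},
    {"travel": [-0.01, 0, 0], "rot": [0, 0, 10], "gripper": 0.2},
    {"travel": [0, 0, 0], "rot": [0, 0, 0], "gripper": 0.2},
    {"travel": [0, 0, 0], "rot": [0, 0, 0], "gripper": 0.2}
  ]
}}

```text
t: 77.25
tool_pos: [0.4324, 0.0744, 0.2217]
tool_rot: [-0.209, 0.978, 0.002, -0.0]
ft_force: [0.1, 0.3, -0.2]
finger_gap: 0.0703
finger_force: 0.0
```

```bash
python3 - <<'E'
from plan import *
B=FO-.145*l(FA-90)
st();strap()
s=go('pre',B+.19*Z,250,0)
for n in ('top','scene'):
    p=shot(n);W=cloud(p);z=W[...,2]
    b=(z>.142)&(z<.153)&(np.hypot(W[...,0]-.4237,W[...,1]-.0576)<.025)
    if b.sum()>10: print(n,b.sum(),cv2.minAreaRect((W[b][:,:2]*1000).astype(np.float32)))
E
```

```text
t 77.25
q [ 0.0088  0.1004  1.8067  0.0044  1.2356 -1.9849]
tool_pos [0.4324 0.0744 0.2217]
tool_rot [-2.092e-01  9.779e-01  2.100e-03 -1.000e-04]
ft_force [ 0.1051  0.3369 -0.2139]
finger_gap 0.0703
finger_force 0.0
top 770 strap dir 184.9 value -0.01
scene 899 strap dir 184.5 value -0.017
  lever 410 [0.4197 0.061  0.1227] ((422.3797607421875, 58.331443786621094), (25.57134246826172, 13.637042999267578), 77.1876449584961)
pre: to [0.4237 0.0576 0.159 ] d=[-0.0089 -0.0166 -0.0626] w=[-0.18 -0.16 45.79] n=6 per row d=[-0.0015, -0.0028, -0.0104] w=[-0.03, -0.03, 7.63] q=[-0.03  0.16  1.92 -0.    1.07 -2.82] c=5e-28
scene 82 ((422.5249328613281, 58.67826461791992), (23.947114944458008, 11.75418758392334), 76.56025695800781)
```

Request:
{"method": "jog_arm", "body": {
  "series": [
    {"travel": [-0.0015, -0.0028, 0], "rot": [0, 0, 7.9], "gripper": 0.2},
    {"travel": [-0.0015, -0.0028, 0], "rot": [0, 0, 7.9], "gripper": 0.2},
    {"travel": [-0.0015, -0.0028, 0], "rot": [0, 0, 7.9], "gripper": 0.2},
    {"travel": [-0.0015, -0.0028, -0.02], "rot": [0, 0, 7.9], "gripper": 0.2},
    {"travel": [-0.0015, -0.0028, -0.02], "rot": [0, 0, 7.9], "gripper": 0.2},
    {"travel": [-0.0014, -0.0026, 0], "rot": [-0.2, -0.2, 7.9], "gripper": 0.2},
    {"travel": [0, 0, 0], "rot": [0, 0, 0], "gripper": 0.2},
    {"travel": [0, 0, 0], "rot": [0, 0, 0], "gripper": 0.2}
  ]
}}

```text
t: 78.45
tool_pos: [0.4236, 0.0576, 0.1818]
tool_rot: [-0.585, 0.811, -0.001, -0.0]
ft_force: [0.3, 0.6, 0.8]
finger_gap: 0.0704
finger_force: 0.0
```

```bash
python3 - <<'E'
from plan import *
B=FO-.145*l(FA-90)
st()
s=go('grip',B+.113*Z,252,0)
p=shot('wrist','w12.png');W=wcloud(p);z=W[...,2]
b=(z>.14)&(z<.152)&(np.hypot(W[...,0]-.4237,W[...,1]-.0576)<.024)
print(b.sum(),cv2.minAreaRect((W[b][:,:2]*1000).astype(np.float32)))
E
```

```text
t 78.45
q [-2.5000e-02  1.2800e-01  1.8850e+00 -2.0000e-03  1.1282e+00 -2.8439e+00]
tool_pos [0.4236 0.0576 0.1818]
tool_rot [-5.847e-01  8.113e-01 -8.000e-04 -4.000e-04]
ft_force [0.2854 0.5848 0.7981]
finger_gap 0.0704
finger_force 0.0
grip: to [0.4237 0.0576 0.082 ] d=[ 0.     -0.     -0.0998] w=[0.1  0.02 0.44] n=3 per row d=[0.0, -0.0, -0.0333] w=[0.03, 0.01, 0.15] q=[-0.03  0.28  2.01 -0.    0.86 -2.85] c=2e-28
513 ((423.3782653808594, 56.42089080810547), (23.539920806884766, 11.994368553161621), 77.05714416503906)
```

Request:
{"method": "jog_arm", "body": {
  "series": [
    {"travel": [0, 0, -0.04], "rot": [0, 0, 1.7], "gripper": 0.3},
    {"travel": [0, 0, -0.04], "rot": [0, 0, 1.7], "gripper": 0.4},
    {"travel": [0, 0, -0.018], "rot": [0, 0, 0], "gripper": 0.5},
    {"travel": [0, 0, 0], "rot": [0, 0, 0], "gripper": 0.6},
    {"travel": [0, 0, 0], "rot": [0, 0, 0], "gripper": 1},
    {"travel": [0, 0, 0], "rot": [0, 0, 0], "gripper": 1},
    {"travel": [0, 0, 0], "rot": [0, 0, 0], "gripper": 1},
    {"travel": [0, 0, 0], "rot": [0, 0, 0], "gripper": 1},
    {"travel": [0, 0, 0], "rot": [0, 0, 0], "gripper": 1}
  ],
  "force": 25
}}

```text
t: 79.62
tool_pos: [0.4238, 0.0576, 0.0841]
tool_rot: [-0.61, 0.793, -0.001, -0.0]
ft_force: [0.0, -0.0, 5.7]
finger_gap: 0.0121
finger_force: 24.9
```

```bash
python3 - <<'E'
from plan import *
B=FO-.145*l(FA-90)
s=st();print(np.round(s['wrist_torque'],3))
go('end',B+.104*Z,100,0)
E
```

```text
t 79.625
q [-2.5000e-02  2.7330e-01  2.0045e+00 -2.4000e-03  8.6240e-01 -2.9054e+00]
tool_pos [0.4238 0.0576 0.0841]
tool_rot [-6.096e-01  7.927e-01 -1.200e-03 -1.000e-04]
ft_force [ 0.0473 -0.0424  5.6779]
finger_gap 0.0121
finger_force 24.9486
[ 0.223 -0.012  0.043]
end: to [0.4237 0.0576 0.073 ] d=[-0.0002  0.     -0.0111] w=[ 1.3000e-01 -1.2000e-01 -1.5513e+02] n=18 per row d=[-0.0, 0.0, -0.0006] w=[0.01, -0.01, -8.62] q=[-0.03  0.29  2.02  0.    0.83 -0.2 ] c=3e-20
```

Request:
{"method": "jog_arm", "body": {
  "series": [
    {"travel": [0, 0, -0.0005], "rot": [0, 0, -10], "gripper": 1},
    {"travel": [0, 0, -0.0005], "rot": [0, 0, -10], "gripper": 1},
    {"travel": [0, 0, -0.0005], "rot": [0, 0, -10], "gripper": 1},
    {"travel": [0, 0, -0.0005], "rot": [0, 0, -10], "gripper": 1},
    {"travel": [0, 0, -0.0005], "rot": [0, 0, -10], "gripper": 1},
    {"travel": [0, 0, -0.0005], "rot": [0, 0, -10], "gripper": 1},
    {"travel": [0, 0, -0.0005], "rot": [0, 0, -10], "gripper": 1},
    {"travel": [0, 0, -0.0005], "rot": [0, 0, -10], "gripper": 1},
    {"travel": [0, 0, -0.0005], "rot": [0, 0, -10], "gripper": 1},
    {"travel": [0, 0, -0.0005], "rot": [0, 0, -10], "gripper": 1},
    {"travel": [0, 0, -0.0005], "rot": [0, 0, -10], "gripper": 1},
    {"travel": [0, 0, -0.0005], "rot": [0, 0, -10], "gripper": 1}
  ]
}}

```text
t: 81.12
tool_pos: [0.4241, 0.0568, 0.078]
tool_rot: [0.384, 0.923, -0.0, 0.0]
ft_force: [0.3, -4.1, 4.6]
finger_gap: 0.0117
finger_force: 25.0
```

Request:
{"method": "jog_arm", "body": {
  "series": [
    {"travel": [0, 0, -0.0005], "rot": [0, 0, -10], "gripper": 1},
    {"travel": [0, 0, -0.0005], "rot": [0, 0, -10], "gripper": 1},
    {"travel": [0, 0, 0], "rot": [0, 0, 0], "gripper": 1},
    {"travel": [0, 0, 0], "rot": [0, 0, 0], "gripper": 1}
  ]
}}

```text
t: 81.62
tool_pos: [0.4239, 0.0568, 0.077]
tool_rot: [0.534, 0.845, 0.0, 0.0]
ft_force: [0.3, -5.2, 5.7]
finger_gap: 0.0116
finger_force: 25.0
```

```bash
python3 - <<'E'
from plan import *
B=FO-.145*l(FA-90)
s=st();print(np.round(s['wrist_torque'],3))
go('end',B+.104*Z,95.45,0)
strap()
E
```

```text
t 81.625
q [-2.8800e-02  2.8620e-01  2.0113e+00  2.0000e-04  8.4390e-01 -4.7220e-01]
tool_pos [0.4239 0.0568 0.077 ]
tool_rot [5.344e-01 8.453e-01 1.000e-04 0.000e+00]
ft_force [ 0.2972 -5.2132  5.7325]
finger_gap 0.0116
finger_force 24.9885
[-1.06  -0.093 -0.051]
end: to [0.4237 0.0576 0.073 ] d=[-0.0003  0.0008 -0.004 ] w=[-1.000e-02  1.000e-02 -1.995e+01] n=3 per row d=[-0.0001, 0.0003, -0.0013] w=[-0.0, 0.0, -6.65] q=[-0.03  0.29  2.02  0.    0.83 -0.12] c=3e-30
top 564 strap dir 184.8 value -0.012
scene 833 strap dir 184.3 value -0.02
  lever 526 [0.418  0.0643 0.1247] ((421.899658203125, 58.69875717163086), (35.920814514160156, 26.205556869506836), 24.265443801879883)
```

Request:
{"method": "jog_arm", "body": {
  "series": [
    {"travel": [0, 0.0004, -0.0005], "rot": [0, 0, -8], "gripper": 1},
    {"travel": [0, 0.0004, -0.0004], "rot": [0, 0, -8], "gripper": 1},
    {"travel": [0, 0, 0], "rot": [0, 0, 0], "gripper": 1}
  ]
}}

```text
t: 82.1
tool_pos: [0.4238, 0.057, 0.0761]
tool_rot: [0.647, 0.762, -0.0, 0.0]
ft_force: [-0.7, -7.6, 5.5]
finger_gap: 0.012
finger_force: 25.0
```

```bash
python3 -c "
from plan import *
s=st();print(np.round(s['wrist_torque'],3))"
```

```text
t 82.1
q [-2.7500e-02  2.8760e-01  2.0124e+00 -9.0000e-04  8.4120e-01 -1.9010e-01]
tool_pos [0.4238 0.057  0.0761]
tool_rot [ 6.471e-01  7.624e-01 -2.000e-04  4.000e-04]
ft_force [-0.7499 -7.5848  5.4692]
finger_gap 0.012
finger_force 25.003
[-1.768  0.034 -0.147]
```

Request:
{"method": "jog_arm", "body": {
  "series": [
    {"travel": [0, 0, -0.0003], "rot": [0, 0, -4], "gripper": 1},
    {"travel": [0, 0, 0], "rot": [0, 0, 0], "gripper": 1}
  ]
}}

```text
t: 82.35
tool_pos: [0.4238, 0.057, 0.0759]
tool_rot: [0.673, 0.74, -0.0, 0.0]
ft_force: [-0.9, -7.3, 7.7]
finger_gap: 0.0121
finger_force: 25.0
```

```bash
python3 -c "
from plan import *
s=st();print(np.round(s['wrist_torque'],3))"
```

```text
t 82.35
q [-2.7500e-02  2.8790e-01  2.0128e+00 -8.0000e-04  8.4040e-01 -1.2130e-01]
tool_pos [0.4238 0.057  0.0759]
tool_rot [ 6.730e-01  7.397e-01 -1.000e-04  4.000e-04]
ft_force [-0.9243 -7.3011  7.6887]
finger_gap 0.0121
finger_force 24.9991
[-1.723  0.076 -0.099]
```

Request:
{"method": "jog_arm", "body": {
  "series": [
    {"travel": [0, 0, -0.0001], "rot": [0, 0, -3], "gripper": 1},
    {"travel": [0, 0, 0], "rot": [0, 0, 0], "gripper": 1}
  ]
}}

```text
t: 82.6
tool_pos: [0.4237, 0.0571, 0.0758]
tool_rot: [0.692, 0.722, -0.0, 0.0]
ft_force: [0.3, -6.8, 7.3]
finger_gap: 0.0122
finger_force: 25.4
```

```bash
python3 -c "
from plan import *
s=st();print(np.round(s['wrist_torque'],3));go('x',FO,95.45,0)"
```

```text
t 82.6
q [-2.740e-02  2.880e-01  2.013e+00 -9.000e-04  8.400e-01 -7.010e-02]
tool_pos [0.4237 0.0571 0.0758]
tool_rot [ 6.916e-01  7.223e-01 -0.000e+00  4.000e-04]
ft_force [ 0.3278 -6.824   7.2819]
finger_gap 0.0122
finger_force 25.3667
[-1.424  0.049  0.58 ]
x: to [ 0.568   0.0714 -0.031 ] d=[ 0.1443  0.0143 -0.1068] w=[0.04 0.03 2.97] n=4 per row d=[0.0361, 0.0036, -0.0267] w=[0.01, 0.01, 0.74] q=[ 0.    0.62  1.77 -0.    0.76 -0.09] c=7e-30
```

The torque jumped to 0.58 N m at the expected angle, so the bolt is snug. I'll release, check the lever, then prepare the fold.

Request:
{"method": "jog_arm", "body": {
  "series": [
    {"travel": [0, 0, 0], "rot": [0, 0, 0], "gripper": 0.6},
    {"travel": [0, 0, 0], "rot": [0, 0, 0], "gripper": 0.6},
    {"travel": [0, 0, 0], "rot": [0, 0, 0], "gripper": 0.6},
    {"travel": [0, 0, 0.04], "rot": [0, 0, 0], "gripper": 0.6},
    {"travel": [0, 0, 0.04], "rot": [0, 0, 0], "gripper": 0.6},
    {"travel": [-0.02, -0.002, 0.02], "rot": [0, 0, 1.5], "gripper": 1},
    {"travel": [-0.01, -0.001, 0], "rot": [0, 0, 1.5], "gripper": 1},
    {"travel": [0, 0, 0], "rot": [0, 0, 0], "gripper": 1},
    {"travel": [0, 0, 0], "rot": [0, 0, 0], "gripper": 1}
  ]
}}

```text
t: 83.72
tool_pos: [0.393, 0.0554, 0.1743]
tool_rot: [0.675, 0.738, 0.0, -0.001]
ft_force: [-0.2, -0.5, 0.1]
finger_gap: 0.0009
finger_force: 0.0
```

```bash
python3 - <<'E'
from plan import *
B=FO-.145*l(FA-90); fy=l(FA-90)
st()
p=shot('wrist','w13.png');W=wcloud(p);z=W[...,2]
b=(z>.128)&(z<.145)&(np.hypot(*(W[...,:2]-B[:2]).transpose(2,0,1))<.024)
print(b.sum(),cv2.minAreaRect((W[b][:,:2]*1000).astype(np.float32)) if b.sum()>5 else '',np.nanmax(z[b]))
s=None
for n,y,zz in (('start high',-.028,.185),('start',-.026,.126),('30',.0088,.122),('45',.0202,.1156),('60',.0293,.106),('75',.0357,.0947),('83',.038,.088)):
    s=go(n,B+y*fy+zz*Z,FA,0,s)
E
```

```text
t 83.725
q [-0.0364  0.0919  1.9501  0.0021  1.1015 -0.1266]
tool_pos [0.393  0.0554 0.1743]
tool_rot [ 6.749e-01  7.380e-01  1.000e-04 -1.400e-03]
ft_force [-0.2493 -0.4533  0.0609]
finger_gap 0.0009
finger_force 0.0
553 ((423.3749084472656, 58.0655632019043), (12.30172061920166, 23.799657821655273), 5.270632743835449) 0.1398173918001849
start high: to [0.3958 0.055  0.154 ] d=[ 0.0027 -0.0004 -0.0204] w=[-0.11 -0.11  0.33] n=1 per row d=[0.0027, -0.0004, -0.0204] w=[-0.11, -0.11, 0.33] q=[-0.04  0.12  1.97 -0.    1.04 -0.13] c=6e-24
start: to [0.3978 0.0552 0.095 ] d=[ 0.002   0.0002 -0.059 ] w=[0. 0. 0.] n=2 per row d=[0.001, 0.0001, -0.0295] w=[0.0, 0.0, 0.0] q=[-0.03  0.22  2.04 -0.    0.88 -0.13] c=2e-30
30: to [0.4324 0.0585 0.091 ] d=[ 0.0346  0.0033 -0.004 ] w=[0. 0. 0.] n=1 per row d=[0.0346, 0.0033, -0.004] w=[0.0, 0.0, 0.0] q=[-0.02  0.27  1.98 -0.    0.89 -0.12] c=7e-31
45: to [0.4438 0.0595 0.0846] d=[ 0.0113  0.0011 -0.0064] w=[0. 0. 0.] n=1 per row d=[0.0113, 0.0011, -0.0064] w=[0.0, 0.0, 0.0] q=[-0.02  0.3   1.96 -0.    0.88 -0.12] c=4e-29
60: to [0.4528 0.0604 0.075 ] d=[ 0.0091  0.0009 -0.0096] w=[0. 0. 0.] n=1 per row d=[0.0091, 0.0009, -0.0096] w=[0.0, 0.0, 0.0] q=[-0.02  0.32  1.95 -0.    0.86 -0.11] c=7e-27
75: to [0.4592 0.061  0.0637] d=[ 0.0064  0.0006 -0.0113] w=[0. 0. 0.] n=1 per row d=[0.0064, 0.0006, -0.0113] w=[0.0, 0.0, 0.0] q=[-0.02  0.35  1.95 -0.    0.84 -0.11] c=1e-24
83: to [0.4615 0.0612 0.057 ] d=[ 0.0023  0.0002 -0.0067] w=[0. 0. 0.] n=1 per row d=[0.0023, 0.0002, -0.0067] w=[0.0, 0.0, 0.0] q=[-0.02  0.36  1.95 -0.    0.83 -0.11] c=2e-23
```

View pics/w13.png

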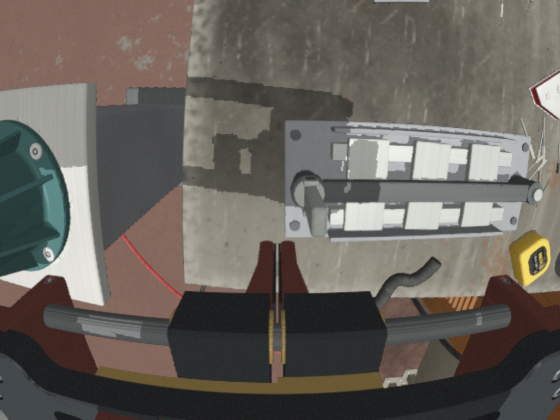

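The wrist view shows the strap shut over the three plates and the lever upright at (313,200), square to the strap (5.3° against 5.45°). Now I'll fold it.

Request:
{"method": "jog_arm", "body": {
  "series": [
    {"travel": [0.0027, 0, -0.02], "rot": [0, 0, 0.3], "gripper": 1},
    {"travel": [0, 0, -0.03], "rot": [0, 0, 0], "gripper": 1},
    {"travel": [0.001, 0.0001, -0.029], "rot": [0, 0, 0], "gripper": 1},
    {"travel": [0, 0, 0], "rot": [0, 0, 0], "gripper": 1},
    {"travel": [0.0115, 0.0011, -0.0015], "rot": [0, 0, 0], "gripper": 1},
    {"travel": [0.0115, 0.0011, -0.0015], "rot": [0, 0, 0], "gripper": 1},
    {"travel": [0.0115, 0.0011, -0.001], "rot": [0, 0, 0], "gripper": 1},
    {"travel": [0, 0, 0], "rot": [0, 0, 0], "gripper": 1}
  ]
}}

```text
t: 84.78
tool_pos: [0.4334, 0.0588, 0.0927]
tool_rot: [0.673, 0.74, 0.001, -0.0]
ft_force: [0.4, -0.5, 0.6]
finger_gap: 0.0004
finger_force: 0.0
```

Request:
{"method": "jog_arm", "body": {
  "series": [
    {"travel": [0.0057, 0.0006, -0.0032], "rot": [0, 0, 0], "gripper": 1},
    {"travel": [0.0057, 0.0006, -0.0032], "rot": [0, 0, 0], "gripper": 1},
    {"travel": [0.0046, 0.0005, -0.0048], "rot": [0, 0, 0], "gripper": 1},
    {"travel": [0.0046, 0.0005, -0.0048], "rot": [0, 0, 0], "gripper": 1},
    {"travel": [0.0032, 0.0003, -0.0056], "rot": [0, 0, 0], "gripper": 1},
    {"travel": [0, 0, 0], "rot": [0, 0, 0], "gripper": 1},
    {"travel": [0, 0, 0], "rot": [0, 0, 0], "gripper": 1}
  ]
}}

```text
t: 85.65
tool_pos: [0.4548, 0.0613, 0.0705]
tool_rot: [0.673, 0.74, 0.0, -0.001]
ft_force: [0.7, -0.0, 1.0]
finger_gap: 0.0006
finger_force: 0.0
```

```bash
python3 - <<'E'
from plan import *
B=FO-.145*l(FA-90); fy=l(FA-90)
st();go('83',B+.038*fy+.088*Z,FA,0)
p=shot('scene');W=cloud(p);d=W-B;y=d@fy;x=d@l(FA);z=W[...,2]
m=(abs(x)<.014)&(y>-.03)&(y<.09)&(z>.06)&(z<.15)
for a in np.arange(-.02,.085,.01):
    k=m&(abs(y-a)<.005)
    if k.sum(): print(a.round(3),k.sum(),np.percentile(z[k],[10,50,90]).round(3))
E
```

```text
t 85.65
q [-0.0184  0.3348  1.9524  0.0024  0.8558 -0.1148]
tool_pos [0.4548 0.0613 0.0705]
tool_rot [ 6.728e-01  7.398e-01  2.000e-04 -1.100e-03]
ft_force [ 0.7319 -0.0389  1.0244]
finger_gap 0.0006
finger_force 0.0
83: to [0.4615 0.0612 0.057 ] d=[ 0.0067 -0.0001 -0.0135] w=[-0.11 -0.08  0.02] n=1 per row d=[0.0067, -0.0001, -0.0135] w=[-0.11, -0.08, 0.02] q=[-0.02  0.36  1.95 -0.    0.83 -0.11] c=2e-24
-0.02 1 [0.061 0.061 0.061]
-0.01 67 [0.06  0.064 0.073]
0.0 89 [0.07  0.074 0.076]
0.01 90 [0.075 0.079 0.082]
0.02 308 [0.083 0.112 0.142]
0.03 143 [0.085 0.113 0.144]
0.04 88 [0.087 0.117 0.145]
0.05 53 [0.089 0.097 0.099]
0.06 40 [0.096 0.101 0.102]
```

Folding well, at about 65–70°. I'll finish the press.

Request:
{"method": "jog_arm", "body": {
  "series": [
    {"travel": [0.0035, 0, -0.005], "rot": [0, 0, 0], "gripper": 1},
    {"travel": [0.003, 0, -0.006], "rot": [0, 0, 0], "gripper": 1},
    {"travel": [0, 0, 0], "rot": [0, 0, 0], "gripper": 1},
    {"travel": [0, 0, 0], "rot": [0, 0, 0], "gripper": 1}
  ]
}}

```text
t: 86.2
tool_pos: [0.4617, 0.0612, 0.0595]
tool_rot: [0.673, 0.74, 0.0, -0.001]
ft_force: [0.6, 0.2, 0.1]
finger_gap: 0.0
finger_force: 0.0
```

Request:
{"method": "jog_arm", "body": {
  "series": [
    {"travel": [0, 0, -0.0025], "rot": [0, 0, 0], "gripper": 1},
    {"travel": [0, 0, 0], "rot": [0, 0, 0], "gripper": 1}
  ]
}}

```text
t: 86.45
tool_pos: [0.4618, 0.0613, 0.0572]
tool_rot: [0.673, 0.74, 0.001, -0.001]
ft_force: [0.3, -0.2, -0.6]
finger_gap: 0.0005
finger_force: 0.1
```

Request:
{"method": "jog_arm", "body": {
  "series": [
    {"travel": [0, 0, -0.0015], "rot": [0, 0, 0], "gripper": 1},
    {"travel": [0, 0, 0], "rot": [0, 0, 0], "gripper": 1}
  ]
}}

```text
t: 86.7
tool_pos: [0.4622, 0.0613, 0.0561]
tool_rot: [0.673, 0.74, 0.001, -0.0]
ft_force: [-1.1, -0.0, 6.4]
finger_gap: 0.0007
finger_force: 3.3
```

Request:
{"method": "jog_arm", "body": {
  "series": [
    {"travel": [0, 0, -0.001], "rot": [0, 0, 0], "gripper": 1},
    {"travel": [0, 0, 0], "rot": [0, 0, 0], "gripper": 1}
  ]
}}

```text
t: 86.95
tool_pos: [0.4624, 0.0613, 0.0555]
tool_rot: [0.673, 0.74, 0.001, -0.0]
ft_force: [-1.0, 0.7, 11.7]
finger_gap: 0.0001
finger_force: 5.3
```

Request:
{"method": "jog_arm", "body": {
  "series": [
    {"travel": [0, 0, 0.02], "rot": [0, 0, 0], "gripper": 1},
    {"travel": [0, 0, 0.05], "rot": [0, 0, 0], "gripper": 1},
    {"travel": [0, 0, 0.05], "rot": [0, 0, 0], "gripper": 1},
    {"travel": [0, -0.05, 0.03], "rot": [0, 0, 0], "gripper": 1},
    {"travel": [0, -0.06, 0], "rot": [0, 0, 0], "gripper": 1},
    {"travel": [0, -0.06, 0], "rot": [0, 0, 0], "gripper": 1},
    {"travel": [0, -0.06, 0], "rot": [0, 0, 0], "gripper": 1},
    {"travel": [0, 0, 0], "rot": [0, 0, 0], "gripper": 1}
  ]
}}

```text
t: 87.95
tool_pos: [0.4617, -0.1727, 0.2046]
tool_rot: [0.675, 0.738, 0.0, -0.0]
ft_force: [0.2, 0.0, 0.6]
finger_gap: 0.0003
finger_force: 0.0
```

```bash
python3 - <<'E'
from plan import *
B=FO-.145*l(FA-90); fy=l(FA-90)
st();strap();seats()
for n in ('scene','top'):
    p=shot(n,n+'14.png');W=cloud(p);d=W-B;y=d@fy;x=d@l(FA);z=W[...,2]
    m=(abs(x)<.011)&(y>.015)&(y<.069)&(z>.06)&(z<.15)
    c=np.polyfit(y[m],z[m],1); print(n,m.sum(),'blade slope deg',np.degrees(np.arctan(c[0])).round(1),'z',np.percentile(z[m],[5,50,95]).round(4))
E
```

```text
t 87.95
q [-4.9840e-01  2.0000e-01  1.7287e+00  4.0000e-04  1.2133e+00 -5.8810e-01]
tool_pos [ 0.4617 -0.1727  0.2046]
tool_rot [ 6.748e-01  7.380e-01  1.000e-04 -2.000e-04]
ft_force [0.1851 0.0309 0.6081]
finger_gap 0.0003
finger_force 0.0
top 648 strap dir 184.8 value -0.011
scene 803 strap dir 184.0 value -0.025
top 243 s [0.0453 0.0882] x [-0.0468 -0.0142] z [0.0335 0.0355 0.0376] 89.2
top 305 s [0.0454 0.0883] x [0.0102 0.0523] z [0.0332 0.0356 0.0378] 0.0
top 258 s [-0.0307  0.0128] x [-0.0482 -0.0143] z [0.0333 0.0356 0.0376] 88.0
top 316 s [-0.0285  0.0148] x [0.0102 0.0506] z [0.0334 0.0355 0.0378] 89.3
top 242 s [-0.1024 -0.0595] x [-0.0482 -0.0155] z [0.0337 0.0358 0.0379] 1.2
top 334 s [-0.102 -0.059] x [0.0102 0.051 ] z [0.0333 0.0356 0.0381] 0.0
scene 155 s [0.0431 0.0865] x [-0.0464 -0.0238] z [0.0335 0.0359 0.0376] 89.6
scene 350 s [0.0428 0.0868] x [0.0077 0.0523] z [0.0333 0.0358 0.0379] 0.8
scene 192 s [-0.0333  0.0106] x [-0.0487 -0.0238] z [0.0335 0.0358 0.0377] 89.4
scene 390 s [-0.0311  0.0138] x [0.0074 0.0517] z [0.0335 0.0358 0.0377] 88.3
scene 452 s [-0.1045 -0.0609] x [0.0071 0.052 ] z [0.0337 0.0359 0.0376] 3.7
scene 293 blade slope deg 6.8 z [0.0735 0.0786 0.0823]
top 245 blade slope deg 6.7 z [0.0746 0.0784 0.0824]
```

View pics/scene14.png

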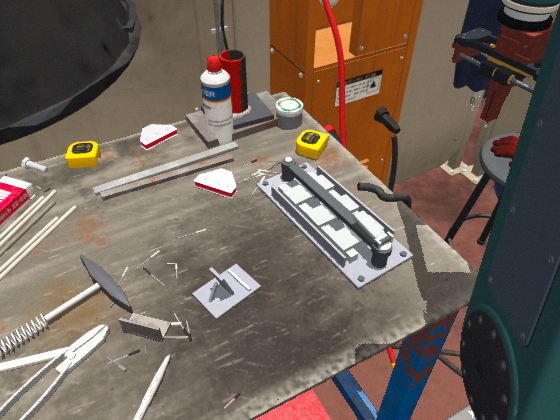

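The lever's slope is 6.8° from level, which is the 1.45 rad stop. The strap is shut over three flat plates and the robot is clear, so I'll hand in.

```bash
python3 -c "
from bench import env
print(env.hand_in())"
```

```text
the job is handed in; nothing more can be done
None
```

All three plates are turned over and lie flat on the rails with the plain face up, the strap is shut, the bolt is screwed snug, and the lever was folded flat last; I handed the job in at about 88 s, and no verdict came back.

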